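Charge the casting mould with glass and clamp it

ROBOT

A 7-joint arm with a two-finger parallel gripper is mounted at the origin on the work surface. World frame = base frame: x ahead of the robot, y to its left, z up, the work surface at z = 0. Lengths are in mm, angles in rad, forces in N, time in s.
With the tool pointing down it reaches from about 400 to 875 mm from the base axis. Payload 4.4 kg.
Tool frame: the origin (TCP) lies midway between the tips of the shut fingers; the grasp point (between the pads) lies behind it (ctrl.grip_point_offset is the x of the grasp point in the tool frame, in mm); x points along the fingers, z is the direction in which the jaws open and shut, and the axes are right-handed (so a half turn about x gives the same grasp; the last joint's range is limited). The gripper opens to 85 mm and grips with 20 to 120 N. Pads are 22 mm wide; open, the fingers measure 114 mm over their backs; the gripper's body (76 mm by 85 mm) begins 54 mm behind the grasp point. The pads swing forward as they close: fully open they stand 13 mm farther back than shut.
Start: joints at [-1.389, 0.628, 0.038, 1.517, -0.027, 0.996, -0.02], TCP at [159.401, 630.166, 231.313] pointing down, gripper open.
Joint ranges: [-3.06, 3.06], [-0.37, 2.12], [-1.25, 1.32], [0.18, 2.47], [-1.1, 4.24], [0.23, 1.98], [-2.94, 2.94]. Speed limits (rad/s): [2.57, 2.57, 3.14, 3.14, 3.14, 3.14, 3.14].

INTERFACE

Orientations are given as [roll, pitch, yaw] about the fixed x, y, z axes, in that order (R = Rz(yaw) Ry(pitch) Rx(roll)).
In Python, from cell import status, eyes, ctrl gives the robot as it stands. The module is installed in compiled form; this text tells all that it offers.
- The arm moves only by the tool apply_moves, never from a script. Its argument "targets" is a list of rows, each a list of 3 entries, a list of its own where there are three numbers: the shift along the tool's x, y, z in mm, then the turn about the tool's x in degrees, then the finger opening in mm, from 0 to 85.4. In form: [[[dx, dy, dz], roll, claw], ...]. A call has 1 to 10 rows; each row shifts and turns the pose as measured when the row begins, along the tool's axes as they then stand; what a row does not reach is not made up. A row lasts 1/8 s, in which the tool goes at most 62.5 mm and 10.7 degrees, less where a joint would pass 70% of its speed; a pose out of reach is approached as far as the arm can. A call is refused whole if a number of a shift passes 62.5 or a number of a turn 10.7, either way. A call with a gripper value outside its range is refused whole. The fingers move at their own pace and stop on an object; the grip force is fixed at half the most. Time passes only in rows, so rows that do not move let the fingers close. It gives the time, the measured TCP pose, the force and the opening at its end, in the units of the state.
- status.read_state(): the state, without advancing time (a new reading comes with each control period).
- eyes.get_image(name): name is "side" or "top" or "wrist"; returns (picture, depth): 480x640x3 uint8, blue, green, red; 480x640 float32, mm along the optical axis (not along the pixel's ray), 0 where there is no reading.
- eyes.camera_params(name): a dict with "fx", "fy", "cx", "cy" (pixels), "dist" ([k1, k2, p1, p2, k3] as OpenCV has them; the pictures are not rectified), "R" (3x3) and "t" (3): a world point X has camera coordinates R X + t. Camera axes: x right, y down, z forward; pixel columns grow to the right and rows downward; lengths in mm; the calibration is good to about 2 mm. A picture is of the moment at which its call begins: read the wrist's pose just before it. camera_params takes no time and is no camera call; for the wrist camera it gives the pose at the moment of the call.
- ctrl.finish_job(): hands the job in, once; it reports no verdict.
The state is a dict: "clock": time; "qpos": joint angles; "qd": joint speeds; "tau": joint torques, N m; "eef_pos": TCP position; "tool_rot": TCP orientation; "force": force on the tool from outside, world axes, zero at the start; "torque": the same for the moment, N m; "width": finger opening in mm.
Only numpy, scipy, OpenCV 4.12 (cv2) and the standard library are available. Lean on these libraries where they do the work, as an engineer would, in place of code of your own. Each camera call takes 0.05 s, during which the arm holds its last target.

TASK

Using the scoop, move every lump of glass from the white trough into the terracotta mould, never touching the glass with the fingers. Once all the glass is in, lay the steel cover flat and square on the mould so that it closes the whole opening, and then press the red clamp lever down until it snaps over and stays down by itself. Leave the scoop standing flat on its black mat, with its pan on the mat, and do not disturb the jar or the roll of tape.

Things in the scene. Friction and masses are not known exactly. Their poses are not given: they have to be found in the camera images.
- trough: fixed white open trough, smooth. Origin on its underside; x runs along it to the end with the ramp. Inside 122 mm wide (y -61..61); floor 5 mm above the origin, level from x -170 to x 100 mm, then a 45 degree ramp up to x 160, z 65 mm. Side walls 75 mm tall, low end wall (x -170) 40, ramp end wall (x 160) 125, all 5 mm thick outside these.
- ramp_foot (a point): middle of the line where the trough's level floor meets the ramp (trough x 100, z 5 mm); axes as the trough's
- mould: terracotta open box fixed on a green base plate (x -100..120, y -90..170, 10 mm thick), with a clamp and its lever on the +y side. Origin under the plate below the box's middle; x points away from the robot. Box inside 150 mm (x) by 140 mm (y), walls 6 mm, inner floor 16 mm and rim 80 mm above the origin.
- lever_handle (a point): middle of the red round handle bar (70 mm long along the mould's y, 18 mm thick) at the free end of the steel clamp lever, 180 mm from its hinge. It swings in the mould's x-z plane; the handle is on the -x side of the hinge.
- lever_hinge (a point): hinge axis of the clamp lever (along the mould's y), at mould x 80, y 140, z 70 mm
- lever (a joint): clamp lever, rad: 0 = up (rising 50 degrees from hinge to handle), grows as it is pressed down, 0.95 = down on its stop (about 5 degrees below level). Over-centre spring: pushes up with about 1.5 N m at 0, falling to nothing near 0.8; past that it pulls itself down and holds. Released earlier it springs up. Pressing straight down takes up to about 15 N.
- mat: black rubber mat, 220 mm (its x) by 130 mm (its y), 3 mm thick, fixed; origin on its underside at the centre. The scoop's place.
- scoop: loose smooth aluminium scoop, about 0.28 kg. Origin: centre of its pan's flat underside; x out of the open mouth, z up. Pan x -27..27 mm, 110 mm wide, floor 2.5 mm, back wall 45 mm high; side walls 40 mm high to x -5, 22 mm to x 22, then none. Stem behind it to x -37; level blue rubber handle x -117..-37, 20 mm wide, z 72..98 mm. Holds some 4 to 6 lumps.
- scoop_grip (a point): grip point on the scoop's blue handle, at scoop x -72, z 85 mm; axes as the scoop's
- scoop_lip (a point): middle of the front edge of the scoop's pan, on the underside (scoop x 27.5, z 0); axes as the scoop's
- cover: loose steel cover plate for the mould, 180 mm (its x) by 170 mm (its y), 6 mm thick, 0.45 kg, with a black round knob in the middle (28 mm across, from 16 to 46 mm above the underside). Origin: centre of its underside.
- cover_knob (a point): middle of the cover's knob, 31 mm above the cover's underside
- glass1: coloured lump of casting glass, about 35 mm across and 21 mm thick, rounded, smooth (slides on slopes over about 20 degrees), 35 g; origin at its centre. May be absent.
- glass2: coloured lump of casting glass, about 35 mm across and 21 mm thick, rounded, smooth (slides on slopes over about 20 degrees), 35 g; origin at its centre. May be absent.
- glass3: coloured lump of casting glass, about 35 mm across and 21 mm thick, rounded, smooth (slides on slopes over about 20 degrees), 35 g; origin at its centre. May be absent.
- glass4: coloured lump of casting glass, about 35 mm across and 21 mm thick, rounded, smooth (slides on slopes over about 20 degrees), 35 g; origin at its centre. May be absent.
- glass5: coloured lump of casting glass, about 35 mm across and 21 mm thick, rounded, smooth (slides on slopes over about 20 degrees), 35 g; origin at its centre. May be absent.
- glass6: coloured lump of casting glass, about 35 mm across and 21 mm thick, rounded, smooth (slides on slopes over about 20 degrees), 35 g; origin at its centre. May be absent.
- glass7: coloured lump of casting glass, about 35 mm across and 21 mm thick, rounded, smooth (slides on slopes over about 20 degrees), 35 g; origin at its centre. May be absent.
- glass8: coloured lump of casting glass, about 35 mm across and 21 mm thick, rounded, smooth (slides on slopes over about 20 degrees), 35 g; origin at its centre. May be absent.
- glass9: coloured lump of casting glass, about 35 mm across and 21 mm thick, rounded, smooth (slides on slopes over about 20 degrees), 35 g; origin at its centre. May be absent.
- jar: amber glass jar, 70 mm across, 110 mm tall, a bystander; origin under it
- tape: roll of paper tape lying flat, 100 mm across, 25 mm tall, a bystander; origin under it
Things that resemble listed ones, but are neither listed nor needed, are in the scene too. There is more than one size of the cover; the one meant has the size given above.

How it is judged:
By the outcome, as a careful person would: the job done as asked, in the order asked, and still so for the second after the job is handed in, with the robot touching nothing.
Of glass1, glass2, glass3, glass4, glass5, glass6, glass7, glass8, glass9 only 6 to 9 are there at a start; the rules pass over those that are not, and their reading is None.
At some moment in a run one of scoop may be knocked a few centimetres aside while the robot is not near it.
It also fails if it takes over 210 s, if anything falls off the work surface, if the arm or the gripper's body presses on something with over 40 N, if the wrist force passes 120 N, or if a joint passes its speed limit or range.

## Working session

There is one attempt and no reset: what is moved stays moved. The work goes in short steps, Python scripts to look and compute and a tool call to move; the robot and the scene stay as the last step left them, time stands still between calls to the robot, and variables do not carry over. Pictures are saved under pics/ and viewed, and the job is handed in when it is done.

Besides the shell and the picture viewer there is one more tool, called after "Emit:" by a JSON object that holds its "op" and its "data". apply_moves: Moves the arm, as the interface text tells. Its arguments: {"type":"object","properties":{"targets":{"type":"array"}},"required":["targets"]}

```bash
mkdir -p pics; ls; cat > h.py <<'E'
import numpy as np, cv2
from cell import status, eyes, ctrl
def st():
    s=status.read_state(); return s
def snap(name,fn):
    im,d=eyes.get_image(name); p=eyes.camera_params(name)
    cv2.imwrite('pics/'+fn+'.png',im); np.savez('pics/'+fn+'.npz',d=d,im=im,**{k:np.array(v) for k,v in p.items()})
    return im,d,p
def K(p): return np.array([[p['fx'],0,p['cx']],[0,p['fy'],p['cy']],[0,0,1.]])
def ray(p,uv):
    uv=np.array(uv,float).reshape(-1,1,2)
    n=cv2.undistortPoints(uv,K(p),np.array(p['dist'],float)).reshape(-1,2)
    return np.c_[n,np.ones(len(n))]
def onplane(p,uv,z):
    R=np.array(p['R']);t=np.array(p['t']);c=-R.T@t
    d=ray(p,uv)@R
    return c+d*((z-c[2])/d[:,2])[:,None]
def withdepth(p,uv,dep):
    R=np.array(p['R']);t=np.array(p['t'])
    return (ray(p,uv)*np.array(dep).reshape(-1,1)-t)@R
def proj(p,X):
    rv=cv2.Rodrigues(np.array(p['R'],float))[0]
    return cv2.projectPoints(np.array(X,float).reshape(-1,1,3),rv,np.array(p['t'],float),K(p),np.array(p['dist'],float))[0].reshape(-1,2)
def cloud(p,d):
    v,u=np.nonzero(d>0); X=withdepth(p,np.c_[u,v],d[v,u]); out=np.full(d.shape+(3,),np.nan); out[v,u]=X; return out
def load(fn):
    z=np.load('pics/'+fn+'.npz'); return z['im'],z['d'],{k:(z[k] if z[k].ndim else float(z[k])) for k in ['fx','fy','cx','cy','dist','R','t']}
E
python3 - <<'E'
from h import *
print(st(), ctrl.grip_point_offset)
for n in ['side','top','wrist']:
    im,d,p=snap(n,n+'0'); print(n,p['fx'],-np.array(p['R']).T@np.array(p['t']),np.array(p['R'])[2],(d>0).mean())
E
```

```text
pics
{'clock': 0.0, 'qpos': array([-1.38882376,  0.62930424,  0.0384315 ,  1.51837401, -0.02697418,
        0.99627048, -0.02000929]), 'qd': array([-0.00045195,  0.00021556,  0.00250559, -0.00167843, -0.00097405,
       -0.00306831, -0.00074613]), 'tau': array([ 2.98639297e-04, -5.63406909e+01,  1.22630686e+00, -1.93436265e+01,
        1.09468948e-02,  1.06734046e-02,  1.23699783e-05]), 'eef_pos': array([159.23169532, 629.56074599, 230.41411043]), 'tool_rot': array([-3.12115499,  1.56895797, -1.79811814]), 'force': array([-0.3991098 , -0.21084073, -0.00753685]), 'torque': array([-0.0603989 ,  0.04386226, -0.05084769]), 'width': 85.31393920479486} -18.700000000000003
side 616.2275538211868 [  -65.30159197 -1284.6704445   1149.67649793] [ 0.32131005  0.75663686 -0.56943877] 0.9795084635416667
top 468.8191363233066 [ 425.04794062   79.86303893 1233.73736023] [ 0.07415511  0.00946166 -0.99720183] 0.995986328125
wrist 333.8360526371658 [ 90.71051077 646.67675978 373.76035943] [ 0.27013162 -0.07086236 -0.96021218] 0.995849609375
```

The top view shows the trough at (297,205) with its ramp end on the left and 7 lumps inside. The scoop is on its mat at (322,275), with the handle pointing up in the image. Two covers sit at (233,282) and (157,234), and the mould is at (490,245) with the lever up.

```bash
python3 - <<'E'
from h import *
im,d,p=load('top0'); C=cloud(p,d)
hsv=cv2.cvtColor(im,cv2.COLOR_BGR2HSV)
for (u,v) in [(297,190),(350,210),(233,300),(157,250),(290,260),(320,280),(325,245),(495,245),(465,216),(430,270),(453,254),(233,282),(100,300),(393,150)]:
    print((u,v),C[v,u].round(1),hsv[v,u])
big=cv2.resize(im[150:330,190:390],None,fx=4,fy=4,interpolation=cv2.INTER_CUBIC)[:600]
cv2.imwrite('pics/crop1.png',cv2.resize(im[155:325,195:385],None,fx=3.5,fy=3.5,interpolation=cv2.INTER_CUBIC))
cv2.imwrite('pics/crop2.png',cv2.resize(im[180:300,410:540],None,fx=4.5,fy=4.5,interpolation=cv2.INTER_CUBIC))
E
```

```text
(297, 190) [664.1 157.3   3.5] [ 51  16 160]
(350, 210) [607.   17.9   5.3] [ 49  18 159]
(233, 300) [376.2 330.9   1.8] [ 25  11 136]
(157, 250) [511.9 534.    5.6] [ 20  17 132]
(290, 260) [478.3 178.7   4.5] [19 54 38]
(320, 280) [424.3 100.9   8.2] [ 94  11 159]
(325, 245) [508.7  85.4 101. ] [110 188 141]
(495, 245) [ 505.6 -362.1   12.4] [ 10 182 130]
(465, 216) [ 576.4 -267.8   70.5] [ 12 189  62]
(430, 270) [ 444.  -187.8    7.2] [67 96 80]
(453, 254) [ 474.6 -194.7  213.6] [  3 227 154]
(233, 282) [423.5 321.7  44.6] [17 44 41]
(100, 300) [380.6 695.3  -1.6] [ 19 133 152]
(393, 150) [737.5 -86.  111.1] [ 23  17 138]
```

```bash
cat > meas.py <<'E'
from h import *
import sys
def rect(P):
    (c,(w,h),a)=cv2.minAreaRect(P.astype(np.float32)); return np.round(c,1),np.round((w,h),1),round(a,2)
def big(m):
    n,l,s,c=cv2.connectedComponentsWithStats(m.astype(np.uint8)); i=1+np.argmax(s[1:,4]); return l==i
if __name__=='__main__':
    im,d,p=load(sys.argv[1]); C=cloud(p,d); hsv=cv2.cvtColor(im,cv2.COLOR_BGR2HSV)
    H,S,V=[hsv[...,i] for i in range(3)]
    X,Y,Z=[C[...,i] for i in range(3)]
    reg=(X>330)&(X<800)
    blue=(H>105)&(H<118)&(S>120)&reg&(Z>80)&(abs(Y)<300)
    print('handle',rect(C[big(blue)][:,:2]),C[big(blue)][:,2].mean())
    # mat dark at low z
    def px(m): v,u=np.nonzero(m); return np.c_[u,v]
    mat=(V<60)&(Z<15)&(X>350)&(X<550)&(Y>0)&(Y<230)
    mat=cv2.morphologyEx(mat.astype(np.uint8),cv2.MORPH_OPEN,np.ones((3,3)))
    print('mat',rect(onplane(p,px(big(mat)),3)[:,:2]))
    cov=(S<40)&(V>60)&(Z<14)&(X>330)&(X<560)&(Y>240)&(Y<420)
    cov=cv2.morphologyEx(cov.astype(np.uint8),cv2.MORPH_OPEN,np.ones((3,3)))
    print('cover',rect(onplane(p,px(big(cov)),6)[:,:2]))
    kn=(V<70)&(Z>25)&(X>330)&(X<560)&(Y>240)&(Y<420)
    P=C[kn]; print('knob',P[P[:,2]>40].mean(0) if kn.any() else None)
    tr=(S<45)&(Z>66)&(Z<84)&(X>500)&(X<760)&(Y>-40)&(Y<300)
    print('troughwalls',rect(C[tr][:,:2]))
    ew=(S<45)&(Z>115)&(Z<135)&(X>500)&(X<760)&(Y>-40)&(Y<350)
    print('rampwall',rect(C[ew][:,:2]))
    mo=(H>5)&(H<14)&(S>150)&(Z>72)&(Z<88)&(X>380)&(Y<-150)&(Y>-450)
    print('mould rim',rect(C[mo][:,:2]))
    gr=(H>50)&(H<90)&(S>70)&(Z<20)&(X>380)&(Y<-100)&(Y>-450)&(X<640)
    print('plate',rect(onplane(p,px(big(gr)),10)[:,:2]))
    red=((H<4)|(H>176))&(S>180)&(Z>60)&(Y<-100)&(X>380)
    print('lever',rect(C[red][:,:2]),C[red].mean(0))
    tp=(Z>15)&(Z<32)&(X>250)&(X<420)&(Y<-250)&(Y>-500)&(S<60)
    print('tape',rect(C[tp][:,:2])); 
    j=(Z>95)&(Z<125)&(X>690)&(X<800)&(Y<0)&(Y>-200); print('jar',rect(C[j][:,:2]))
    gl=(S>100)&(V>40)&(Z>8)&(Z<60)&(X>540)&(X<720)&(Y>-20)&(Y<290)
    gl=cv2.erode(gl.astype(np.uint8),np.ones((3,3)))
    n,l,s,c=cv2.connectedComponentsWithStats(gl)
    for i in range(1,n):
        if s[i,4]>8: print('gl',s[i,4],onplane(p,c[i:i+1],17).round(0),hsv[l==i].mean(0).round())
E
python3 meas.py top0
```

```text
handle (array([499.4,  90.5]), array([19.7, 84.2]), 81.14) 100.3502127893822
mat (array([421.9,  96.9]), array([217.3, 128. ]), 76.05)
cover (array([423.9, 330.9]), array([170. , 179.1]), 85.45)
knob [423.91947906 330.10156135  45.83617486]
troughwalls (array([614.7, 145.3]), array([324. , 132.8]), 83.55)
rampwall (array([634.5, 317.6]), array([  7.3, 130.3]), 82.65)
mould rim (array([ 499.1, -337.5]), array([155.6, 162.5]), 85.04)
plate (array([ 511.4, -297.2]), array([259. , 215.9]), 85.03)
lever (array([ 475.8, -194.4]), array([69.5, 15.8]), 84.36) [ 475.16898281 -194.28462778  214.36480246]
tape (array([ 287.2, -372. ]), array([100. ,  71.9]), 89.77)
jar (array([735.9, -89.7]), array([60.8, 60.6]), 15.64)
gl 60 [[666. 222.  17.]] [113. 178. 106.]
gl 53 [[653. 134.  17.]] [ 64. 161.  84.]
gl 62 [[622. 226.  17.]] [ 15. 231. 143.]
gl 57 [[612. 137.  17.]] [112. 181. 110.]
gl 35 [[581. 232.  17.]] [ 90. 167.  97.]
gl 39 [[578. 187.  17.]] [ 65. 160.  82.]
gl 58 [[571. 142.  17.]] [ 14. 222. 133.]
```

```bash
cat >> h.py <<'E'
from scipy.spatial.transform import Rotation as Ro
def tool():
    s=st(); R=Ro.from_euler('xyz',s['tool_rot']).as_matrix(); return np.array(s['eef_pos']),R,s
def to(tgt=None,zyaw=None,grip=False):
    """print needed shift in tool axes + turn. tgt world TCP (None coords keep)"""
    P,R,s=tool()
    print('t',round(s['clock'],2),'TCP',P.round(1),'x',R[:,0].round(3),'zyaw',np.degrees(np.arctan2(R[1,2],R[0,2])).round(2),'F',np.round(s['force'],1),'w',round(s['width'],1),'q',np.round(s['qpos'],2))
    if tgt is not None:
        g=np.array([P[i] if tgt[i] is None else tgt[i] for i in range(3)],float)
        print(' shift tool',(R.T@(g-P)).round(1))
    if zyaw is not None:
        a=(zyaw-np.degrees(np.arctan2(R[1,2],R[0,2]))+180)%360-180
        print(' turn about tool x: %.1f (or %.1f for half)'%(-a,-((a+360)%360-180)))
E
python3 - <<'E'
from h import *
to([600,160,400],81.1)
P,R,s=tool(); print(R.round(3))
E
```

```text
t 0.15 TCP [159.3 629.7 230.6] x [-0.    -0.001 -1.   ] zyaw 75.8 F [-0.1 -0.4 -0.2] w 85.6 q [-1.39  0.63  0.04  1.52 -0.03  1.   -0.02]
 shift tool [-168.9 -542.4 -347.5]
 turn about tool x: -5.3 (or 174.7 for half)
[[-0.    -0.969  0.245]
 [-0.001  0.245  0.969]
 [-1.    -0.    -0.001]]
```

Emit:
{"op": "apply_moves", "data": {"targets": [[[-16, -50, -32], 0, 85], [[-16, -50, -32], 0, 85], [[-16, -50, -32], 0, 85], [[-16, -50, -32], 0, 85], [[-16, -50, -32], 0, 85], [[-16, -50, -32], 0, 85], [[-16, -50, -32], 0, 85], [[-16, -50, -32], 0, 85], [[-16, -50, -32], 0, 85], [[-16, -50, -32], 0, 85]]}}

```text
clock: 1.4
eef_pos: [570.1, 193.8, 389.6]
tool_rot: [2.426, 1.564, -2.521]
force: [1.6, 0.2, -0.4]
width: 85.0
```

```bash
python3 - <<'E'
from h import *
to([494.5,91.3,200],81.1)
snap('wrist','w1')
E
```

```text
t 1.4 TCP [570.1 193.8 389.6] x [-0.005 -0.004 -1.   ] zyaw 76.52 F [ 1.6  0.2 -0.4] w 85.0 q [-0.46  0.44  0.14  1.41 -0.06  1.3   1.02]
 shift tool [ 190.4   48.8 -116.4]
 turn about tool x: -4.6 (or 175.4 for half)
```

The wrist view shows the trough at (300,240) with 7 lumps, the scoop handle at (227,175) and the real cover at (385,80). I'll check the trough and the scoop against this view.

```bash
cat > tr.py <<'E'
from meas import *
def trough(fn):
    im,d,p=load(fn); C=cloud(p,d); hsv=cv2.cvtColor(im,cv2.COLOR_BGR2HSV)
    X,Y,Z=[C[...,i] for i in range(3)]; S=hsv[...,1]
    x=np.array([.118,.993]);y=np.array([-.993,.118])
    o=np.array([615.3,156.2])
    L=np.stack([(C[...,:2]-o)@x,(C[...,:2]-o)@y],-1)
    for nm,sgn in (('near',1),('far',-1)):
        m=(Z>69)&(Z<80)&(S<60)&(abs(L[...,1]*sgn-63)<14)&(L[...,0]>-150)&(L[...,0]<130)
        P=L[m]; print(nm,m.sum(),'fit y=a*x+b',np.polyfit(P[:,0],P[:,1],1).round(4),'want',63.5*sgn)
    m=(Z>115)&(Z<132)&(abs(L[...,0]-162)<15)&(abs(L[...,1])<60); print('ramp end',m.sum(),np.nanmedian(L[m][:,0]) if m.any() else None,'want 162.5')
    m=(abs(Z-40)<5)&(abs(L[...,0]+172)<12)&(abs(L[...,1])<50); print('low end',m.sum(),np.nanmedian(L[m][:,0]) if m.any() else None,'want -172.5')
    m=(abs(L[...,0])<90)&(abs(L[...,1])<50)&(S<40); print('floor z',np.nanmedian(Z[m]))
    b=(hsv[...,0]>105)&(hsv[...,0]<118)&(S>120)&(Z>80)&(X<560)&(X>440)&(Y>30)&(Y<150)
    if b.sum()>30: print('handle',rect(C[b][:,:2]))
    return L
if __name__=='__main__':
    for f in sys.argv[1:]: print(f); trough(f)
E
python3 tr.py top0 w1
```

```text
top0
near 234 fit y=a*x+b [2.10000e-03 6.28125e+01] want 63.5
far 250 fit y=a*x+b [ 9.10000e-03 -6.34075e+01] want -63.5
ramp end 146 162.21379013970022 want 162.5
low end 78 -170.22378199332218 want -172.5
floor z 4.550686859605175
handle (array([499.4,  90.5]), array([19.7, 84.2]), 81.14)
w1
near 756 fit y=a*x+b [-6.70000e-03  5.18447e+01] want 63.5
far 782 fit y=a*x+b [-7.40000e-03 -7.42872e+01] want -63.5
ramp end 541 149.52909238264797 want 162.5
low end 213 -182.00741626367616 want -172.5
floor z 452.6789998256261
handle (array([514.5, 111. ]), array([87.8, 85. ]), 81.32)
```

Emit:
{"op": "apply_moves", "data": {"targets": [[[40, 16, -38], -4.6, 85], [[40, 16, -38], 0, 85], [[40, 16, -38], 0, 85], [[0, 0, 0], 0, 85]]}}

```text
clock: 1.95
eef_pos: [507.1, 74.4, 267.8]
tool_rot: [-2.644, 1.559, -1.244]
force: [0.6, 0.1, 1.4]
width: 84.8
```

```bash
python3 - <<'E'
from h import *
to([494.5,91.3,120],81.1)
snap('wrist','w2')
E
python3 tr.py w2
```

```text
t 1.95 TCP [507.1  74.4 267.8] x [ 0.004 -0.011 -1.   ] zyaw 80.19 F [0.6 0.1 1.4] w 84.8 q [-0.31  0.39  0.14  1.85 -0.05  0.9   1.25]
 shift tool [147.6  16.1  16.1]
 turn about tool x: -0.9 (or 179.1 for half)
w2
near 1686 fit y=a*x+b [5.40000e-03 5.94724e+01] want 63.5
far 1381 fit y=a*x+b [ 5.00000e-03 -6.67209e+01] want -63.5
ramp end 1701 163.52166962661104 want 162.5
low end 377 -168.5592440686635 want -172.5
floor z 8.203748547616204
handle (array([507.9,  87.1]), array([ 81.9, 100.9]), 25.4)
```

Emit:
{"op": "apply_moves", "data": {"targets": [[[20, 16, 16], -0.9, 85], [[50, 0, 0], 0, 85], [[30, 0, 0], 0, 85], [[0, 0, 0], 0, 85]]}}

```text
clock: 2.5
eef_pos: [505.4, 101.8, 171.3]
tool_rot: [-1.531, 1.547, -0.107]
force: [-0.3, 0.7, 0.3]
width: 85.4
```

```bash
python3 - <<'E'
from h import *
to([494.5,91.3,70],81.1)
snap('wrist','w3')
E
python3 - <<'E'
import cv2; 
E
```

```text
t 2.5 TCP [505.4 101.8 171.3] x [ 0.023 -0.003 -1.   ] zyaw 81.57 F [-0.3  0.7  0.3] w 85.4 q [-0.33  0.51  0.11  1.98 -0.07  0.63  1.24]
 shift tool [101.   11.6 -12.1]
 turn about tool x: 0.5 (or -179.5 for half)
```

Emit:
{"op": "apply_moves", "data": {"targets": [[[10, 11, -12], 0, 85], [[20, 0, 0], 0, 85], [[20, 0, 0], 0, 85], [[20, 0, 0], 0, 85], [[20, 0, 0], 0, 85], [[0, 0, 0], 0, 85]]}}

```text
clock: 3.3
eef_pos: [510.1, 97.5, 91.9]
tool_rot: [-1.311, 1.519, 0.116]
force: [-0.5, 0.0, -0.3]
width: 85.2
```

```bash
python3 - <<'E'
from h import *
to([494.5,91.3,70],81.1)
E
```

```text
t 3.3 TCP [510.1  97.5  91.9] x [ 0.052  0.006 -0.999] zyaw 81.77 F [-0.5  0.  -0.3] w 85.2 q [-0.3   0.64  0.07  2.05 -0.1   0.4   1.28]
 shift tool [21.  15.6 -8.6]
 turn about tool x: 0.7 (or -179.3 for half)
```

Emit:
{"op": "apply_moves", "data": {"targets": [[[0, 0, 0], 0, 85], [[0, 0, 0], 0, 85], [[0, 0, 0], 0, 85], [[0, 0, 0], 0, 85]]}}

```text
clock: 3.8
eef_pos: [513.4, 98.6, 96.1]
tool_rot: [-1.292, 1.511, 0.135]
force: [0.1, -0.4, 0.7]
width: 84.7
```

```bash
python3 - <<'E'
from h import *
to([494.5,91.3,70],81.1)
E
```

```text
t 3.8 TCP [513.4  98.6  96.1] x [ 0.059  0.008 -0.998] zyaw 81.79 F [ 0.1 -0.4  0.7] w 84.7 q [-0.3   0.63  0.07  2.05 -0.1   0.4   1.27]
 shift tool [ 24.9  19.1 -10.3]
 turn about tool x: 0.7 (or -179.3 for half)
```

Emit:
{"op": "apply_moves", "data": {"targets": [[[-40, 0, 0], 0, 85], [[-40, 0, 0], 0, 85], [[-40, 0, 0], 0, 85]]}}

```text
clock: 4.18
eef_pos: [503.9, 97.0, 216.1]
tool_rot: [-1.309, 1.519, 0.118]
force: [-0.2, -0.3, 0.2]
width: 84.7
```

```bash
python3 - <<'E'
from h import *
to([494.5,91.3,70],81.1)
E
```

```text
t 4.17 TCP [503.9  97.  216.1] x [ 0.052  0.006 -0.999] zyaw 81.77 F [-0.2 -0.3  0.2] w 84.7 q [-0.33  0.43  0.12  1.96 -0.07  0.7   1.25]
 shift tool [145.4  15.8  -9. ]
 turn about tool x: 0.7 (or -179.3 for half)
```

Emit:
{"op": "apply_moves", "data": {"targets": [[[0, 0, 0], 0, 85]]}}

```text
clock: 4.3
eef_pos: [505.7, 97.4, 219.1]
tool_rot: [-1.294, 1.512, 0.133]
force: [-0.4, 0.4, -0.8]
width: 84.9
```

```bash
python3 - <<'E'
from h import *
to([494.5,91.3,70],81.1)
E
```

```text
t 4.3 TCP [505.7  97.4 219.1] x [ 0.058  0.008 -0.998] zyaw 81.77 F [-0.4  0.4 -0.8] w 84.9 q [-0.33  0.43  0.12  1.96 -0.07  0.7   1.25]
 shift tool [148.1  18.6 -10. ]
 turn about tool x: 0.7 (or -179.3 for half)
```

Emit:
{"op": "apply_moves", "data": {"targets": [[[0, 0, 0], 0, 85], [[0, 0, 0], 0, 85], [[0, 0, 0], 0, 85], [[0, 0, 0], 0, 85]]}}

```text
clock: 4.8
eef_pos: [503.6, 96.9, 216.1]
tool_rot: [-1.308, 1.518, 0.119]
force: [-0.1, 0.3, -0.3]
width: 85.0
```

```bash
python3 - <<'E'
from h import *
to()
E
```

```text
t 4.8 TCP [503.6  96.9 216.1] x [ 0.052  0.006 -0.999] zyaw 81.77 F [-0.1  0.3 -0.3] w 85.0 q [-0.33  0.43  0.12  1.96 -0.07  0.7   1.25]
```

Emit:
{"op": "apply_moves", "data": {"targets": [[[-60, 0, 0], 0, 85], [[-60, 0, 0], 0, 85], [[-60, 0, 0], 0, 85], [[0, 0, 0], 0, 85]]}}

```text
clock: 5.3
eef_pos: [493.9, 95.7, 398.8]
tool_rot: [-1.33, 1.524, 0.096]
force: [0.3, 0.5, -0.7]
width: 85.1
```

```bash
python3 - <<'E'
from h import *
to()
E
```

```text
t 5.3 TCP [493.9  95.7 398.8] x [ 0.047  0.005 -0.999] zyaw 81.76 F [ 0.3  0.5 -0.7] w 85.1 q [-0.37  0.23  0.15  1.7  -0.03  1.17  1.21]
```

Emit:
{"op": "apply_moves", "data": {"targets": [[[60, 0, 0], 0, 85], [[60, 0, 0], 0, 85], [[60, 0, 0], 0, 85], [[0, 0, 0], 0, 85]]}}

```text
clock: 5.8
eef_pos: [502.7, 96.9, 213.5]
tool_rot: [-1.322, 1.523, 0.105]
force: [0.2, -0.7, 1.9]
width: 84.9
```

```bash
python3 - <<'E'
from h import *
to()
E
```

```text
t 5.8 TCP [502.7  96.9 213.5] x [ 0.048  0.005 -0.999] zyaw 81.78 F [ 0.2 -0.7  1.9] w 84.9 q [-0.34  0.44  0.12  1.96 -0.07  0.7   1.25]
```

Emit:
{"op": "apply_moves", "data": {"targets": [[[20, 0, 0], 0, 85], [[20, 0, 0], 0, 85], [[20, 0, 0], 0, 85], [[20, 0, 0], 0, 85], [[20, 0, 0], 0, 85]]}}

```text
clock: 6.42
eef_pos: [516.1, 99.2, 121.5]
tool_rot: [-1.284, 1.506, 0.142]
force: [0.6, 0.0, -0.1]
width: 84.8
```

```bash
python3 - <<'E'
from h import *
to()
for i in range(3): eyes.get_image('top'); to()
E
```

```text
t 6.42 TCP [516.1  99.2 121.5] x [ 0.064  0.009 -0.998] zyaw 81.77 F [ 0.6  0.  -0.1] w 84.8 q [-0.31  0.59  0.09  2.03 -0.1   0.46  1.28]
t 6.47 TCP [515.   99.1 119.4] x [ 0.061  0.008 -0.998] zyaw 81.78 F [ 0.   0.1 -2.2] w 85.0 q [-0.31  0.59  0.09  2.03 -0.1   0.46  1.28]
t 6.53 TCP [514.7  98.9 120.2] x [ 0.06   0.008 -0.998] zyaw 81.77 F [-0.6 -0.8 -0.4] w 85.4 q [-0.31  0.59  0.09  2.03 -0.1   0.46  1.28]
t 6.58 TCP [514.9  99.  120.9] x [ 0.061  0.008 -0.998] zyaw 81.77 F [-0.8 -0.4  0.2] w 85.7 q [-0.31  0.59  0.09  2.03 -0.1   0.46  1.28]
```

Emit:
{"op": "apply_moves", "data": {"targets": [[[-20, 0, 0], 0, 85], [[-20, 0, 0], 0, 85], [[-20, 0, 0], 0, 85], [[-20, 0, 0], 0, 85], [[-20, 0, 0], 0, 85]]}}

```text
clock: 7.2
eef_pos: [511.4, 98.5, 232.4]
tool_rot: [-1.272, 1.499, 0.154]
force: [0.7, -0.1, -0.6]
width: 85.2
```

```bash
python3 - <<'E'
from h import *
to()
for i in range(3): eyes.get_image('top'); to()
E
```

```text
t 7.2 TCP [511.4  98.5 232.4] x [ 0.07   0.011 -0.997] zyaw 81.74 F [ 0.7 -0.1 -0.6] w 85.2 q [-0.34  0.41  0.13  1.94 -0.07  0.72  1.25]
t 7.25 TCP [513.1  98.8 235.1] x [ 0.075  0.012 -0.997] zyaw 81.74 F [ 1.  -0.1  2.4] w 85.3 q [-0.34  0.41  0.13  1.94 -0.07  0.72  1.25]
t 7.3 TCP [513.   98.8 233.7] x [ 0.075  0.012 -0.997] zyaw 81.75 F [0.4 0.8 0.3] w 85.0 q [-0.34  0.41  0.13  1.94 -0.07  0.72  1.25]
t 7.35 TCP [512.1  98.7 232.1] x [ 0.073  0.012 -0.997] zyaw 81.75 F [-0.2  1.2  0.7] w 84.7 q [-0.34  0.41  0.13  1.94 -0.07  0.72  1.25]
```

```bash
python3 - <<'E'
from h import *
to([496,92,70],81.1)
E
```

```text
t 7.35 TCP [512.1  98.7 232.1] x [ 0.073  0.012 -0.997] zyaw 81.75 F [-0.2  1.2  0.7] w 84.7 q [-0.34  0.41  0.13  1.94 -0.07  0.72  1.25]
 shift tool [160.4  26.3 -12.4]
 turn about tool x: 0.6 (or -179.4 for half)
```

Emit:
{"op": "apply_moves", "data": {"targets": [[[50, 10, -5], 0, 85], [[50, 10, -5], 0, 85], [[30, 6, -3], 0, 85]]}}

```text
clock: 7.72
eef_pos: [497.6, 92.2, 100.9]
tool_rot: [-1.255, 1.487, 0.171]
force: [0.4, 0.8, 0.2]
width: 85.4
```

```bash
python3 - <<'E'
from h import *
snap('wrist','w4')
to([496,92,70],81.1)
E
```

```text
t 7.78 TCP [495.   91.5  98. ] x [ 0.077  0.013 -0.997] zyaw 81.79 F [-1.7 -1.2 -3. ] w 85.2 q [-0.29  0.61  0.08  2.11 -0.11  0.34  1.3 ]
 shift tool [28.   1.2 -0.1]
 turn about tool x: 0.7 (or -179.3 for half)
```

Emit:
{"op": "apply_moves", "data": {"targets": [[[29, 1, 0], 0.7, 85], [[2, 0, 0], 0, 10], [[0, 0, 0], 0, 10], [[0, 0, 0], 0, 10], [[0, 0, 0], 0, 10], [[0, 0, 0], 0, 10]]}}

```text
clock: 8.52
eef_pos: [498.5, 92.0, 70.3]
tool_rot: [-1.251, 1.489, 0.163]
force: [-0.5, -1.0, -2.4]
width: 19.1
```

```bash
python3 - <<'E'
from h import *
snap('wrist','w5')
to([496,92,70],81.1)
E
```

```text
t 8.57 TCP [498.6  92.1  70.2] x [ 0.081  0.013 -0.997] zyaw 81.1 F [ 0.8 -0.9 -1.5] w 19.1 q [-0.29  0.66  0.06  2.12 -0.12  0.28  1.3 ]
 shift tool [ 0.   2.6 -0.5]
 turn about tool x: 0.0 (or -180.0 for half)
```

Emit:
{"op": "apply_moves", "data": {"targets": [[[-50, 0, 0], 0, 10], [[-50, 0, 0], 0, 10], [[-50, 0, 0], 0, 10]]}}

```text
clock: 8.95
eef_pos: [483.6, 90.0, 218.7]
tool_rot: [-1.256, 1.5, 0.158]
force: [0.9, 0.8, -3.6]
width: 19.1
```

```bash
python3 - <<'E'
from h import *
to()
snap('wrist','w6');to()
E
```

```text
t 8.95 TCP [483.6  90.  218.7] x [ 0.07   0.011 -0.997] zyaw 81.1 F [ 0.9  0.8 -3.6] w 19.1 q [-0.35  0.39  0.14  2.03 -0.08  0.66  1.26]
t 9.0 TCP [486.7  90.5 224.7] x [ 0.08   0.014 -0.997] zyaw 81.09 F [ 2.1 -0.8  0.3] w 19.4 q [-0.35  0.38  0.14  2.02 -0.08  0.66  1.26]
```

Emit:
{"op": "apply_moves", "data": {"targets": [[[0, 0, 0], 0, 10], [[0, 0, 0], 0, 10], [[0, 0, 0], 0, 10], [[0, 0, 0], 0, 10], [[0, 0, 0], 0, 10], [[0, 0, 0], 0, 10], [[0, 0, 0], 0, 10], [[0, 0, 0], 0, 10]]}}

```text
clock: 10.0
eef_pos: [484.2, 90.3, 220.9]
tool_rot: [-1.246, 1.497, 0.168]
force: [0.8, -1.1, -3.9]
width: 19.1
```

```bash
python3 - <<'E'
from h import *
to()
snap('wrist','w7');to()
E
```

```text
t 10.0 TCP [484.2  90.3 220.9] x [ 0.073  0.012 -0.997] zyaw 81.1 F [ 0.8 -1.1 -3.9] w 19.1 q [-0.35  0.39  0.14  2.03 -0.08  0.66  1.26]
t 10.05 TCP [484.2  90.3 221. ] x [ 0.073  0.012 -0.997] zyaw 81.1 F [-1.1  0.3 -2.4] w 19.2 q [-0.35  0.39  0.14  2.03 -0.08  0.66  1.26]
```

Emit:
{"op": "apply_moves", "data": {"targets": [[[-60, 0, 0], 0, 10], [[-60, 0, 0], 0, 10], [[0, 0, 0], 0, 10], [[0, 0, 0], 0, 10], [[0, 0, 0], 0, 10], [[0, 0, 0], 0, 10]]}}

```text
clock: 10.8
eef_pos: [473.3, 88.4, 340.3]
tool_rot: [-1.259, 1.504, 0.156]
force: [0.1, -0.1, -3.4]
width: 19.0
```

```bash
python3 - <<'E'
from h import *
to()
eyes.get_image('top');to()
E
```

```text
t 10.8 TCP [473.3  88.4 340.3] x [ 0.066  0.01  -0.998] zyaw 81.1 F [ 0.1 -0.1 -3.4] w 19.0 q [-0.38  0.23  0.17  1.87 -0.04  0.98  1.22]
t 10.85 TCP [473.2  88.5 340.3] x [ 0.066  0.01  -0.998] zyaw 81.1 F [-0.4 -0.5 -4.4] w 19.1 q [-0.38  0.23  0.17  1.87 -0.04  0.98  1.22]
```

Emit:
{"op": "apply_moves", "data": {"targets": [[[10, 0, 0], 0, 10], [[10, 0, 0], 0, 10], [[10, 0, 0], 0, 10], [[10, 0, 0], 0, 10], [[10, 0, 0], 0, 10], [[10, 0, 0], 0, 10], [[10, 0, 0], 0, 10], [[10, 0, 0], 0, 10], [[10, 0, 0], 0, 10], [[10, 0, 0], 0, 10]]}}

```text
clock: 12.1
eef_pos: [479.9, 89.5, 232.3]
tool_rot: [-1.265, 1.506, 0.15]
force: [-0.2, 0.4, -2.4]
width: 18.9
```

```bash
python3 - <<'E'
from h import *
to()
eyes.get_image('top');to()
E
```

```text
t 12.1 TCP [479.9  89.5 232.3] x [ 0.064  0.01  -0.998] zyaw 81.1 F [-0.2  0.4 -2.4] w 18.9 q [-0.36  0.37  0.15  2.02 -0.08  0.7   1.25]
t 12.15 TCP [479.1  89.3 231.1] x [ 0.062  0.009 -0.998] zyaw 81.1 F [-0.3 -0.3 -3.4] w 19.5 q [-0.36  0.37  0.15  2.02 -0.08  0.7   1.25]
```

Emit:
{"op": "apply_moves", "data": {"targets": [[[-60, 0, 0], 0, 10], [[0, 0, 0], 0, 10], [[-60, 0, 0], 0, 10], [[0, 0, 0], 0, 10], [[-60, 0, 0], 0, 10], [[0, 0, 0], 0, 10]]}}

```text
clock: 12.9
eef_pos: [466.1, 87.8, 407.0]
tool_rot: [-1.291, 1.518, 0.124]
force: [0.1, -0.2, -3.6]
width: 19.1
```

```bash
python3 - <<'E'
from h import *
eyes.get_image('top');to()
E
```

```text
t 12.95 TCP [463.7  87.5 403.8] x [ 0.045  0.005 -0.999] zyaw 81.13 F [-1.  -0.7 -4.9] w 19.4 q [-0.4   0.18  0.18  1.76 -0.03  1.17  1.2 ]
```

Emit:
{"op": "apply_moves", "data": {"targets": [[[18, 0, 0], 0, 10], [[18, 0, 0], 0, 10], [[18, 0, 0], 0, 10], [[18, 0, 0], 0, 10], [[18, 0, 0], 0, 10], [[18, 0, 0], 0, 10], [[18, 0, 0], 0, 10], [[18, 0, 0], 0, 10], [[10, 0, 0], 0, 10], [[5, 0, 0], 0, 10]]}}

```text
clock: 14.2
eef_pos: [452.9, 84.7, 217.5]
tool_rot: [-2.306, 1.563, -0.89]
force: [-0.7, -0.6, -3.7]
width: 19.0
```

```bash
python3 - <<'E'
from h import *
eyes.get_image('top');to()
E
```

```text
t 14.25 TCP [452.6  84.7 217.2] x [ 0.004 -0.006 -1.   ] zyaw 81.16 F [-1.1 -0.9 -2.7] w 19.4 q [-0.36  0.38  0.15  2.05 -0.08  0.71  1.25]
```

```bash
python3 - <<'E'
from h import *
to([496,91.5,74],81.1)
E
```

```text
t 14.25 TCP [452.6  84.7 217.2] x [ 0.004 -0.006 -1.   ] zyaw 81.16 F [-1.1 -0.9 -2.7] w 19.4 q [-0.36  0.38  0.15  2.05 -0.08  0.71  1.25]
 shift tool [143.3 -41.2  14.1]
 turn about tool x: 0.1 (or -179.9 for half)
```

Emit:
{"op": "apply_moves", "data": {"targets": [[[45, -14, 5], 0, 10], [[45, -14, 5], 0, 10], [[35, -12, 4], 0, 10]]}}

```text
clock: 14.62
eef_pos: [500.1, 93.2, 92.8]
tool_rot: [-1.602, 1.556, -0.185]
force: [0.2, -0.4, -2.1]
width: 19.1
```

```bash
python3 - <<'E'
from h import *
eyes.get_image('top')
to([496,91.5,70],81.1)
E
```

```text
t 14.68 TCP [500.1  93.1  89.2] x [ 0.012 -0.004 -1.   ] zyaw 81.19 F [ 0.7  1.2 -5.3] w 19.2 q [-0.31  0.65  0.1   2.04 -0.13  0.44  1.3 ]
 shift tool [19.2  4.1 -2.2]
 turn about tool x: 0.1 (or -179.9 for half)
```

Emit:
{"op": "apply_moves", "data": {"targets": [[[15, 3, -2], 0, 10], [[3, 0, 0], 0, 10], [[0, 0, 0], 0, 45], [[0, 0, 0], 0, 45]]}}

```text
clock: 15.18
eef_pos: [498.8, 91.9, 73.2]
tool_rot: [-1.614, 1.556, -0.197]
force: [-1.2, 0.1, 0.6]
width: 44.9
```

```bash
python3 - <<'E'
from h import *
snap('wrist','w8')
to([496,91.5,70],81.1)
E
```

```text
t 15.22 TCP [499.   92.   73.2] x [ 0.015 -0.003 -1.   ] zyaw 81.18 F [-0.5  0.1  0.8] w 45.1 q [-0.3   0.68  0.09  2.06 -0.13  0.4   1.31]
 shift tool [ 3.2  2.9 -1. ]
 turn about tool x: 0.1 (or -179.9 for half)
```

Emit:
{"op": "apply_moves", "data": {"targets": [[[4, 5, -1], 0, 45], [[1, 0, 0], 0, 10], [[0, 0, 0], 0, 10], [[0, 0, 0], 0, 10], [[-50, 0, 0], 0, 10], [[-55, 0, 0], 0, 10], [[-40, 0, 0], 0, 10]]}}

```text
clock: 16.1
eef_pos: [489.0, 91.8, 213.3]
tool_rot: [-2.063, 1.562, -0.646]
force: [0.8, 0.8, -3.4]
width: 19.0
```

```bash
python3 - <<'E'
from h import *
eyes.get_image('top')
to()
# trough frame
yaw=83.5; a=np.radians(yaw); x=np.array([np.cos(a),np.sin(a)]); o=np.array([615.3+.3,156.2])
for tx in (-85-72,): print(o+x*tx)
im,d,p=load('top0'); y=np.array([-x[1],x[0]])
for q in [[666,222],[653,134],[622,226],[612,137],[581,232],[578,187],[571,142]]: print(((np.array(q)-o)@x).round(),((np.array(q)-o)@y).round())
E
```

```text
t 16.15 TCP [491.6  92.2 217.6] x [ 0.014 -0.003 -1.   ] zyaw 81.17 F [ 2.7 -0.6  0.8] w 19.3 q [-0.36  0.43  0.16  1.96 -0.09  0.74  1.27]
[5.97827095e+02 2.09218659e-01]
71.0 -43.0
-18.0 -40.0
70.0 2.0
-19.0 1.0
71.0 43.0
26.0 41.0
-19.0 43.0
```

Emit:
{"op": "apply_moves", "data": {"targets": [[[0, 0, 0], 10, 10], [[0, 0, 0], 10, 10], [[0, 0, 0], 10, 10], [[0, 0, 0], 10, 10], [[0, 0, 0], 10, 10], [[0, 0, 0], 10, 10], [[0, 0, 0], 10, 10], [[0, 0, 0], 10, 10], [[0, 0, 0], 8, 10]]}}

```text
clock: 17.27
eef_pos: [486.1, 91.4, 213.5]
tool_rot: [-0.752, 1.563, -0.921]
force: [0.1, -0.5, -3.3]
width: 19.2
```

```bash
python3 - <<'E'
from h import *
eyes.get_image('top')
to([599.2,12.1,200],-6.5)
E
```

```text
t 17.32 TCP [486.1  91.4 213.4] x [ 0.004 -0.006 -1.   ] zyaw -9.9 F [ 0.5  0.3 -2.8] w 19.1 q [-0.67  0.5   0.61  1.98 -0.39  0.78 -0.01]
 shift tool [ 14.3 -58.6 125. ]
 turn about tool x: -3.4 (or 176.6 for half)
```

Emit:
{"op": "apply_moves", "data": {"targets": [[[3, -19, 41], -3, 10], [[5, -19, 42], 0, 10], [[5, -13, 35], 0, 10], [[0, 0, 0], 0, 10]]}}

```text
clock: 17.82
eef_pos: [596.0, 24.8, 196.9]
tool_rot: [-1.893, 1.563, -1.999]
force: [-0.3, 0.3, -2.7]
width: 19.5
```

```bash
python3 - <<'E'
from h import *
snap('wrist','w9');snap('top','top1')
to([599.2,12.1,80],-6.5)
E
```

```text
t 17.93 TCP [593.4  27.1 196.9] x [-0.006 -0.005 -1.   ] zyaw -6.0 F [-0.9  0.5 -2.7] w 19.2 q [-0.43  0.65  0.55  1.72 -0.41  0.9   0.19]
 shift tool [116.9 -13.7   8.1]
 turn about tool x: 0.5 (or -179.5 for half)
```

```bash
cat > rel.py <<'E'
from meas import *
def rel(fn,P,R):
    im,d,p=load(fn); C=cloud(p,d); T=(C-P)@R   # tool coords: x down,y ,z
    hsv=cv2.cvtColor(im,cv2.COLOR_BGR2HSV)
    return im,hsv,C,T
if __name__=='__main__':
    P,R,s=tool()
    im,hsv,C,T=rel(sys.argv[1],P,R)
    yaw=83.5; a=np.radians(yaw); x=np.array([np.cos(a),np.sin(a)]); y=np.array([-x[1],x[0]]); o=np.array([615.6,156.2])
    L=np.stack([(C[...,:2]-o)@x,(C[...,:2]-o)@y],-1); Z=C[...,2]; S=hsv[...,1]
    for sgn in(1,-1):
        m=(abs(Z-75)<7)&(S<60)&(abs(L[...,1]*sgn-63)<16)&(L[...,0]<120)&(L[...,0]>-168)
        if m.sum()>20: print('wall',sgn,m.sum(),np.polyfit(L[m][:,0],L[m][:,1],1).round(4),np.median(Z[m]).round(1))
    b=(hsv[...,0]>105)&(hsv[...,0]<118)&(S>120)&(T[...,0]<0)&(T[...,0]>-60)
    print('handle top L',np.median(L[b],axis=0),np.median(Z[b]))
    # pan: bright low-sat pixels with tool-x between 0 and 80, in front
    m=(S<60)&(T[...,0]>5)&(T[...,0]<85)&(abs(T[...,2])<75)&(np.hypot(T[...,1],T[...,2])<130)
    if len(sys.argv)>2: np.save('pics/T.npy',T)
    P2=C[m]; print('pan rect',rect(P2[:,:2]),'z',np.percentile(P2[:,2],[2,50,98]).round(1))
    c=rect(P2[:,:2])[0]; print('pan centre L',((c-o)@x).round(1),((c-o)@y).round(1))
    print('TCP L',((P[:2]-o)@x).round(1),((P[:2]-o)@y).round(1))
E
python3 rel.py w9
```

```text
wall 1 1465 [-2.60000e-03  6.41912e+01] 75.4
wall -1 1502 [-1.9000e-03 -6.1556e+01] 75.0
handle top L [-121.55448945    6.32958381] 228.90054148350373
pan rect (array([601.2,  94.2]), array([ 56.1, 110.9]), 83.82) z [132.8 134.5 177.1]
pan centre L -63.2 7.3
TCP L -130.8 7.5
```

```bash
python3 - <<'E'
from h import *
to([597.0,6.4,160],-6.4)
d=np.load('pics/w9.npz')
E
python3 - <<'E'
import sys; sys.argv=['','w9']
sys.path.insert(0,'.')
import os; os.chdir('.')
from rel import *
P,R,s=tool()
im,hsv,C,T=rel('w9',P,R)
S=hsv[...,1]
m=(S<60)&(abs(C[...,2]-134.5)<6)&(T[...,0]>40)&(T[...,0]<80)&(np.hypot(T[...,1],T[...,2])<130)
Q=C[m]; A=np.c_[Q[:,:2]-Q[:,:2].mean(0),np.ones(len(Q))]; print(np.linalg.lstsq(A,Q[:,2],rcond=None)[0])
E
```

```text
t 17.93 TCP [593.4  27.1 196.9] x [-0.006 -0.005 -1.   ] zyaw -6.0 F [-0.9  0.5 -2.7] w 19.2 q [-0.43  0.65  0.55  1.72 -0.41  0.9   0.19]
 shift tool [ 37. -20.   6.]
 turn about tool x: 0.4 (or -179.6 for half)
[-4.40821335e-03  6.35512991e-04  1.34267776e+02]
```

Pan level within 0.3°. Aligning and descending.

Emit:
{"op": "apply_moves", "data": {"targets": [[[18, -10, 4], 0.4, 10], [[18, -9, 3], 0, 10], [[0, 0, 0], 0, 10]]}}

```text
clock: 18.3
eef_pos: [595.4, 7.8, 157.6]
tool_rot: [-2.691, 1.56, -2.799]
force: [-0.1, -0.0, -3.0]
width: 19.3
```

```bash
python3 - <<'E'
from h import *
snap('wrist','w10')
to([597.0,6.4,100],-6.4)
E
python3 rel.py w10
```

```text
t 18.35 TCP [596.    8.3 158.3] x [-0.009 -0.003 -1.   ] zyaw -6.21 F [-0.9  0.1 -3.2] w 19.1 q [-0.38  0.7   0.52  1.75 -0.44  0.82  0.24]
 shift tool [58.3 -1.5  1.7]
 turn about tool x: 0.2 (or -179.8 for half)
wall 1 1810 [-3.00000e-03  6.12909e+01] 75.9
wall -1 2359 [ 1.00000e-04 -6.42318e+01] 76.1
handle top L [-138.97984353    2.51247219] 190.51323486206167
pan rect (array([605.3,  53. ]), array([141.8, 132.8]), 83.16) z [ 75.8  96.2 138.7]
pan centre L -103.7 -1.4
TCP L -149.2 2.8
```

Emit:
{"op": "apply_moves", "data": {"targets": [[[20, -1, 4], 0, 10], [[25, 0, 0], 0, 10], [[15, 0, 0], 0, 10]]}}

```text
clock: 18.73
eef_pos: [601.4, 7.7, 96.5]
tool_rot: [-2.562, 1.566, -2.669]
force: [0.3, 0.4, -4.5]
width: 19.2
```

```bash
python3 - <<'E'
from h import *
snap('wrist','w11')
to([598.0,6.4,70],-6.4)
E
python3 rel.py w11
```

```text
t 18.77 TCP [600.4   7.7  94.9] x [-0.007 -0.003 -1.   ] zyaw -6.12 F [ 0.2  1.2 -5. ] w 19.0 q [-0.34  0.78  0.46  1.78 -0.5   0.71  0.29]
 shift tool [24.9 -1.5 -2.1]
 turn about tool x: 0.3 (or -179.7 for half)
wall 1 5025 [4.10000e-03 6.25241e+01] 73.7
wall -1 4953 [-8.90000e-03 -6.25709e+01] 73.5
handle top L [-139.07078546   -1.94597876] 127.08400735479267
pan rect (array([604.1,  58.6]), array([154.4, 133. ]), 83.44) z [15.1 39.  75.1]
pan centre L -98.3 0.4
TCP L -149.2 -1.7
```

Emit:
{"op": "apply_moves", "data": {"targets": [[[12, 0, -2], 0, 10], [[10, 0, 0], 0, 10], [[5, 0, 0], 0, 10]]}}

```text
clock: 19.15
eef_pos: [599.5, 6.3, 69.7]
tool_rot: [-2.391, 1.566, -2.498]
force: [-9.9, -5.4, 40.4]
width: 19.2
```

```bash
python3 - <<'E'
from h import *
to([598.0,6.4,70],-6.4)
eyes.get_image('top'); to()
E
```

```text
t 19.15 TCP [599.5   6.3  69.7] x [-0.004 -0.003 -1.   ] zyaw -6.14 F [-9.9 -5.4 40.4] w 19.2 q [-0.32  0.82  0.43  1.79 -0.52  0.65  0.31]
 shift tool [-0.3 -0.1 -1.5]
 turn about tool x: 0.3 (or -179.7 for half)
t 19.2 TCP [599.6   6.3  69.8] x [-0.004 -0.003 -1.   ] zyaw -6.16 F [-5.3 -1.5 19.5] w 19.0 q [-0.32  0.82  0.43  1.79 -0.53  0.65  0.31]
```

Emit:
{"op": "apply_moves", "data": {"targets": [[[0, 12, 0], 0, 10], [[1, 20, 0], 0, 10], [[1, 20, 0], 0, 10], [[1, 20, 0], 0, 10]]}}

```text
clock: 19.7
eef_pos: [612.0, 77.1, 70.3]
tool_rot: [-0.688, 1.562, -0.799]
force: [-1.5, -3.3, 8.4]
width: 19.5
```

```bash
python3 - <<'E'
from h import *
snap('wrist','w12')
to([600,6.4,70],-6.4)
E
python3 rel.py w12
```

```text
t 19.75 TCP [612.5  81.9  70.1] x [ 0.007 -0.003 -1.   ] zyaw -6.14 F [ 0.2 -0.2 10.5] w 19.4 q [-0.45  0.83  0.45  1.75 -0.54  0.67  0.19]
 shift tool [  0.2 -76.4  -4.3]
 turn about tool x: 0.3 (or -179.7 for half)
wall 1 7140 [1.60000e-03 6.18837e+01] 75.1
wall -1 6489 [ 2.20000e-03 -6.31088e+01] 75.1
handle top L [-64.18357714  -5.09572788] 102.51590559697033
pan rect (array([609.9, 100.5]), array([223.2, 124. ]), 83.6) z [ 4.6  9.6 62.8]
pan centre L -56.0 -0.6
TCP L -74.2 -5.3
```

Emit:
{"op": "apply_moves", "data": {"targets": [[[1, 20, -3], 0, 10], [[1, 20, -2], 0, 10], [[1, 12, 0], 0, 10], [[1, 8, 0], 0, 10]]}}

```text
clock: 20.25
eef_pos: [617.5, 144.1, 70.5]
tool_rot: [-0.416, 1.554, -0.518]
force: [-0.9, -3.9, 8.9]
width: 19.3
```

```bash
python3 - <<'E'
from h import *
snap('wrist','w13')
to([600,6.4,70],-6.4)
E
python3 rel.py w13
```

```text
t 20.3 TCP [617.7 145.9  70.4] x [ 0.014 -0.007 -1.   ] zyaw -5.77 F [ 0.1 -1.4  9.3] w 19.3 q [-0.56  0.85  0.47  1.71 -0.54  0.7   0.09]
 shift tool [   1.1 -140.5   -3.5]
 turn about tool x: 0.6 (or -179.4 for half)
wall 1 6907 [-1.20000e-03  6.17014e+01] 75.1
wall -1 6604 [-4.00000e-04 -6.33841e+01] 75.1
handle top L [ 0.30860349 -2.71007298] 102.78165975825519
pan rect (array([616.3, 154.3]), array([242.9, 123.9]), 83.45) z [ 4.7 16.1 63.2]
pan centre L -1.8 -0.9
TCP L -10.0 -3.2
```

Emit:
{"op": "apply_moves", "data": {"targets": [[[0, 8, 0], 0, 10], [[0, 8, -1], 0, 10], [[0, 2, 0], 0, 10]]}}

```text
clock: 20.68
eef_pos: [618.3, 161.1, 71.3]
tool_rot: [-0.717, 1.55, -0.816]
force: [-1.0, -8.6, 4.6]
width: 19.4
```

```bash
python3 - <<'E'
from h import *
snap('wrist','w14')
to([600,6.4,70],-6.4)
E
python3 rel.py w14|tail -1
```

```text
t 20.73 TCP [618.3 161.1  71.3] x [ 0.015 -0.016 -1.   ] zyaw -5.69 F [-2.  -7.3  4.1] w 19.0 q [-0.59  0.86  0.48  1.69 -0.54  0.71  0.06]
 shift tool [   3.5 -155.7   -2.9]
 turn about tool x: 0.7 (or -179.3 for half)
TCP L 5.2 -2.1
```

Emit:
{"op": "apply_moves", "data": {"targets": [[[-6, 9, -1], 0, 10], [[-9, 10, 0], 0, 10], [[-9, 10, 0], 0, 10]]}}

```text
clock: 21.1
eef_pos: [617.5, 181.6, 92.2]
tool_rot: [-1.2, 1.537, -1.304]
force: [-0.4, -7.6, -2.4]
width: 19.4
```

```bash
python3 - <<'E'
from h import *
snap('wrist','w15')
to([600,6.4,70],-6.4)
E
python3 rel.py w15|tail -1
```

```text
t 21.15 TCP [617.7 182.7  93.2] x [ 0.009 -0.032 -0.999] zyaw -5.84 F [-2.5 -8.3  1.2] w 19.3 q [-0.65  0.85  0.52  1.66 -0.51  0.78 -0.  ]
 shift tool [  28.7 -176.4    0. ]
 turn about tool x: 0.6 (or -179.4 for half)
TCP L 26.6 0.9
```

Emit:
{"op": "apply_moves", "data": {"targets": [[[-8, 12, 0], 0, 10], [[-8, 10, 0], 0, 10], [[-12, 2, 0], 0, 10], [[-12, 0, 0], 0, 10]]}}

```text
clock: 21.65
eef_pos: [616.1, 201.9, 128.9]
tool_rot: [-1.457, 1.523, -1.56]
force: [2.8, -1.5, -6.0]
width: 19.5
```

```bash
python3 - <<'E'
from h import *
snap('wrist','w16')
to([600,6.4,70],-6.4)
E
python3 rel.py w16|tail -1
```

```text
t 21.7 TCP [616.9 202.5 130.6] x [ 0.002 -0.047 -0.999] zyaw -5.88 F [ 1.2  0.6 -3.3] w 19.3 q [-0.7   0.82  0.57  1.61 -0.48  0.87 -0.07]
 shift tool [  69.7 -193.8    2.9]
 turn about tool x: 0.5 (or -179.5 for half)
TCP L 46.2 4.0
```

Emit:
{"op": "apply_moves", "data": {"targets": [[[-8, 6, 0], 0, 10], [[-3, 8, 0], 0, 10], [[-1, 8, 0], 0, 10]]}}

```text
clock: 22.08
eef_pos: [618.2, 221.7, 141.8]
tool_rot: [-1.472, 1.518, -1.577]
force: [-0.2, -5.7, -5.7]
width: 19.1
```

```bash
python3 - <<'E'
from h import *
snap('wrist','w17')
to([600,6.4,70],-6.4)
E
python3 rel.py w17|tail -1
```

```text
t 22.12 TCP [618.3 222.8 141.6] x [-0.    -0.053 -0.999] zyaw -5.95 F [ 0.8 -6.6 -5.6] w 19.1 q [-0.73  0.82  0.58  1.57 -0.47  0.91 -0.11]
 shift tool [  82.9 -213.1    3.8]
 turn about tool x: 0.5 (or -179.5 for half)
TCP L 66.5 4.9
```

```bash
cat > pitch.py <<'E'
from rel import *
P,R,s=tool()
im,hsv,C,T=rel(sys.argv[1],P,R)
S=hsv[...,1]
b=(hsv[...,0]>105)&(hsv[...,0]<118)&(S>120)&(T[...,0]<-15)&(T[...,0]>-60)&(abs(T[...,2])<12)&(T[...,1]>0)
Q=T[b]; y=Q[:,1]; f=np.polyfit(y,Q[:,0],1); r=Q[:,0]-np.polyval(f,y); k=abs(r)<2; f=np.polyfit(y[k],Q[k,0],1)
print('handle slope in tool (x down per y fwd): nose-down rad rel tool %.3f'%f[0],k.sum(),'tool nose-down %.3f'%(-R[2,1]))
# back wall top: bright pixels
m=(S<60)&(abs(T[...,2])<62)&(T[...,1]>25)&(T[...,1]<60)&(T[...,0]>-5)&(T[...,0]<60)
print('backwall top z pts',np.percentile(C[m][:,2],[5,50,95,99]).round(1))
E
python3 pitch.py w16; python3 pitch.py w17
```

```text
handle slope in tool (x down per y fwd): nose-down rad rel tool 0.044 2309 tool nose-down 0.052
backwall top z pts [ 80.5  90.8 104.1 104.9]
handle slope in tool (x down per y fwd): nose-down rad rel tool 0.134 4867 tool nose-down 0.052
backwall top z pts [ 81.7 106.6 131.  143.2]
```

Emit:
{"op": "apply_moves", "data": {"targets": [[[-6, -3, 0], 0, 10], [[-12, -1, 0], 0, 10], [[-18, 0, 0], 0, 10], [[-18, 0, 0], 0, 10], [[-12, 0, 0], 0, 10]]}}

```text
clock: 22.75
eef_pos: [616.4, 225.0, 211.5]
tool_rot: [-1.531, 1.521, -1.633]
force: [0.3, 0.1, -4.0]
width: 19.1
```

```bash
python3 - <<'E'
from h import *
snap('wrist','w18')
to([600,6.4,70],-6.4)
E
python3 rel.py w18|tail -1; python3 pitch.py w18
```

```text
t 22.8 TCP [617.4 225.2 213.2] x [-0.001 -0.049 -0.999] zyaw -5.84 F [ 1.2 -0.5 -2.9] w 18.8 q [-0.76  0.74  0.62  1.51 -0.42  1.05 -0.15]
 shift tool [ 153.8 -212.2    4.3]
 turn about tool x: 0.6 (or -179.4 for half)
TCP L 68.8 6.0
handle slope in tool (x down per y fwd): nose-down rad rel tool 0.133 4873 tool nose-down 0.049
backwall top z pts [154.6 178.6 202.6 213. ]
```

Emit:
{"op": "apply_moves", "data": {"targets": [[[0, -2, 0], 0, 10], [[0, -5, 0], 0, 10], [[0, -9, 0], 0, 10], [[0, -12, 0], 0, 10], [[2, -14, 0], 0, 10], [[2, -14, -1], 0, 10], [[2, -12, -1], 0, 10], [[4, -9, -1], 0, 10], [[6, -6, -1], 0, 10], [[8, -3, 0], 0, 10]]}}

```text
clock: 24.05
eef_pos: [603.0, 133.2, 192.1]
tool_rot: [-1.494, 1.523, -1.597]
force: [0.3, 0.7, -4.4]
width: 19.2
```

```bash
python3 - <<'E'
from h import *
snap('wrist','w19')
to([600,6.4,70],-6.4)
E
python3 rel.py w19; python3 pitch.py w19
```

```text
t 24.1 TCP [602.3 132.7 190.8] x [-0.003 -0.048 -0.999] zyaw -5.9 F [-1.4 -0.7 -6.2] w 19.2 q [-0.64  0.71  0.61  1.66 -0.42  0.93  0.  ]
 shift tool [ 126.8 -119.8   10.5]
 turn about tool x: 0.5 (or -179.5 for half)
wall 1 1458 [-3.70000e-03  6.30997e+01] 74.2
wall -1 2160 [-1.80000e-03 -6.30922e+01] 74.0
handle top L [-15.01561693  10.6350848 ] 221.31627521986803
pan rect (array([608.6, 191.7]), array([ 61.9, 110.4]), 84.01) z [112.5 121.1 164.8]
pan centre L 34.5 11.0
TCP L -24.9 10.6
handle slope in tool (x down per y fwd): nose-down rad rel tool 0.133 4875 tool nose-down 0.048
backwall top z pts [132.1 156.1 180.7 192.9]
```

Emit:
{"op": "apply_moves", "data": {"targets": [[[0, -3, 1], 0, 10], [[1, -7, 1], 0, 10], [[2, -11, 2], 0, 10], [[2, -14, 2], 0, 10], [[2, -16, 2], 0, 10], [[2, -16, 1], 0, 10], [[2, -16, 1], 0, 10], [[2, -13, 1], 0, 10], [[3, -9, 1], 0, 10], [[4, -5, 0], 0, 10]]}}

```text
clock: 25.35
eef_pos: [603.7, 12.7, 175.6]
tool_rot: [-1.5, 1.522, -1.604]
force: [-0.5, -0.1, -5.0]
width: 18.8
```

```bash
python3 - <<'E'
from h import *
snap('wrist','w20')
to([600,6.4,70],-6.4)
E
python3 rel.py w20; python3 pitch.py w20
```

```text
t 25.4 TCP [603.1  11.9 175.1] x [-0.003 -0.05  -0.999] zyaw -5.97 F [ 0.2 -1.5 -4.3] w 19.1 q [-0.45  0.7   0.58  1.72 -0.42  0.86  0.2 ]
 shift tool [105.2  -0.6  -2.8]
 turn about tool x: 0.4 (or -179.6 for half)
wall 1 1891 [-5.30000e-03  6.23634e+01] 74.7
wall -1 1692 [-3.10000e-03 -6.34345e+01] 74.6
handle top L [-134.99225979   -3.84812206] 205.60548084485413
pan rect (array([609.7,  71.2]), array([ 62.5, 110.3]), 83.95) z [ 96.7 105.3 149. ]
pan centre L -85.1 -3.8
TCP L -144.7 -3.9
handle slope in tool (x down per y fwd): nose-down rad rel tool 0.132 4859 tool nose-down 0.050
backwall top z pts [116.5 140.5 164.8 176.6]
```

Emit:
{"op": "apply_moves", "data": {"targets": [[[6, 0, -1], 0, 10], [[12, 0, -1], 0, 10], [[18, 1, -1], 0, 10], [[18, 1, 0], 0, 10], [[16, 1, 0], 0, 10], [[10, 1, 0], 0, 10], [[6, 0, 0], 0, 10]]}}

```text
clock: 26.28
eef_pos: [600.7, 14.4, 83.5]
tool_rot: [-1.519, 1.522, -1.619]
force: [-1.4, -3.8, 12.1]
width: 19.2
```

```bash
python3 - <<'E'
from h import *
to([600,6.4,70],-6.4)
E
```

```text
t 26.27 TCP [600.7  14.4  83.5] x [-0.002 -0.049 -0.999] zyaw -5.74 F [-1.4 -3.8 12.1] w 19.2 q [-0.4   0.81  0.5   1.79 -0.5   0.68  0.26]
 shift tool [13.9 -7.4  0.1]
 turn about tool x: 0.7 (or -179.3 for half)
```

Contact at the expected height. Pressing the pan flat.

Emit:
{"op": "apply_moves", "data": {"targets": [[[6, 0, 0], 0, 10], [[6, 0, 0], 0, 10], [[6, 0, 0], 0, 10]]}}

```text
clock: 26.65
eef_pos: [604.6, 7.8, 72.2]
tool_rot: [-1.339, 1.519, -1.443]
force: [-2.5, -3.3, 10.5]
width: 19.1
```

```bash
python3 - <<'E'
from h import *
to([600,6.4,70],-6.4)
snap('wrist','w21');to()
E
python3 pitch.py w21
```

```text
t 26.65 TCP [604.6   7.8  72.2] x [ 0.007 -0.052 -0.999] zyaw -5.93 F [-2.5 -3.3 10.5] w 19.1 q [-0.38  0.83  0.49  1.79 -0.51  0.65  0.28]
 shift tool [ 2.3 -1.7 -4.4]
 turn about tool x: 0.5 (or -179.5 for half)
t 26.7 TCP [604.5   7.5  71.8] x [ 0.007 -0.052 -0.999] zyaw -5.94 F [-1.4 -2.5  9.5] w 19.1 q [-0.38  0.83  0.49  1.79 -0.51  0.65  0.28]
handle slope in tool (x down per y fwd): nose-down rad rel tool 0.019 3732 tool nose-down 0.051
backwall top z pts [13.3 46.4 74.4 75.4]
```

```bash
cat > wp.py <<'E'
from meas import *
def wp(fn,yaw=83.5):
    im,d,p=load(fn); C=cloud(p,d); hsv=cv2.cvtColor(im,cv2.COLOR_BGR2HSV)
    m=np.zeros(d.shape,bool); m[240:400,285:350]=1
    b=m&(hsv[...,0]>105)&(hsv[...,0]<118)&(hsv[...,1]>120)
    a=np.radians(yaw); x=np.array([np.cos(a),np.sin(a)])
    Q=C[b]; l=Q[:,:2]@x; z=Q[:,2]; k=np.ones(len(l),bool)
    for _ in range(5):
        f=np.polyfit(l[k],z[k],1); k=abs(z-np.polyval(f,l))<2
    return -f[0]
for f in sys.argv[1:]: print(f,'handle nose-down world %.3f'%wp(f))
E
python3 wp.py w9 w10 w11 w12 w13 w14 w15 w16 w17 w18 w20 w21
```

```text
** On entry to DLASCL parameter number  4 had an illegal value
 ** On entry to DLASCL parameter number  4 had an illegal value
 ** On entry to DLASCL parameter number  4 had an illegal value
 ** On entry to DLASCL parameter number  4 had an illegal value
 ** On entry to DLASCL parameter number  5 had an illegal value
 ** On entry to DLASCL parameter number  4 had an illegal valueTraceback (most recent call last):
  File "wp.py", line 11, in <module>
    for f in sys.argv[1:]: print(f,'handle nose-down world %.3f'%wp(f))
                                                                 ~~^^^
  File "wp.py", line 9, in wp
    f=np.polyfit(l[k],z[k],1); k=abs(z-np.polyval(f,l))<2
    c, resids, rank, s = lstsq(lhs, rhs, rcond)
                         ~~~~~^^^^^^^^^^^^^^^^^
    x, resids, rank, s = _umath_linalg.lstsq(a, b, rcond,
                         ~~~~~~~~~~~~~~~~~~~^^^^^^^^^^^^^
                                             signature=signature)
                                             ^^^^^^^^^^^^^^^^^^^^
    raise LinAlgError("SVD did not converge in Linear Least Squares")
numpy.linalg.LinAlgError: SVD did not converge in Linear Least Squares
```

```bash
sed -i "s/    Q=C\[b\];/    b\&=np.isfinite(C[...,2]); Q=C[b];/; s/<2$/<3/" wp.py; sed -i 's/k=np.ones(len(l),bool)/k=abs(z-np.median(z))<12/' wp.py
python3 wp.py w9 w10 w11 w12 w13 w14 w15 w16 w17 w18 w20 w21
```

```text
w9 handle nose-down world -0.004
w10 handle nose-down world -0.005
w11 handle nose-down world -0.005
w12 handle nose-down world -0.020
w13 handle nose-down world -0.017
w14 handle nose-down world -0.008
w15 handle nose-down world 0.015
w16 handle nose-down world 0.033
w17 handle nose-down world 0.180
w18 handle nose-down world 0.175
w20 handle nose-down world 0.175
w21 handle nose-down world 0.019
```

Emit:
{"op": "apply_moves", "data": {"targets": [[[-2, 0, -2], 0, 10], [[0, 40, 0], 0, 10], [[0, 24, -1], 0, 10], [[0, 14, 0], 0, 10], [[0, 6, 0], 0, 10], [[0, 0, 0], 0, 10]]}}

```text
clock: 27.45
eef_pos: [614.3, 89.5, 73.3]
tool_rot: [-1.192, 1.515, -1.301]
force: [-0.1, 1.4, 0.1]
width: 18.9
```

```bash
python3 - <<'E'
from h import *
to([600,6.4,70],-6.4)
snap('wrist','w22');to()
E
python3 wp.py w22; python3 rel.py w22 | tail -1
```

```text
t 27.45 TCP [614.3  89.5  73.3] x [ 0.015 -0.054 -0.998] zyaw -6.21 F [-0.1  1.4  0.1] w 18.9 q [-0.52  0.85  0.51  1.74 -0.53  0.68  0.14]
 shift tool [  7.6 -83.9  -5.3]
 turn about tool x: 0.2 (or -179.8 for half)
t 27.5 TCP [614.3  89.4  73.3] x [ 0.015 -0.054 -0.998] zyaw -6.23 F [-0.4  0.8 -0.2] w 19.0 q [-0.52  0.85  0.51  1.74 -0.53  0.68  0.14]
w22 handle nose-down world 0.024
TCP L -66.5 -6.3
```

Emit:
{"op": "apply_moves", "data": {"targets": [[[-4, 0, -2], 0, 10], [[-10, 0, -1], 0, 10], [[-18, 0, 0], 0, 10], [[-26, 0, 0], 0, 10], [[-34, 0, 0], 0, 10], [[-38, 0, 0], 0, 10], [[-38, 0, 0], 0, 10], [[-32, 0, 0], 0, 10], [[-22, 0, 0], 0, 10], [[-10, 0, 0], 0, 10]]}}

```text
clock: 28.75
eef_pos: [605.0, 97.8, 318.3]
tool_rot: [-1.221, 1.512, -1.337]
force: [-0.4, -0.4, -4.9]
width: 18.7
```

```bash
python3 - <<'E'
from h import *
snap('wrist','w23');to([465,-334,310],-95)
E
python3 wp.py w23
```

```text
t 28.8 TCP [605.5  97.8 319.2] x [ 0.015 -0.057 -0.998] zyaw -6.64 F [ 0.7  0.1 -2.6] w 19.2 q [-0.65  0.57  0.71  1.52 -0.33  1.17 -0.02]
 shift tool [  31.5 -444.1  -89.8]
 turn about tool x: 88.4 (or -91.6 for half)
w23 handle nose-down world 0.034
```

Emit:
{"op": "apply_moves", "data": {"targets": [[[0, 0, 0], 3, 10], [[0, 0, 0], 6, 10], [[0, 0, 0], 9, 10], [[0, 0, 0], 10, 10], [[0, 0, 0], 10, 10], [[0, 0, 0], 10, 10], [[0, 0, 0], 10, 10], [[0, 0, 0], 9, 10], [[0, 0, 0], 7, 10], [[0, 0, 0], 4, 10]]}}

```text
clock: 30.05
eef_pos: [597.0, 97.8, 311.0]
tool_rot: [-0.151, 1.515, -1.677]
force: [0.2, -0.2, -4.1]
width: 19.2
```

```bash
python3 - <<'E'
from h import *
snap('wrist','w24');to([465,-334,310],-95)
E
```

```text
t 30.1 TCP [596.9  97.8 310.8] x [-0.006 -0.056 -0.998] zyaw -87.56 F [-0.1 -0.9 -4.6] w 19.2 q [-0.82  0.71  1.09  1.55 -0.59  1.27 -1.18]
 shift tool [  25.8 -149.9  425.1]
 turn about tool x: 7.4 (or -172.6 for half)
```

Emit:
{"op": "apply_moves", "data": {"targets": [[[0, -3, 8], 2, 10], [[-1, -6, 18], 3, 10], [[-2, -10, 28], 2, 10], [[-2, -13, 38], 0, 10], [[-2, -15, 44], 0, 10], [[-1, -16, 46], 0, 10], [[-1, -16, 46], 0, 10], [[0, -16, 46], 0, 10], [[0, -16, 44], 0, 10], [[0, -13, 36], 0, 10]]}}

```text
clock: 31.35
eef_pos: [426.2, -268.0, 343.5]
tool_rot: [-0.03, 1.512, -1.706]
force: [0.2, -0.7, -4.2]
width: 19.2
```

```bash
python3 - <<'E'
from h import *
to([465,-334,310],-95)
E
```

```text
t 31.35 TCP [ 426.2 -268.   343.5] x [-0.008 -0.058 -0.998] zyaw -96.03 F [ 0.2 -0.7 -4.2] w 19.2 q [-0.29  0.49  1.16  1.79 -0.44  1.14 -0.67]
 shift tool [37.  45.6 59.5]
 turn about tool x: -1.0 (or 179.0 for half)
```

Emit:
{"op": "apply_moves", "data": {"targets": [[[4, 6, 24], 0, 10], [[8, 12, 18], 0, 10], [[10, 12, 9], 0, 10], [[8, 8, 3], -1, 10], [[4, 3, 0], 0, 10]]}}

```text
clock: 31.98
eef_pos: [446.0, -341.1, 315.9]
tool_rot: [-0.006, 1.51, -1.689]
force: [-0.3, -0.1, -5.1]
width: 18.9
```

```bash
python3 - <<'E'
from h import *
snap('wrist','w25');to([465,-334,200],-95)
E
python3 - <<'E'
import os,sys;os.chdir('.');sys.path.insert(0,'.');sys.argv=['']
from wp import wp
print(wp('w25',-5))
E
```

```text
t 32.02 TCP [ 446.1 -340.8  315.5] x [-0.008 -0.06  -0.998] zyaw -96.46 F [-0.2 -0.2 -5.1] w 19.2 q [-0.07  0.59  1.06  1.7  -0.52  1.14 -0.56]
 shift tool [114.7  18.1 -15.9]
 turn about tool x: -1.5 (or 178.5 for half)
-0.019924146219561296
```

```bash
cat > mrel.py <<'E'
from meas import *
fn=sys.argv[1]; ph=float(sys.argv[2]) if len(sys.argv)>2 else None
im,d,p=load(fn); C=cloud(p,d); hsv=cv2.cvtColor(im,cv2.COLOR_BGR2HSV)
a=np.radians(-4.96); x=np.array([np.cos(a),np.sin(a)]); y=np.array([-x[1],x[0]]); o=np.array([498.5,-336.8])
M=np.stack([(C[...,:2]-o)@x,(C[...,:2]-o)@y],-1)
rim=(hsv[...,0]>4)&(hsv[...,0]<16)&(hsv[...,1]>140)&(abs(C[...,2]-80)<5)&(abs(M[...,0])<95)&(abs(M[...,1])<95)
Q=M[rim]; print('rim n',rim.sum(),'x',np.percentile(Q[:,0],[1,99]).round(1),'y',np.percentile(Q[:,1],[1,99]).round(1),'want +-81, +-76')
P,R,s=tool(); print('TCP M',((P[:2]-o)@x).round(1),((P[:2]-o)@y).round(1))
T=(C-P)@R
m=(hsv[...,1]<60)&(T[...,0]>0)&(T[...,0]<90)&(abs(T[...,2])<70)&(T[...,1]>20)&(T[...,1]<110)
Q=M[m]; print('pan x',np.percentile(Q[:,0],[1,99]).round(1),'y',np.percentile(Q[:,1],[1,99]).round(1),'z',np.percentile(C[m][:,2],[1,50,99]).round(1))
E
python3 mrel.py w25
```

```text
rim n 1277 x [-77.7  83.1] y [-76.7  73.4] want +-81, +-76
TCP M -51.8 -8.5
pan x [-10.9  44.8] y [-67.2  41.8] z [250.7 258.7 310.2]
```

Emit:
{"op": "apply_moves", "data": {"targets": [[[6, 0, -5], -1, 10], [[14, 0, -6], 0, 10], [[22, 0, -4], 0, 10], [[28, 0, -3], 0, 10], [[28, 1, -2], 0, 10], [[20, 1, -1], 0, 10], [[10, 1, 0], 0, 10]]}}

```text
clock: 32.9
eef_pos: [450.5, -320.5, 179.5]
tool_rot: [-0.06, 1.514, -1.718]
force: [-0.6, 0.5, -4.4]
width: 19.0
```

```bash
python3 - <<'E'
from h import *
snap('wrist','w26');to([465,-334,110],-95)
E
python3 mrel.py w26
```

```text
t 32.95 TCP [ 450.4 -320.2  178.7] x [-0.009 -0.056 -0.998] zyaw -94.97 F [ 0.1  0.7 -5.9] w 19.4 q [-0.02  0.72  0.91  1.89 -0.69  0.85 -0.43]
 shift tool [69.3 16.1  8.6]
 turn about tool x: 0.0 (or -180.0 for half)
rim n 6031 x [-77.8  82.6] y [-76.7  74. ] want +-81, +-76
TCP M -49.4 12.4
pan x [-8.4 47.3] y [-44.3  64.5] z [113.9 121.7 173.2]
```

Emit:
{"op": "apply_moves", "data": {"targets": [[[8, 0, 4], 0, 10], [[16, 0, 3], 0, 10], [[20, 0, 1], 0, 10], [[16, 0, 0], 0, 10], [[8, 0, 0], 0, 10]]}}

```text
clock: 33.58
eef_pos: [450.3, -334.6, 109.2]
tool_rot: [-0.012, 1.511, -1.67]
force: [-0.6, 0.0, -3.6]
width: 19.2
```

```bash
python3 - <<'E'
from h import *
snap('wrist','w27');to([465,-334,110],-95)
E
python3 mrel.py w27
```

```text
t 33.62 TCP [ 450.  -334.4  108.6] x [-0.007 -0.059 -0.998] zyaw -94.96 F [ 0.4  0.1 -5.6] w 19.4 q [ 0.07  0.81  0.8   1.92 -0.8   0.72 -0.33]
 shift tool [-1.6 14.9 -1.6]
 turn about tool x: 0.0 (or -180.0 for half)
rim n 15477 x [-77.6  82.5] y [-76.7  74.2] want +-81, +-76
TCP M -48.5 -1.8
pan x [-7.6 48.4] y [-59.8  50.5] z [ 43.1  51.4 103.1]
```

Emit:
{"op": "apply_moves", "data": {"targets": [[[0, 12, -1], 0, 10], [[0, 14, 0], 0, 10], [[-4, 14, 0], 0, 10], [[-6, 14, 0], 0, 10], [[-6, 14, 0], 0, 10]]}}

```text
clock: 34.25
eef_pos: [511.5, -338.5, 124.0]
tool_rot: [-0.349, 1.509, -2.007]
force: [-6.5, -0.2, -3.7]
width: 19.2
```

```bash
python3 - <<'E'
from h import *
to();snap('wrist','w28');to([465,-334,110],-95)
E
python3 mrel.py w28
```

```text
t 34.25 TCP [ 511.5 -338.5  124. ] x [-0.026 -0.056 -0.998] zyaw -94.92 F [-6.5 -0.2 -3.7] w 19.2 q [ 0.03  0.87  0.84  1.74 -0.75  0.87 -0.47]
t 34.3 TCP [ 514.1 -338.8  124.6] x [-0.024 -0.058 -0.998] zyaw -94.81 F [-3.9  0.4 -3.6] w 19.4 q [ 0.03  0.87  0.84  1.74 -0.75  0.87 -0.47]
 shift tool [ 15.5 -49.   -1.5]
 turn about tool x: 0.2 (or -179.8 for half)
rim n 7966 x [-70.1  86.2] y [-77.   74.1] want +-81, +-76
TCP M 15.7 -0.6
pan x [34.8 77.2] y [-59.2  50.1] z [34.9 46.8 96.2]
```

Emit:
{"op": "apply_moves", "data": {"targets": [[[-6, 14, 0], 0, 10], [[-8, 14, 0], 0, 10], [[-8, 12, 0], 0, 10]]}}

```text
clock: 34.67
eef_pos: [546.0, -340.1, 144.0]
tool_rot: [-0.613, 1.501, -2.268]
force: [-5.0, -0.5, -6.1]
width: 19.2
```

```bash
python3 - <<'E'
from h import *
to();snap('wrist','w29');to([465,-334,110],-95)
E
python3 mrel.py w29
python3 -c "
import sys;sys.argv=['']
from wp import wp
print(wp('w28',-5),wp('w29',-5))"
```

```text
t 34.67 TCP [ 546.  -340.1  144. ] x [-0.045 -0.053 -0.998] zyaw -94.8 F [-5.  -0.5 -6.1] w 19.2 q [ 0.01  0.89  0.87  1.62 -0.71  0.98 -0.56]
t 34.73 TCP [ 548.2 -340.1  145. ] x [-0.042 -0.054 -0.998] zyaw -94.72 F [-5.4  0.6 -2.7] w 19.2 q [ 0.01  0.89  0.87  1.62 -0.71  0.98 -0.56]
 shift tool [ 38.1 -82.   -1.3]
 turn about tool x: 0.3 (or -179.7 for half)
rim n 6032 x [-10.1  85.8] y [-76.8  74.1] want +-81, +-76
TCP M 49.8 1.0
pan x [66.9 75.7] y [-59.3  51.4] z [ 56.   67.3 141.5]
0.33832639135930637 0.7457527264670465
```

Emit:
{"op": "apply_moves", "data": {"targets": [[[0, -14, 0], 0, 10], [[0, -20, 0], 0, 10], [[-4, -20, 0], 0, 10], [[-6, -10, 0], 0, 10]]}}

```text
clock: 35.22
eef_pos: [486.6, -334.1, 159.0]
tool_rot: [-0.449, 1.503, -2.101]
force: [0.7, 0.3, -2.8]
width: 19.0
```

```bash
python3 - <<'E'
from h import *
to();snap('wrist','w30');to([465,-334,110],-95)
E
```

```text
t 35.23 TCP [ 486.6 -334.1  159. ] x [-0.034 -0.058 -0.998] zyaw -94.59 F [ 0.7  0.3 -2.8] w 19.0 q [ 0.    0.8   0.89  1.78 -0.7   0.9  -0.47]
t 35.27 TCP [ 485.9 -334.4  159.9] x [-0.034 -0.059 -0.998] zyaw -94.63 F [-0.6  0.3 -2.1] w 19.4 q [ 0.    0.8   0.89  1.78 -0.7   0.9  -0.47]
 shift tool [ 50.5 -19.4  -1.8]
 turn about tool x: 0.4 (or -179.6 for half)
```

Emit:
{"op": "apply_moves", "data": {"targets": [[[-40, 0, -4], 0, 10], [[-60, 0, -4], 0, 10], [[-60, 0, -2], 0, 10], [[-45, 0, 0], 0, 10], [[0, 0, 0], -10, 10], [[0, 0, 0], -10, 10], [[0, 0, 0], -10, 10]]}}

```text
clock: 36.15
eef_pos: [499.8, -311.8, 375.2]
tool_rot: [-0.737, 1.504, -1.848]
force: [-0.2, -0.4, -3.4]
width: 19.0
```

```bash
python3 - <<'E'
from h import *
snap('wrist','w31');snap('top','top2');to([600,-10,360],-6.4)
E
```

```text
t 36.25 TCP [ 499.6 -311.8  375.2] x [-0.018 -0.063 -0.998] zyaw -63.88 F [ 0.4 -0.3 -3.2] w 19.3 q [-0.07  0.54  0.93  1.51 -0.38  1.27 -0.23]
 shift tool [  -5.8  223.  -227.2]
 turn about tool x: -57.5 (or 122.5 for half)
```

Emit:
{"op": "apply_moves", "data": {"targets": [[[0, 0, 0], -10.5, 10], [[0, 0, 0], -10.5, 10], [[0, 0, 0], -10.5, 10], [[0, 0, 0], -10.5, 10], [[0, 0, 0], -10, 10], [[0, 0, 0], -4, 10]]}}

```text
clock: 37.0
eef_pos: [501.1, -311.8, 375.5]
tool_rot: [-1.667, 1.505, -1.798]
force: [0.1, 0.1, -3.6]
width: 18.9
```

```bash
python3 - <<'E'
from h import *
to([600,-10,340],-6.4)
im,d,p=load('top2'); C=cloud(p,d); hsv=cv2.cvtColor(im,cv2.COLOR_BGR2HSV)
m=np.zeros(d.shape,bool); m[205:230,205:228]=1; m&=hsv[...,1]>130; m&=(hsv[...,0]>80)
v,u=np.nonzero(m); print(len(u),onplane(p,[[u.mean(),v.mean()]],12), np.nanmax(C[m][:,2]))
o=np.array([615.6,156.2]);a=np.radians(83.5);x=np.array([np.cos(a),np.sin(a)]);y=np.array([-x[1],x[0]])
q=onplane(p,[[u.mean(),v.mean()]],12)[0,:2]; print((q-o)@x,(q-o)@y)
for uv in [(283,194),(273,219)]:
    q=onplane(p,[uv],17)[0,:2]; print(uv,(q-o)@x,(q-o)@y)
E
```

```text
t 37.0 TCP [ 501.1 -311.8  375.5] x [-0.015 -0.064 -0.998] zyaw -7.56 F [ 0.1  0.1 -3.6] w 18.9 q [ 0.06  0.47  0.65  1.51 -0.23  1.23  0.6 ]
 shift tool [ 14.6 313.8  58.6]
 turn about tool x: -1.2 (or 178.8 for half)
86 [[593.48145877 375.96049234  12.        ]] 25.32949481706146
215.8439502227904 46.853954047493744
(283, 194) 41.14984348909785 -31.677086828838213
(273, 219) 60.666160941148206 36.638667768770745
```

Emit:
{"op": "apply_moves", "data": {"targets": [[[-3, 45, 8], -1, 10], [[-3, 55, 10], 0, 10], [[0, 55, 10], 0, 10], [[2, 55, 10], 0, 10], [[4, 50, 10], 0, 10], [[6, 30, 6], 0, 10], [[8, 8, 2], 0, 10]]}}

```text
clock: 37.88
eef_pos: [599.6, -18.9, 341.0]
tool_rot: [-1.552, 1.505, -1.7]
force: [-0.0, -1.4, -2.5]
width: 19.4
```

```bash
python3 - <<'E'
from h import *
snap('wrist','w32');to([598,0,250],-6.4)
E
python3 rel.py w32
```

```text
t 37.92 TCP [599.  -18.7 339.7] x [-0.011 -0.065 -0.998] zyaw -8.47 F [ 0.9  1.8 -4. ] w 19.3 q [-0.43  0.52  0.62  1.52 -0.25  1.2   0.07]
 shift tool [88.3 24.2 -3.7]
 turn about tool x: -2.1 (or 177.9 for half)
wall 1 1003 [-2.30000e-03  6.31423e+01] 74.1
wall -1 975 [-6.00000e-04 -6.30499e+01] 73.9
handle top L [-169.76971812   -3.73676787] 368.6091504399582
pan rect (array([599.1, -18.9]), array([ 51.9, 110.7]), 81.35) z [255.2 280.3 304.2]
pan centre L -175.8 -3.4
TCP L -175.7 -3.3
```

Emit:
{"op": "apply_moves", "data": {"targets": [[[30, 40, -2], -2.1, 10], [[50, 45, -2], 0, 10], [[50, 10, -1], 0, 10], [[30, 2, 0], 0, 10], [[10, 0, 0], 0, 10]]}}

```text
clock: 38.55
eef_pos: [607.7, 56.7, 162.0]
tool_rot: [-1.49, 1.499, -1.622]
force: [-0.9, 0.1, -2.5]
width: 19.2
```

```bash
python3 - <<'E'
from h import *
snap('wrist','w33');to([605.4,66.8,120],-6.4)
E
python3 rel.py w33; python3 wp.py w33
```

```text
t 38.6 TCP [607.5  56.2 161.7] x [-0.004 -0.072 -0.997] zyaw -7.57 F [-0.2 -0.8 -3.7] w 19.2 q [-0.49  0.72  0.53  1.7  -0.36  0.84  0.04]
 shift tool [40.8 13.2 -3.7]
 turn about tool x: -1.2 (or 178.8 for half)
wall 1 3342 [1.52000e-02 6.13439e+01] 75.0
wall -1 3295 [-3.09000e-02 -6.32555e+01] 75.0
handle top L [-94.03791417  -3.35614468] 190.40120519130846
pan rect (array([609.6,  97.7]), array([137.7, 132.5]), 83.22) z [ 72.7  82.8 125.9]
pan centre L -58.8 -0.7
TCP L -100.3 -3.3
w33 handle nose-down world 0.824
```

Emit:
{"op": "apply_moves", "data": {"targets": [[[18, 2, -3], -1.2, 10], [[20, 2, 0], 0, 10], [[12, 1, 0], 0, 10], [[10, 0, 0], 0, 10]]}}

```text
clock: 39.1
eef_pos: [610.6, 50.4, 110.0]
tool_rot: [-1.35, 1.496, -1.47]
force: [-11.6, 0.1, 46.6]
width: 19.3
```

```bash
python3 - <<'E'
from h import *
to();snap('wrist','w34');to([605.4,66.8,120],-6.4)
E
python3 rel.py w34; python3 wp.py w34
```

```text
t 39.1 TCP [610.6  50.4 110. ] x [ 0.007 -0.074 -0.997] zyaw -6.8 F [-11.6   0.1  46.6] w 19.3 q [-0.46  0.78  0.48  1.74 -0.4   0.72  0.08]
t 39.15 TCP [610.5  50.  110.2] x [ 0.008 -0.074 -0.997] zyaw -6.87 F [-5.6  1.3 21.7] w 18.8 q [-0.46  0.78  0.48  1.74 -0.4   0.72  0.08]
 shift tool [-11.1  15.3  -7. ]
 turn about tool x: -0.5 (or 179.5 for half)
wall 1 5095 [-2.20000e-03  6.15185e+01] 75.3
wall -1 4979 [-1.04000e-02 -6.37304e+01] 75.4
handle top L [-99.72663095  -6.60868088] 139.21097629871701
pan rect (array([607.,  74.]), array([184.4, 133.1]), 83.47) z [24.3 59.4 76.6]
pan centre L -82.6 -0.8
TCP L -106.1 -7.0
w34 handle nose-down world 0.798
```

Emit:
{"op": "apply_moves", "data": {"targets": [[[2, -10, -3], 0, 10], [[5, -14, -2], 0, 10], [[6, -14, -1], 0, 10]]}}

```text
clock: 39.52
eef_pos: [605.4, 14.7, 107.4]
tool_rot: [-1.154, 1.503, -1.275]
force: [-4.3, 3.0, 9.9]
width: 19.0
```

```bash
python3 - <<'E'
from h import *
to();snap('wrist','w35');to([605.4,66.8,120],-6.4)
E
python3 rel.py w35; python3 wp.py w35
```

```text
t 39.52 TCP [605.4  14.7 107.4] x [ 0.02  -0.065 -0.998] zyaw -6.85 F [-4.3  3.   9.9] w 19.0 q [-0.39  0.76  0.46  1.78 -0.4   0.68  0.15]
t 39.58 TCP [604.8  11.8 107.1] x [ 0.019 -0.067 -0.998] zyaw -7.02 F [-3.2  1.5 11.9] w 19.1 q [-0.39  0.76  0.46  1.78 -0.4   0.67  0.15]
 shift tool [-16.5  53.7  -5.8]
 turn about tool x: -0.6 (or 179.4 for half)
wall 1 4758 [-3.10000e-03  6.15991e+01] 74.8
wall -1 4491 [-1.31000e-02 -6.41331e+01] 74.8
handle top L [-137.88752131   -4.98708341] 136.20623267967537
pan rect (array([604.2,  52.7]), array([150.1, 133.1]), 83.39) z [20.9 53.7 76.1]
pan centre L -104.1 -0.4
TCP L -144.7 -5.6
w35 handle nose-down world 0.623
```

Emit:
{"op": "apply_moves", "data": {"targets": [[[7, -8, -2], -0.6, 10], [[8, -8, -1], 0, 10], [[8, -6, 0], 0, 10], [[8, -4, 0], 0, 10]]}}

```text
clock: 40.08
eef_pos: [602.0, -21.4, 88.5]
tool_rot: [-1.053, 1.501, -1.17]
force: [-5.2, -1.8, 16.0]
width: 19.4
```

```bash
python3 - <<'E'
from h import *
to();snap('wrist','w36');to([605.4,66.8,120],-6.4)
E
python3 rel.py w36; python3 wp.py w36
```

```text
t 40.08 TCP [602.  -21.4  88.5] x [ 0.027 -0.065 -0.998] zyaw -6.63 F [-5.2 -1.8 16. ] w 19.4 q [-0.31  0.78  0.43  1.81 -0.41  0.61  0.22]
t 40.12 TCP [601.6 -22.5  87.8] x [ 0.027 -0.065 -0.998] zyaw -6.7 F [-3.4 -2.9  9.7] w 19.1 q [-0.31  0.78  0.43  1.81 -0.41  0.61  0.22]
 shift tool [-37.9  86.9  -5.5]
 turn about tool x: -0.3 (or 179.7 for half)
wall 1 4761 [-3.60000e-03  6.17008e+01] 74.3
wall -1 4412 [-4.60000e-03 -6.36172e+01] 74.4
handle top L [-170.54815246   -5.39301122] 118.86541647969592
pan rect (array([603. ,  41.4]), array([122.7, 133.2]), 83.51) z [ 3.6 15.8 75.2]
pan centre L -115.5 -0.5
TCP L -179.1 -6.3
w36 handle nose-down world 0.226
```

Emit:
{"op": "apply_moves", "data": {"targets": [[[8, 2, -3], 0, 10], [[8, 2, -2], 0, 10], [[7, 2, 0], 0, 10], [[5, 4, 0], 0, 10]]}}

```text
clock: 40.62
eef_pos: [601.9, -30.8, 69.9]
tool_rot: [-1.002, 1.484, -1.13]
force: [-9.1, -5.3, 37.9]
width: 19.2
```

```bash
python3 - <<'E'
from h import *
to();snap('wrist','w37');to([605.4,66.8,120],-6.4)
E
python3 rel.py w37; python3 wp.py w37
```

```text
t 40.62 TCP [601.9 -30.8  69.9] x [ 0.037 -0.078 -0.996] zyaw -7.25 F [-9.1 -5.3 37.9] w 19.2 q [-0.3   0.8   0.42  1.83 -0.43  0.56  0.23]
t 40.67 TCP [601.8 -30.6  70.1] x [ 0.037 -0.078 -0.996] zyaw -7.25 F [-4.6 -3.3 23.7] w 19.3 q [-0.3   0.8   0.42  1.83 -0.43  0.56  0.23]
 shift tool [-57.1  93.2  -6.4]
 turn about tool x: -0.8 (or 179.2 for half)
wall 1 6175 [-2.20000e-03  6.15937e+01] 75.2
wall -1 5472 [-3.00000e-03 -6.33958e+01] 75.3
handle top L [-176.23997826   -6.23028901] 103.40648022295132
pan rect (array([602. , -33.5]), array([256.5, 134.3]), 89.65) z [ 4.8  9.  58.1]
pan centre L -190.0 -8.0
TCP L -187.1 -7.4
w37 handle nose-down world 0.002
```

Emit:
{"op": "apply_moves", "data": {"targets": [[[-3, 15, -3], -0.8, 10], [[-1, 25, -2], 0, 10], [[-1, 25, -1], 0, 10], [[-1, 25, -1], 0, 10]]}}

```text
clock: 41.18
eef_pos: [608.1, 49.5, 73.8]
tool_rot: [-0.98, 1.474, -1.106]
force: [-1.1, -1.6, 3.2]
width: 18.9
```

```bash
python3 - <<'E'
from h import *
to();snap('wrist','w38');to([605.4,66.8,120],-6.4)
E
python3 rel.py w38; python3 wp.py w38
```

```text
t 41.17 TCP [608.1  49.5  73.8] x [ 0.043 -0.086 -0.995] zyaw -7.08 F [-1.1 -1.6  3.2] w 18.9 q [-0.46  0.82  0.46  1.8  -0.43  0.59  0.1 ]
t 41.23 TCP [608.7  55.   73.4] x [ 0.044 -0.082 -0.996] zyaw -6.81 F [0.8 2.6 2.7] w 19.2 q [-0.46  0.82  0.45  1.8  -0.44  0.59  0.1 ]
 shift tool [-47.5   7.7  -2.2]
 turn about tool x: -0.4 (or 179.6 for half)
wall 1 7102 [1.90000e-03 6.20912e+01] 74.9
wall -1 6438 [ 2.70000e-03 -6.28696e+01] 74.9
handle top L [-90.50049157  -3.03541266] 106.47560526508428
pan rect (array([608.3,  85.8]), array([189.2, 124.1]), 83.7) z [ 4.3 10.1 63. ]
pan centre L -70.8 -0.7
TCP L -101.4 -4.6
w38 handle nose-down world 0.029
```

Emit:
{"op": "apply_moves", "data": {"targets": [[[0, 22, -2], 0, 10], [[0, 22, 0], 0, 10], [[0, 22, 0], 0, 10], [[0, 14, 0], 0, 10]]}}

```text
clock: 41.72
eef_pos: [617.8, 122.9, 73.0]
tool_rot: [-0.993, 1.468, -1.12]
force: [-3.2, -4.1, 9.7]
width: 19.1
```

```bash
python3 - <<'E'
from h import *
to();snap('wrist','w39');to([605.4,66.8,120],-6.4)
E
python3 rel.py w39|tail -1; python3 wp.py w39
```

```text
t 41.73 TCP [617.8 122.9  73. ] x [ 0.045 -0.092 -0.995] zyaw -7.13 F [-3.2 -4.1  9.7] w 19.1 q [-0.59  0.85  0.49  1.73 -0.44  0.65 -0.02]
t 41.77 TCP [618.  124.8  72.8] x [ 0.045 -0.091 -0.995] zyaw -7.05 F [-3.3 -1.3  9.9] w 19.2 q [-0.59  0.85  0.49  1.73 -0.44  0.65 -0.02]
 shift tool [-42.2 -62.9  -2.7]
 turn about tool x: -0.7 (or 179.3 for half)
TCP L -30.9 -5.9
w39 handle nose-down world 0.026
```

Emit:
{"op": "apply_moves", "data": {"targets": [[[-1, 18, -3], -0.7, 10], [[-1, 14, -2], 0, 10], [[-8, 10, 0], 0, 10], [[-12, 11, 0], 0, 10], [[-12, 11, 0], 0, 10]]}}

```text
clock: 42.4
eef_pos: [621.2, 185.2, 104.1]
tool_rot: [-1.005, 1.462, -1.125]
force: [-0.5, 0.1, -3.5]
width: 19.4
```

```bash
python3 - <<'E'
from h import *
to();snap('wrist','w40');to([605.4,66.8,120],-6.4)
E
python3 rel.py w40|tail -1; python3 wp.py w40
```

```text
t 42.4 TCP [621.2 185.2 104.1] x [ 0.047 -0.098 -0.994] zyaw -6.72 F [-0.5  0.1 -3.5] w 19.4 q [-0.7   0.84  0.54  1.66 -0.42  0.76 -0.13]
t 42.45 TCP [622.2 188.4 105.5] x [ 0.05  -0.095 -0.994] zyaw -6.58 F [ 1.4  2.2 -2.8] w 19.4 q [-0.7   0.84  0.54  1.65 -0.42  0.76 -0.13]
 shift tool [  -3.7 -123.5   -1.9]
 turn about tool x: -0.2 (or 179.8 for half)
TCP L 32.7 -3.0
w40 handle nose-down world 0.049
```

Emit:
{"op": "apply_moves", "data": {"targets": [[[-12, 9, -1], 0, 10], [[-12, 9, -1], 0, 10], [[-8, 7, 0], 0, 10], [[-3, 4, 0], 0, 10]]}}

```text
clock: 42.95
eef_pos: [621.5, 222.9, 140.1]
tool_rot: [-0.974, 1.463, -1.091]
force: [-0.4, -0.2, -3.4]
width: 19.2
```

```bash
python3 - <<'E'
from h import *
to();snap('wrist','w41');to([605.4,66.8,120],-6.4)
E
python3 rel.py w41|tail -1; python3 wp.py w41
```

```text
t 42.95 TCP [621.5 222.9 140.1] x [ 0.049 -0.095 -0.994] zyaw -6.55 F [-0.4 -0.2 -3.4] w 19.2 q [-0.76  0.81  0.57  1.59 -0.4   0.85 -0.19]
t 43.0 TCP [621.6 223.6 140.1] x [ 0.05  -0.095 -0.994] zyaw -6.52 F [ 0.6  0.8 -4.1] w 19.4 q [-0.76  0.81  0.57  1.59 -0.4   0.85 -0.19]
 shift tool [  34.  -155.2    0.5]
 turn about tool x: -0.1 (or 179.9 for half)
TCP L 67.6 1.7
w41 handle nose-down world 0.055
```

Emit:
{"op": "apply_moves", "data": {"targets": [[[-4, -3, 0], 0, 10], [[-9, -3, 0], 0, 10], [[-16, -3, 0], 0, 10], [[-24, -3, 0], 0, 10], [[-32, -3, 0], 0, 10], [[-36, -4, 0], 0, 10], [[-34, -4, 0], 0, 10], [[-26, -4, 0], 0, 10], [[-16, -4, 0], 0, 10], [[-6, -4, 0], 0, 10]]}}

```text
clock: 44.25
eef_pos: [606.2, 202.4, 358.1]
tool_rot: [-0.955, 1.463, -1.078]
force: [-0.4, -0.4, -4.8]
width: 19.4
```

```bash
python3 - <<'E'
from h import *
to();snap('wrist','w42');to([465,-334,320],-95)
E
python3 wp.py w42
```

```text
t 44.25 TCP [606.2 202.4 358.1] x [ 0.051 -0.095 -0.994] zyaw -6.93 F [-0.4 -0.4 -4.8] w 19.4 q [-0.81  0.58  0.69  1.4  -0.27  1.26 -0.25]
t 44.3 TCP [606.4 201.5 358.6] x [ 0.051 -0.095 -0.994] zyaw -6.98 F [ 0.7 -0.4 -2.8] w 18.7 q [-0.81  0.58  0.69  1.4  -0.27  1.26 -0.25]
 shift tool [  82.1 -543.6  -77.5]
 turn about tool x: 88.0 (or -92.0 for half)
w42 handle nose-down world 0.052
```

Emit:
{"op": "apply_moves", "data": {"targets": [[[0, 0, 0], 3, 10], [[0, 0, 0], 6, 10], [[0, 0, 0], 9, 10], [[0, 0, 0], 10, 10], [[0, 0, 0], 10, 10], [[0, 0, 0], 10, 10], [[0, 0, 0], 10, 10], [[0, 0, 0], 9, 10], [[0, 0, 0], 7, 10], [[0, 0, 0], 4, 10]]}}

```text
clock: 45.55
eef_pos: [599.4, 200.4, 345.9]
tool_rot: [0.227, 1.467, -1.308]
force: [-0.1, 0.1, -3.8]
width: 19.6
```

```bash
python3 - <<'E'
from h import *
to();snap('wrist','w43');to([465,-334,320],-95)
E
```

```text
t 45.55 TCP [599.4 200.4 345.9] x [ 0.027 -0.1   -0.995] zyaw -87.98 F [-0.1  0.1 -3.8] w 19.6 q [-0.96  0.71  1.07  1.42 -0.53  1.34 -1.43]
t 45.6 TCP [599.2 200.4 345.6] x [ 0.026 -0.1   -0.995] zyaw -88.08 F [-0.2  0.  -4.3] w 19.4 q [-0.96  0.71  1.07  1.42 -0.53  1.34 -1.44]
 shift tool [  75.5 -153.9  524.3]
 turn about tool x: 6.9 (or -173.1 for half)
```

Emit:
{"op": "apply_moves", "data": {"targets": [[[0, -2, 8], 2, 10], [[0, -6, 18], 2, 10], [[1, -10, 28], 2, 10], [[2, -13, 38], 1, 10], [[3, -14, 44], 0, 10], [[4, -14, 46], 0, 10], [[4, -14, 46], 0, 10], [[4, -14, 46], 0, 10], [[4, -14, 46], 0, 10], [[4, -14, 46], 0, 10]]}}

```text
clock: 46.85
eef_pos: [441.6, -174.9, 351.0]
tool_rot: [0.318, 1.469, -1.353]
force: [0.6, -1.1, -3.2]
width: 19.1
```

```bash
python3 - <<'E'
from h import *
to([460,-334,320],-95)
E
```

```text
t 46.85 TCP [ 441.6 -174.9  351. ] x [ 0.022 -0.099 -0.995] zyaw -95.82 F [ 0.6 -1.1 -3.2] w 19.1 q [-0.58  0.4   1.19  1.87 -0.34  1.06 -0.95]
 shift tool [ 47.   33.  152.7]
 turn about tool x: -0.8 (or 179.2 for half)
```

Emit:
{"op": "apply_moves", "data": {"targets": [[[2, 0, 40], 0, 10], [[2, 5, 34], 0, 10], [[4, 10, 26], 0, 10], [[8, 10, 18], -1, 10], [[10, 6, 10], 0, 10], [[10, 3, 3], 0, 10]]}}

```text
clock: 47.6
eef_pos: [447.3, -325.7, 330.6]
tool_rot: [0.319, 1.47, -1.356]
force: [0.5, -0.3, -3.8]
width: 19.4
```

```bash
python3 - <<'E'
from h import *
to();snap('wrist','w44');to([460,-334,180],-95)
E
python3 mrel.py w44
```

```text
t 47.6 TCP [ 447.3 -325.7  330.6] x [ 0.021 -0.098 -0.995] zyaw -96.09 F [ 0.5 -0.3 -3.8] w 19.4 q [-0.13  0.52  1.04  1.74 -0.45  1.07 -0.64]
t 47.65 TCP [ 447.1 -325.3  329.3] x [ 0.02  -0.097 -0.995] zyaw -96.08 F [ 0.3  0.1 -4.9] w 19.0 q [-0.13  0.52  1.04  1.74 -0.45  1.07 -0.64]
 shift tool [149.7   9.2  -7. ]
 turn about tool x: -1.1 (or 178.9 for half)
rim n 1048 x [-77.9  82.2] y [-76.1  73.5] want +-81, +-76
TCP M -52.2 7.0
pan x [-14.7  43.2] y [-51.6  57.1] z [266.7 274.7 324.6]
```

```bash
python3 - <<'E'
from h import *
to([453.9,-330,122],-95)
E
```

```text
t 47.65 TCP [ 447.1 -325.3  329.3] x [ 0.02  -0.097 -0.995] zyaw -96.08 F [ 0.3  0.1 -4.9] w 19.0 q [-0.13  0.52  1.04  1.74 -0.45  1.07 -0.64]
 shift tool [206.9   1.  -15.8]
 turn about tool x: -1.1 (or 178.9 for half)
```

Emit:
{"op": "apply_moves", "data": {"targets": [[[6, 1, 1], -1, 10], [[14, 1, -1], 0, 10], [[24, 1, -2], 0, 10], [[32, 1, -3], 0, 10], [[34, 1, -3], 0, 10], [[30, 1, -3], 0, 10], [[22, 1, -2], 0, 10], [[12, 0, -1], 0, 10]]}}

```text
clock: 48.65
eef_pos: [459.5, -324.0, 146.4]
tool_rot: [0.283, 1.474, -1.367]
force: [-0.3, -0.5, -4.0]
width: 19.3
```

```bash
python3 - <<'E'
from h import *
to();snap('wrist','w45');to([453.9,-330,122],-95)
E
python3 mrel.py w45
```

```text
t 48.65 TCP [ 459.5 -324.   146.4] x [ 0.02  -0.095 -0.995] zyaw -94.61 F [-0.3 -0.5 -4. ] w 19.3 q [ 0.03  0.73  0.79  1.93 -0.7   0.7  -0.44]
t 48.7 TCP [ 459.  -323.4  145.4] x [ 0.018 -0.094 -0.995] zyaw -94.59 F [-0.6  0.9 -5.5] w 19.3 q [ 0.03  0.73  0.79  1.93 -0.7   0.7  -0.44]
 shift tool [23.8 -5.2  4.8]
 turn about tool x: 0.4 (or -179.6 for half)
rim n 8532 x [-78.   82.2] y [-76.5  74.3] want +-81, +-76
TCP M -40.5 9.9
pan x [-3.1 54.9] y [-46.8  62.6] z [ 82.2  90.4 140. ]
```

Emit:
{"op": "apply_moves", "data": {"targets": [[[6, 0, 4], 0, 10], [[10, 0, 4], 0, 10], [[6, 2, 0], 0, 10]]}}

```text
clock: 49.08
eef_pos: [461.7, -335.4, 124.7]
tool_rot: [0.29, 1.472, -1.359]
force: [0.5, 0.1, -4.0]
width: 19.1
```

```bash
python3 - <<'E'
from h import *
to();snap('wrist','w46')
E
python3 mrel.py w46
```

```text
t 49.08 TCP [ 461.7 -335.4  124.7] x [ 0.021 -0.097 -0.995] zyaw -94.59 F [ 0.5  0.1 -4. ] w 19.1 q [ 0.07  0.76  0.75  1.93 -0.73  0.66 -0.4 ]
rim n 12942 x [-76.4  83. ] y [-76.5  74.5] want +-81, +-76
TCP M -36.5 -1.4
pan x [ 1.  59.6] y [-59.   50.4] z [ 60.9  69.4 119.1]
```

Emit:
{"op": "apply_moves", "data": {"targets": [[[0, 10, -2], 0, 10], [[-3, 14, 0], 0, 10], [[-6, 14, 0], 0, 10], [[-8, 14, 0], 0, 10], [[-8, 14, 0], 0, 10]]}}

```text
clock: 49.75
eef_pos: [518.4, -334.3, 148.9]
tool_rot: [0.048, 1.482, -1.606]
force: [-7.2, 0.5, -6.5]
width: 18.8
```

```bash
python3 - <<'E'
from h import *
to();snap('wrist','w47')
E
python3 mrel.py w47
python3 -c "
import sys;sys.argv=['']
from wp import wp
print(wp('w46',-5),wp('w47',-5))"
```

```text
t 49.75 TCP [ 518.4 -334.3  148.9] x [-0.003 -0.088 -0.996] zyaw -94.76 F [-7.2  0.5 -6.5] w 18.8 q [ 0.01  0.81  0.81  1.75 -0.67  0.83 -0.54]
rim n 6844 x [-41.4  85.9] y [-76.8  73.8] want +-81, +-76
TCP M 22.0 4.2
pan x [42.4 78.5] y [-56.3  53.6] z [ 62.4  74.4 123.9]
-0.06241775662556193 0.33394997171537966
```

Emit:
{"op": "apply_moves", "data": {"targets": [[[-5, 14, 0], 0, 10], [[-6, 14, 0], 0, 10], [[-6, 8, 0], 0, 10]]}}

```text
clock: 50.18
eef_pos: [547.3, -334.2, 164.4]
tool_rot: [-0.2, 1.483, -1.849]
force: [-7.8, -0.1, -3.0]
width: 19.2
```

```bash
python3 - <<'E'
from h import *
to();snap('wrist','w48')
E
python3 mrel.py w48
python3 -c "
import sys;sys.argv=['']
from wp import wp
print(wp('w48',-5))"
```

```text
t 50.17 TCP [ 547.3 -334.2  164.4] x [-0.024 -0.084 -0.996] zyaw -94.46 F [-7.8 -0.1 -3. ] w 19.2 q [-0.    0.83  0.84  1.65 -0.64  0.93 -0.61]
rim n 4653 x [-72.   84.6] y [-77.2  73.5] want +-81, +-76
TCP M 49.4 6.6
pan x [68.2 81.1] y [-55.3  54.3] z [ 73.2  90.3 165.2]
0.68064665673931
```

Emit:
{"op": "apply_moves", "data": {"targets": [[[2, -12, 0], 0, 10], [[1, -18, 0], 0, 10], [[0, -20, 0], 0, 10], [[-6, -8, 0], 0, 10]]}}

```text
clock: 50.72
eef_pos: [493.0, -329.1, 170.1]
tool_rot: [-0.099, 1.481, -1.745]
force: [0.2, -0.5, -3.1]
width: 19.3
```

```bash
python3 - <<'E'
from h import *
to();snap('wrist','w49')
E
```

```text
t 50.73 TCP [ 493.  -329.1  170.1] x [-0.016 -0.088 -0.996] zyaw -94.3 F [ 0.2 -0.5 -3.1] w 19.3 q [-0.01  0.76  0.84  1.79 -0.64  0.85 -0.53]
```

Emit:
{"op": "apply_moves", "data": {"targets": [[[-40, 0, -6], 0, 10], [[-60, 0, -6], 0, 10], [[-60, 0, -6], 0, 10], [[-50, 0, -3], -5, 10], [[-10, 0, 0], -10.5, 10], [[0, 0, 0], -10.5, 10], [[0, 0, 0], -10.5, 10], [[0, 0, 0], -10.5, 10], [[0, 0, 0], -10.5, 10], [[0, 0, 0], -10.5, 10]]}}

```text
clock: 52.02
eef_pos: [508.2, -287.2, 403.4]
tool_rot: [-1.04, 1.473, -1.469]
force: [-0.1, -0.3, -3.2]
width: 19.3
```

```bash
python3 - <<'E'
from h import *
to([570,60,400],81)
E
```

```text
t 52.02 TCP [ 508.2 -287.2  403.4] x [ 0.01  -0.097 -0.995] zyaw -24.48 F [-0.1 -0.3 -3.2] w 19.3 q [-0.04  0.43  0.71  1.51 -0.21  1.24  0.25]
 shift tool [-29.6 340.3 -87.7]
 turn about tool x: -105.5 (or 74.5 for half)
```

Emit:
{"op": "apply_moves", "data": {"targets": [[[-5, 50, -13], 0, 10], [[-5, 58, -15], 0, 10], [[-5, 58, -15], 0, 10], [[-5, 58, -15], 0, 10], [[-5, 58, -15], 0, 10], [[-5, 40, -10], -5, 10], [[0, 10, -3], -10.5, 10], [[0, 0, 0], -10.5, 10], [[0, 0, 0], -10.5, 10], [[0, 0, 0], -10.5, 10]]}}

```text
clock: 53.28
eef_pos: [577.2, 66.6, 407.3]
tool_rot: [-1.619, 1.472, -1.219]
force: [-0.1, -0.3, -2.7]
width: 19.0
```

```bash
python3 - <<'E'
from h import *
to([570,250,400],173.5)
E
```

```text
t 53.27 TCP [577.2  66.6 407.3] x [ 0.034 -0.093 -0.995] zyaw 22.88 F [-0.1 -0.3 -2.7] w 19.0 q [-0.53  0.4   0.47  1.47 -0.09  1.28  0.33]
 shift tool [-10.1 171.6  64.7]
 turn about tool x: -150.6 (or 29.4 for half)
```

Emit:
{"op": "apply_moves", "data": {"targets": [[[-3, 45, 17], 0, 10], [[-3, 52, 20], 0, 10], [[-3, 50, 20], 0, 10], [[0, 22, 8], -5, 10], [[0, 0, 0], -10.5, 10], [[0, 0, 0], -10.5, 10], [[0, 0, 0], -10.5, 10], [[0, 0, 0], -10.5, 10], [[0, 0, 0], -10.5, 10], [[0, 0, 0], -10.5, 10]]}}

```text
clock: 54.52
eef_pos: [576.8, 259.6, 404.2]
tool_rot: [-2.609, 1.475, -1.003]
force: [-0.2, 0.5, -3.3]
width: 19.2
```

```bash
python3 - <<'E'
from h import *
to([570,250,400],173.5)
E
```

```text
t 54.52 TCP [576.8 259.6 404.2] x [ 0.051 -0.08  -0.995] zyaw 91.85 F [-0.2  0.5 -3.3] w 19.2 q [-0.6   0.48  0.14  1.32  0.03  1.35  1.12]
 shift tool [ 4.6  7.3 -9. ]
 turn about tool x: -81.7 (or 98.3 for half)
```

Emit:
{"op": "apply_moves", "data": {"targets": [[[0, 0, 0], -10, 10], [[0, 0, 0], -10.5, 10], [[0, 0, 0], -10.5, 10], [[0, 0, 0], -10.5, 10], [[0, 0, 0], -10.5, 10], [[0, 0, 0], -10.5, 10], [[0, 0, 0], -10.5, 10], [[0, 0, 0], -5, 10], [[0, 0, 0], 0, 10]]}}

```text
clock: 55.65
eef_pos: [581.7, 263.1, 408.1]
tool_rot: [2.442, 1.477, -0.843]
force: [-0.1, -0.1, -2.8]
width: 19.0
```

```bash
cat > L.py <<'E'
import numpy as np
o=np.array([615.6,156.2]);a=np.radians(83.5);lx=np.array([np.cos(a),np.sin(a)]);ly=np.array([-lx[1],lx[0]])
def w(l): return o+lx*l[0]+ly*l[1]
def l(q): q=np.array(q)[:2]-o; return np.array([q@lx,q@ly])
E
python3 - <<'E'
from h import *
from L import *
snap('wrist','w50')
q=w((262,40)); print(q)
to([q[0],q[1],300],173.5)
E
```

```text
[605.51636778 421.04395474]
t 55.7 TCP [581.7 263.  408.1] x [ 0.062 -0.07  -0.996] zyaw 171.86 F [-0.1  0.4 -3.2] w 19.2 q [-0.41  0.48 -0.18  1.3   0.18  1.36  2.39]
 shift tool [  98.1 -166.     6.5]
 turn about tool x: -1.6 (or 178.4 for half)
```

Emit:
{"op": "apply_moves", "data": {"targets": [[[10, -45, 2], -1.6, 10], [[20, -55, 2], 0, 10], [[25, -45, 2], 0, 10], [[25, -20, 0], 0, 10], [[10, -4, 0], 0, 10], [[0, 0, 0], 0, 10]]}}

```text
clock: 56.45
eef_pos: [607.0, 428.1, 306.6]
tool_rot: [2.476, 1.473, -0.797]
force: [1.0, -0.6, -3.7]
width: 19.4
```

```bash
python3 - <<'E'
from h import *
from L import *
im,d,p=snap('wrist','w51')
print(l(tool()[0]))
q=w((266,42)); print(q)
to([q[0],q[1],130],173.5)
hsv=cv2.cvtColor(im,cv2.COLOR_BGR2HSV)
m=cv2.inRange(hsv,(82,100,40),(98,255,255)); n,lb,s,c=cv2.connectedComponentsWithStats(m)
for i in range(1,n):
    if s[i,4]>40: print(c[i],s[i,4],l(onplane(p,[c[i]],12)[0]))
E
```

```text
[269.06439757  39.05279249]
[603.98203692 425.24464859]
t 56.5 TCP [607.3 428.  307.3] x [ 0.069 -0.069 -0.995] zyaw 172.58 F [-1.3 -0.8 -3.8] w 19.4 q [-0.61  0.72 -0.18  1.11  0.22  1.31  2.2 ]
 shift tool [176.4  -7.4  16.6]
 turn about tool x: -0.9 (or 179.1 for half)
[336.61975309 178.5308642 ] 405 [213.09555838  44.11293605]
```

Emit:
{"op": "apply_moves", "data": {"targets": [[[40, -4, 0], -0.9, 10], [[50, -4, 0], 0, 10], [[45, -4, 0], 0, 10], [[25, -2, 0], 0, 10], [[8, 0, 0], 0, 10]]}}

```text
clock: 57.12
eef_pos: [630.2, 426.5, 148.5]
tool_rot: [2.646, 1.465, -0.624]
force: [-0.7, -0.3, -2.2]
width: 19.2
```

```bash
python3 - <<'E'
from h import *
from L import *
im,d,p=snap('wrist','w52')
print(l(tool()[0]))
to(None,173.5)
E
python3 -c "
import sys;sys.argv=['']
from wp import wp
print(wp('w52',-96.5))"
```

```text
[269.97091552  15.8568569 ]
t 57.17 TCP [630.4 426.2 148.2] x [ 0.086 -0.062 -0.994] zyaw 172.81 F [-0.2 -0.2 -4.9] w 19.5 q [-0.6   0.87 -0.16  1.27  0.27  1.01  2.17]
 turn about tool x: -0.7 (or 179.3 for half)
0.5692090565874707
```

Emit:
{"op": "apply_moves", "data": {"targets": [[[5, -14, 7], -0.7, 10], [[18, -10, 6], 0, 10], [[14, -4, 2], 0, 10], [[8, -2, 0], 0, 10]]}}

```text
clock: 57.68
eef_pos: [624.3, 459.7, 103.1]
tool_rot: [2.711, 1.463, -0.546]
force: [0.8, -0.0, -1.0]
width: 19.0
```

```bash
python3 - <<'E'
from h import *
from L import *
to(None,173.5)
im,d,p=snap('wrist','w53')
print(l(tool()[0]))
E
python3 -c "
import sys;sys.argv=['']
from wp import wp
print(wp('w53',-96.5))"
```

```text
t 57.67 TCP [624.3 459.7 103.1] x [ 0.092 -0.056 -0.994] zyaw 173.54 F [ 0.8 -0.  -1. ] w 19.0 q [-0.64  0.93 -0.16  1.25  0.28  0.95  2.13]
 turn about tool x: 0.0 (or -180.0 for half)
[302.64158064  25.50385487]
0.5761067990880345
```

Emit:
{"op": "apply_moves", "data": {"targets": [[[6, -8, 0], 0, 10], [[7, -8, 0], 0, 10], [[7, -6, 0], 0, 10], [[7, -3, 0], 0, 10]]}}

```text
clock: 58.22
eef_pos: [632.7, 488.2, 88.9]
tool_rot: [2.809, 1.461, -0.452]
force: [-3.4, -0.4, 15.1]
width: 19.3
```

```bash
python3 - <<'E'
from h import *
from L import *
to(None,173.5)
im,d,p=snap('wrist','w54')
print(l(tool()[0]))
E
python3 -c "
import sys;sys.argv=['']
from wp import wp
print(wp('w54',-96.5))"
```

```text
t 58.23 TCP [632.7 488.2  88.9] x [ 0.098 -0.048 -0.994] zyaw 173.27 F [-3.4 -0.4 15.1] w 19.3 q [-0.67  0.98 -0.15  1.18  0.28  0.97  2.12]
 turn about tool x: -0.2 (or 179.8 for half)
[332.49305601  20.79269796]
0.2765280212053363
```

Emit:
{"op": "apply_moves", "data": {"targets": [[[7, 3, 1], 0, 10], [[7, 4, 1], 0, 10], [[7, 4, 0], 0, 10], [[6, 3, 0], 0, 10]]}}

```text
clock: 58.78
eef_pos: [635.6, 493.4, 84.5]
tool_rot: [-3.119, 1.454, -0.099]
force: [-1.5, 0.8, 10.7]
width: 19.3
```

```bash
python3 - <<'E'
from h import *
from L import *
to(None,173.5)
im,d,p=snap('wrist','w55')
print(l(tool()[0]))
E
python3 -c "
import sys;sys.argv=['']
from wp import wp
print(wp('w55',-96.5))"
```

```text
t 58.77 TCP [635.6 493.4  84.5] x [ 0.116 -0.012 -0.993] zyaw 173.01 F [-1.5  0.8 10.7] w 19.3 q [-0.66  0.98 -0.16  1.21  0.28  0.91  2.11]
 turn about tool x: -0.5 (or 179.5 for half)
[336.7032324  17.2126954]
0.20151167199540992
```

Emit:
{"op": "apply_moves", "data": {"targets": [[[-6, 14, 4], -0.5, 10], [[0, 14, 4], 0, 10], [[6, 0, 0], 0, 10], [[8, -1, 0], 0, 10], [[8, -1, 0], 0, 10], [[8, 0, 0], 0, 10]]}}

```text
clock: 59.58
eef_pos: [633.5, 482.3, 73.1]
tool_rot: [-2.924, 1.438, 0.102]
force: [-1.5, 3.3, 9.9]
width: 19.2
```

```bash
python3 - <<'E'
from h import *
from L import *
to(None,173.5)
im,d,p=snap('wrist','w56')
print(l(tool()[0]))
E
python3 -c "
import sys;sys.argv=['']
from wp import wp
print(wp('w56',-96.5))"
```

```text
t 59.58 TCP [633.5 482.3  73.1] x [ 0.132  0.014 -0.991] zyaw 173.28 F [-1.5  3.3  9.9] w 19.2 q [-0.64  0.96 -0.16  1.28  0.29  0.82  2.11]
 turn about tool x: -0.2 (or 179.8 for half)
[326.50056525  19.04891516]
0.046954571722243266
```

```bash
cat > plane.py <<'E'
from rel import *
P,R,s=tool(); im,hsv,C,T=rel(sys.argv[1],P,R); yaw=np.radians(float(sys.argv[2])); f=np.array([np.cos(yaw),np.sin(yaw)]); lft=np.array([-f[1],f[0]])
r0,r1,c0,c1=[int(v) for v in sys.argv[3:7]]
Q=C[r0:r1,c0:c1].reshape(-1,3); Q=Q[np.isfinite(Q[:,2])]
k=np.ones(len(Q),bool); u=(Q[:,:2]-Q[:,:2].mean(0)); A=np.c_[u@f,u@lft,np.ones(len(Q))]
for _ in range(6):
    c=np.linalg.lstsq(A[k],Q[k,2],rcond=None)[0]; k=abs(A@c-Q[:,2])<2
print('slope fwd %.3f left %.3f z %.1f n %d'%(c[0],c[1],c[2],k.sum()))
E
python3 plane.py w56 -96.5 140 200 245 400
```

```text
slope fwd -0.040 left 0.106 z 8.6 n 9223
```

Emit:
{"op": "apply_moves", "data": {"targets": [[[1, 14, 1], 0, 10], [[1, 16, 1], 0, 10], [[1, 14, 1], 0, 10]]}}

```text
clock: 60.0
eef_pos: [631.1, 456.8, 77.4]
tool_rot: [-2.748, 1.416, 0.282]
force: [-0.0, 2.8, 5.2]
width: 19.1
```

```bash
python3 - <<'E'
from h import *
from L import *
to(None,173.5)
im,d,p=snap('wrist','w57')
print(l(tool()[0]))
E
python3 plane.py w57 -96.5 140 200 245 400
```

```text
t 60.0 TCP [631.1 456.8  77.4] x [ 0.148  0.043 -0.988] zyaw 173.37 F [-0.   2.8  5.2] w 19.1 q [-0.6   0.92 -0.17  1.38  0.29  0.73  2.12]
 turn about tool x: -0.1 (or 179.9 for half)
[298.0485097   18.17909087]
slope fwd -0.080 left 0.124 z 10.9 n 9229
```

Emit:
{"op": "apply_moves", "data": {"targets": [[[1, 15, 2], 0, 10], [[1, 15, 2], 0, 10], [[0, 10, 1], 0, 10]]}}

```text
clock: 60.42
eef_pos: [628.3, 428.9, 80.0]
tool_rot: [-2.659, 1.395, 0.372]
force: [0.8, 2.7, 3.3]
width: 19.0
```

```bash
python3 - <<'E'
from h import *
from L import *
to(None,173.5)
im,d,p=snap('wrist','w58')
print(l(tool()[0]))
E
python3 plane.py w58 -96.5 140 200 245 400
```

```text
t 60.42 TCP [628.3 428.9  80. ] x [ 0.163  0.064 -0.985] zyaw 173.3 F [0.8 2.7 3.3] w 19.0 q [-0.57  0.88 -0.17  1.47  0.3   0.65  2.14]
 turn about tool x: -0.2 (or 179.8 for half)
[270.51178462  17.96167105]
slope fwd -0.106 left 0.139 z 12.0 n 9122
```

Emit:
{"op": "apply_moves", "data": {"targets": [[[0, 12, 1], 0, 10], [[0, 12, 1], 0, 10], [[0, 10, 0], 0, 10]]}}

```text
clock: 60.85
eef_pos: [626.4, 403.6, 81.2]
tool_rot: [-2.608, 1.38, 0.426]
force: [0.3, 3.5, 6.1]
width: 18.8
```

```bash
python3 - <<'E'
from h import *
from L import *
to(None,173.5)
im,d,p=snap('wrist','w59')
print(l(tool()[0]))
E
python3 plane.py w59 -96.5 160 200 245 350
```

```text
t 60.85 TCP [626.4 403.6  81.2] x [ 0.173  0.078 -0.982] zyaw 173.33 F [0.3 3.5 6.1] w 18.8 q [-0.53  0.85 -0.17  1.54  0.31  0.59  2.16]
 turn about tool x: -0.2 (or 179.8 for half)
[245.17025903  16.83397084]
slope fwd -0.121 left 0.144 z 15.6 n 4177
```

Emit:
{"op": "apply_moves", "data": {"targets": [[[9, 0, 0], 0, 10], [[9, 0, 0], 0, 10], [[6, 0, 0], 0, 10]]}}

```text
clock: 61.28
eef_pos: [633.7, 416.1, 68.0]
tool_rot: [-2.558, 1.364, 0.477]
force: [-5.7, -3.6, 28.5]
width: 19.2
```

```bash
python3 - <<'E'
from h import *
from L import *
to(None,173.5)
im,d,p=snap('wrist','w60')
print(l(tool()[0]))
E
python3 plane.py w60 -96.5 160 200 245 350
```

```text
t 61.27 TCP [633.7 416.1  68. ] x [ 0.182  0.094 -0.979] zyaw 173.33 F [-5.7 -3.6 28.5] w 19.2 q [-0.54  0.88 -0.17  1.53  0.31  0.56  2.15]
 turn about tool x: -0.2 (or 179.8 for half)
[261.12557618  11.56581948]
slope fwd 0.042 left 0.116 z 10.5 n 3432
```

```bash
python3 - <<'E'
from h import *
P,R,s=tool(); print((R.T@np.array([0,0,1])*60).round(1), (R.T@np.array([0,1,0])*10).round(1))
E
```

```text
[-58.7  -6.9 -10.3] [ 1.  -9.9  1.1]
```

Emit:
{"op": "apply_moves", "data": {"targets": [[[-10, -1, -2], 0, 10], [[-25, -3, -4], 0, 10], [[-45, -5, -8], 0, 10], [[0, 0, 0], 0, 10], [[-50, -6, -9], 0, 10], [[0, 0, 0], 0, 10], [[-50, -6, -9], 0, 10], [[0, 0, 0], 0, 10], [[-50, -6, -9], 0, 10], [[0, 0, 0], 0, 10]]}}

```text
clock: 62.58
eef_pos: [629.0, 410.7, 283.1]
tool_rot: [-2.597, 1.403, 0.438]
force: [1.5, 1.3, -3.2]
width: 19.4
```

```bash
python3 - <<'E'
from h import *
from L import *
to(None,173.5)
im,d,p=snap('wrist','w61')
to(None,173.5)
E
python3 plane.py w61 -96.5 140 190 245 350
```

```text
t 62.58 TCP [629.  410.7 283.1] x [ 0.152  0.071 -0.986] zyaw 173.53 F [ 1.5  1.3 -3.2] w 19.4 q [-0.5   0.67 -0.25  1.31  0.23  1.02  2.25]
 turn about tool x: 0.0 (or -180.0 for half)
t 62.62 TCP [626.4 408.4 278. ] x [ 0.143  0.065 -0.988] zyaw 173.58 F [-1.1 -2.  -5.2] w 19.3 q [-0.5   0.67 -0.25  1.32  0.23  1.02  2.25]
 turn about tool x: 0.1 (or -179.9 for half)
slope fwd 0.031 left 0.129 z 220.2 n 4663
```

Emit:
{"op": "apply_moves", "data": {"targets": [[[-50, -5, -8], 0, 10], [[0, 0, 0], 0, 10], [[-50, -5, -8], 0, 10], [[0, 0, 0], 0, 10], [[-50, -5, -8], 0, 10], [[0, 0, 0], 0, 10]]}}

```text
clock: 63.38
eef_pos: [624.4, 404.2, 404.3]
tool_rot: [-2.73, 1.459, 0.306]
force: [0.6, 1.2, -2.6]
width: 18.8
```

Emit:
{"op": "apply_moves", "data": {"targets": [[[12, 0, 2], 0, 10], [[14, 0, 2], 0, 10], [[16, 0, 2], 0, 10], [[16, 0, 2], 0, 10], [[16, 0, 2], 0, 10], [[16, 0, 2], 0, 10], [[14, 0, 1], 0, 10], [[10, 0, 1], 0, 10]]}}

```text
clock: 64.38
eef_pos: [613.6, 402.3, 260.6]
tool_rot: [-2.873, 1.49, 0.164]
force: [0.5, 0.1, -2.5]
width: 19.1
```

```bash
python3 - <<'E'
from h import *
im,d,p=snap('wrist','w62')
to([580,250,340],81)
E
python3 plane.py w62 -96.5 140 190 245 320
```

```text
t 64.42 TCP [612.9 401.9 259.1] x [ 0.077  0.012 -0.997] zyaw 173.98 F [-1.5 -0.2 -5.3] w 19.3 q [-0.51  0.71 -0.25  1.29  0.22  1.1   2.25]
 shift tool [-85.  152.8  10.6]
 turn about tool x: 93.0 (or -87.0 for half)
slope fwd 0.092 left 0.067 z 204.5 n 3720
```

Emit:
{"op": "apply_moves", "data": {"targets": [[[-10, 0, 0], 4, 10], [[-14, 0, 0], 8, 10], [[-16, 0, 0], 10, 10], [[-16, 0, 0], 10, 10], [[-14, 0, 0], 10, 10], [[-10, 0, 0], 10, 10], [[0, 0, 0], 10, 10], [[0, 0, 0], 10, 10], [[0, 0, 0], 10, 10], [[0, 0, 0], 10, 10]]}}

```text
clock: 65.68
eef_pos: [607.5, 401.3, 341.9]
tool_rot: [-1.212, 1.488, 0.168]
force: [-0.2, -0.9, -2.3]
width: 19.3
```

Emit:
{"op": "apply_moves", "data": {"targets": [[[0, 0, 0], 10, 10], [[0, 0, 0], 10, 10], [[0, 0, 0], 10, 10], [[0, 0, 0], 10, 10], [[0, 0, 0], 10, 10], [[0, 0, 0], 9, 10], [[0, 0, 0], 6, 10], [[0, 0, 0], 2, 10]]}}

```text
clock: 66.68
eef_pos: [606.3, 402.2, 342.5]
tool_rot: [-0.02, 1.487, 0.156]
force: [-0.7, 1.0, -2.8]
width: 19.2
```

```bash
python3 - <<'E'
from h import *
im,d,p=snap('wrist','w63')
to([540,60,340],-95)
E
```

```text
t 66.72 TCP [606.3 402.2 342.5] x [ 0.083  0.013 -0.997] zyaw 10.06 F [-0.   0.2 -3.5] w 19.0 q [-0.87  0.67  0.46  1.2  -0.26  1.26 -0.26]
 shift tool [  -7.5 -325.4 -124.8]
 turn about tool x: 105.1 (or -74.9 for half)
```

Emit:
{"op": "apply_moves", "data": {"targets": [[[0, 0, 0], 4, 10], [[0, 0, 0], 8, 10], [[0, 0, 0], 10, 10], [[0, 0, 0], 10, 10], [[0, 0, 0], 10, 10], [[0, 0, 0], 10, 10], [[0, 0, 0], 10, 10], [[0, 0, 0], 10, 10], [[0, 0, 0], 10, 10], [[0, 0, 0], 8, 10]]}}

```text
clock: 67.97
eef_pos: [603.5, 404.0, 341.9]
tool_rot: [1.64, 1.493, 0.213]
force: [0.3, 0.3, -3.8]
width: 19.1
```

```bash
python3 - <<'E'
from h import *
im,d,p=snap('wrist','w64')
to([540,60,340],-95)
E
```

```text
t 68.03 TCP [603.4 404.1 341.7] x [ 0.076  0.016 -0.997] zyaw -82.0 F [ 1.   1.  -3.2] w 18.9 q [-1.03  0.75  0.86  1.21 -0.55  1.33 -1.67]
 shift tool [  -8.6 -110.3  331.9]
 turn about tool x: 13.0 (or -167.0 for half)
```

Emit:
{"op": "apply_moves", "data": {"targets": [[[-1, -4, 14], 3, 10], [[-1, -9, 28], 4, 10], [[-1, -12, 40], 3, 10], [[-1, -12, 50], 2, 10], [[-1, -10, 52], 0, 10], [[-1, -8, 52], 0, 10], [[-1, -6, 52], 0, 10], [[-1, -6, 52], 0, 10], [[-1, -6, 52], 0, 10], [[-1, -6, 52], 0, 10]]}}

```text
clock: 69.28
eef_pos: [498.7, -54.6, 337.1]
tool_rot: [1.891, 1.493, 0.262]
force: [0.2, -0.4, -2.5]
width: 19.2
```

```bash
python3 - <<'E'
from h import *
to([450,-331,340],-95)
E
```

```text
t 69.28 TCP [498.7 -54.6 337.1] x [ 0.075  0.02  -0.997] zyaw -93.27 F [ 0.2 -0.4 -2.5] w 19.2 q [-0.63  0.39  0.99  1.85 -0.42  1.04 -1.11]
 shift tool [-12.2 -32.1 278.6]
 turn about tool x: 1.7 (or -178.3 for half)
```

Emit:
{"op": "apply_moves", "data": {"targets": [[[-2, -5, 52], 1, 10], [[-2, -5, 48], 0, 10], [[-2, -5, 44], 0, 10], [[-2, -4, 40], 0, 10], [[0, -4, 34], 0, 10], [[0, -3, 24], 0, 10], [[0, -2, 14], 0, 10], [[0, 0, 5], 0, 10]]}}

```text
clock: 70.28
eef_pos: [436.7, -330.9, 339.6]
tool_rot: [1.865, 1.489, 0.215]
force: [-0.1, -0.0, -3.3]
width: 18.9
```

```bash
python3 - <<'E'
from h import *
im,d,p=snap('wrist','w65')
to([450,-331,128],-95)
E
python3 mrel.py w65; python3 plane.py w65 -5 140 190 230 330
```

```text
t 70.33 TCP [ 436.8 -331.2  339.7] x [ 0.08   0.017 -0.997] zyaw -94.55 F [-0.2 -0.9 -3.2] w 19.4 q [ 0.04  0.47  0.92  1.71 -0.49  1.14 -0.55]
 shift tool [212.   -3.4   3.7]
 turn about tool x: 0.5 (or -179.5 for half)
rim n 403 x [-77.2 -60.4] y [-77.9  71.8] want +-81, +-76
TCP M -62.0 0.3
pan x [-26.1  37.3] y [-54.   53.8] z [286.1 294.6 336.6]
slope fwd 0.190 left 0.015 z 290.4 n 4965
```

Emit:
{"op": "apply_moves", "data": {"targets": [[[12, 0, 1], 0, 10], [[26, 0, 1], 0, 10], [[38, 0, 0], 0, 10], [[42, 0, 0], 0, 10], [[40, 0, 0], 0, 10], [[28, 0, 0], 0, 10], [[14, 0, 0], 0, 10], [[4, 0, 0], 0, 10]]}}

```text
clock: 71.32
eef_pos: [456.0, -321.6, 126.8]
tool_rot: [1.902, 1.489, 0.265]
force: [-0.1, -1.4, -2.3]
width: 18.6
```

```bash
python3 - <<'E'
from h import *
im,d,p=snap('wrist','w66')
to([450,-331,120],-95)
E
python3 mrel.py w66; python3 plane.py w66 -5 140 190 230 330
```

```text
t 71.38 TCP [ 456.  -321.5  126.8] x [ 0.079  0.021 -0.997] zyaw -93.74 F [ 0.6  1.4 -4. ] w 19.3 q [ 0.18  0.72  0.67  1.94 -0.79  0.72 -0.29]
 shift tool [ 6.1 -5.9 10. ]
 turn about tool x: 1.3 (or -178.7 for half)
rim n 10347 x [-77.4  82.9] y [-77.1  73.7] want +-81, +-76
TCP M -43.7 11.5
pan x [-7.8 55.8] y [-41.8  66.3] z [ 73.   81.7 123.4]
slope fwd 0.191 left 0.022 z 77.6 n 4976
```

Emit:
{"op": "apply_moves", "data": {"targets": [[[7, 0, 6], 1.3, 10], [[12, 0, 6], 0, 10], [[6, 0, 1], 0, 10]]}}

```text
clock: 71.75
eef_pos: [458.5, -336.6, 102.6]
tool_rot: [1.868, 1.485, 0.207]
force: [-0.5, -0.1, -2.6]
width: 19.4
```

```bash
python3 - <<'E'
from h import *
im,d,p=snap('wrist','w67')
to()
E
python3 mrel.py w67; python3 plane.py w67 -5 140 190 230 330
```

```text
t 71.8 TCP [ 458.4 -336.3  102. ] x [ 0.083  0.018 -0.996] zyaw -95.11 F [ 0.4 -0.1 -3.3] w 19.0 q [ 0.23  0.76  0.63  1.93 -0.84  0.69 -0.26]
rim n 13274 x [-67.1  82.7] y [-76.9  74.4] want +-81, +-76
TCP M -40.0 -3.0
pan x [-4.4 60. ] y [-58.8  50.4] z [42.7 57.1 98.7]
slope fwd 0.194 left 0.016 z 53.0 n 4960
```

Emit:
{"op": "apply_moves", "data": {"targets": [[[-1, 12, 0], 0, 10], [[-4, 14, 0], 0, 10], [[-7, 14, 0], 0, 10], [[-8, 14, 0], 0, 10], [[-9, 14, 0], 0, 10], [[-9, 14, 0], 0, 10]]}}

```text
clock: 72.55
eef_pos: [520.5, -342.7, 143.0]
tool_rot: [2.232, 1.518, 0.569]
force: [-8.3, 0.7, -4.2]
width: 19.0
```

```bash
python3 - <<'E'
from h import *
to();snap('wrist','w68')
E
python3 mrel.py w68
python3 -c "
import sys;sys.argv=['']
from wp import wp
print(wp('w68',-5))"
```

```text
t 72.55 TCP [ 520.5 -342.7  143. ] x [ 0.045  0.029 -0.999] zyaw -95.2 F [-8.3  0.7 -4.2] w 19.0 q [ 0.15  0.8   0.73  1.71 -0.73  0.9  -0.46]
rim n 5996 x [-71.9  85.4] y [-77.2  73.9] want +-81, +-76
TCP M 24.3 -4.0
pan x [47.5 78. ] y [-57.8  51. ] z [ 60.4  67.  109.4]
0.310254936942869
```

Emit:
{"op": "apply_moves", "data": {"targets": [[[-6, 14, 0], 0, 10], [[-6, 14, 0], 0, 10], [[-6, 10, 0], 0, 10]]}}

```text
clock: 72.97
eef_pos: [545.9, -345.0, 161.4]
tool_rot: [2.825, 1.531, 1.16]
force: [-10.2, 0.2, -2.7]
width: 19.2
```

```bash
python3 - <<'E'
from h import *
to();snap('wrist','w69')
E
python3 -c "
import sys;sys.argv=['']
from wp import wp
print(wp('w69',-5))"
```

```text
t 72.97 TCP [ 545.9 -345.   161.4] x [ 0.016  0.036 -0.999] zyaw -95.41 F [-10.2   0.2  -2.7] w 19.2 q [ 0.13  0.82  0.76  1.6  -0.69  1.01 -0.55]
0.5798214651393229
```

Emit:
{"op": "apply_moves", "data": {"targets": [[[2, -14, 0], 0, 10], [[1, -20, 0], 0, 10], [[0, -20, 0], 0, 10], [[-6, -10, 0], 0, 10]]}}

```text
clock: 73.53
eef_pos: [487.0, -338.4, 166.2]
tool_rot: [2.698, 1.532, 1.039]
force: [-0.8, 0.4, -2.8]
width: 18.9
```

```bash
python3 - <<'E'
from h import *
to();snap('wrist','w70')
E
```

```text
t 73.53 TCP [ 487.  -338.4  166.2] x [ 0.019  0.033 -0.999] zyaw -95.04 F [-0.8  0.4 -2.8] w 18.9 q [ 0.13  0.75  0.76  1.76 -0.68  0.92 -0.46]
```

Emit:
{"op": "apply_moves", "data": {"targets": [[[14, -14, 0], 0, 10], [[14, -16, 0], 0, 10], [[8, -16, 0], 0, 10], [[1, -14, 0], 0, 10], [[0, -12, 0], 0, 10]]}}

```text
clock: 74.2
eef_pos: [436.2, -334.9, 134.2]
tool_rot: [2.006, 1.514, 0.354]
force: [9.9, 0.0, -5.7]
width: 19.3
```

```bash
python3 - <<'E'
from h import *
to();snap('wrist','w71')
E
python3 mrel.py w71
python3 -c "
import sys;sys.argv=['']
from wp import wp
print(wp('w71',-5))"
```

```text
t 74.2 TCP [ 436.2 -334.9  134.2] x [ 0.053  0.02  -0.998] zyaw -94.61 F [ 9.9  0.  -5.7] w 19.3 q [ 0.19  0.72  0.7   1.93 -0.76  0.75 -0.3 ]
rim n 12431 x [-78.1  82. ] y [-77.2  73.8] want +-81, +-76
TCP M -63.2 -3.6
pan x [-39.5 -11.6] y [-57.2  51.5] z [48.6 55.1 97.6]
0.34446189057531057
```

Emit:
{"op": "apply_moves", "data": {"targets": [[[2, -14, 0], 0, 10], [[2, -14, 0], 0, 10], [[0, -8, 0], 0, 10]]}}

```text
clock: 74.62
eef_pos: [421.7, -334.9, 134.4]
tool_rot: [1.754, 1.484, 0.11]
force: [8.6, 0.1, -4.5]
width: 19.0
```

```bash
python3 - <<'E'
from h import *
to();snap('wrist','w72')
E
python3 mrel.py w72
python3 -c "
import sys;sys.argv=['']
from wp import wp
print(wp('w72',-5))"
```

```text
t 74.62 TCP [ 421.7 -334.9  134.4] x [ 0.086  0.009 -0.996] zyaw -94.18 F [ 8.6  0.1 -4.5] w 19.0 q [ 0.23  0.68  0.67  1.99 -0.79  0.69 -0.22]
rim n 12259 x [-77.8  82.1] y [-77.3  73.8] want +-81, +-76
TCP M -76.9 -4.9
pan x [-54.6  -9. ] y [-58.8  49.8] z [ 59.   64.3 111.7]
0.17182534310914885
```

Emit:
{"op": "apply_moves", "data": {"targets": [[[2, -14, 0], 0, 10], [[2, -14, 0], 0, 10], [[1, -14, 0], 0, 10], [[1, -10, 0], 0, 10]]}}

```text
clock: 75.18
eef_pos: [401.5, -334.7, 131.9]
tool_rot: [1.624, 1.438, -0.008]
force: [14.5, 0.6, -4.4]
width: 19.1
```

```bash
python3 - <<'E'
from h import *
to();snap('wrist','w73')
E
python3 mrel.py w73
python3 -c "
import sys;sys.argv=['']
from wp import wp
print(wp('w73',-5))"
```

```text
t 75.17 TCP [ 401.5 -334.7  131.9] x [ 0.132 -0.001 -0.991] zyaw -93.51 F [14.5  0.6 -4.4] w 19.1 q [ 0.3   0.64  0.61  2.07 -0.86  0.6  -0.1 ]
rim n 7917 x [-78.1  66.4] y [-77.4  74. ] want +-81, +-76
TCP M -97.3 -6.4
pan x [-66.7  -8.6] y [-60.   48.5] z [ 71.5  75.2 126.4]
-0.06581518932071248
```

Emit:
{"op": "apply_moves", "data": {"targets": [[[-5, 8, 0], 0, 10], [[-50, 0, 0], 0, 10], [[0, 0, 0], 0, 10], [[-50, 0, 0], 0, 10], [[0, 0, 0], 0, 10], [[-50, 0, 0], 0, 10], [[0, 0, 0], 0, 10], [[-50, 0, 0], 0, 10], [[0, 0, 0], 0, 10]]}}

```text
clock: 76.35
eef_pos: [388.3, -331.4, 336.7]
tool_rot: [1.655, 1.443, 0.032]
force: [-0.1, 0.8, -3.4]
width: 19.3
```

```bash
python3 - <<'E'
from h import *
to([480,-100,350],81); snap('top','top3')
E
python3 meas.py top3 | head -3
```

```text
t 76.35 TCP [ 388.3 -331.4  336.7] x [ 0.128  0.004 -0.992] zyaw -92.96 F [-0.1  0.8 -3.4] w 19.3 q [ 0.05  0.37  0.92  1.85 -0.47  1.04 -0.46]
 shift tool [  -0.6   80.4 -235.9]
 turn about tool x: -174.0 (or 6.0 for half)
handle (array([ 364.2, -294.4]), array([0.9, 0. ]), -113.8) 444.69219224549715
mat (array([421.9,  96.9]), array([217.4, 128.1]), 75.96)
cover (array([423.9, 330.8]), array([170.2, 179.1]), 85.45)
```

Emit:
{"op": "apply_moves", "data": {"targets": [[[-3, 12, -40], 0, 10], [[-2, 17, -50], 0, 10], [[0, 17, -50], 0, 10], [[0, 17, -50], 0, 10], [[0, 15, -44], -4, 10], [[0, 3, -8], -10.5, 10], [[0, 0, 0], -10.5, 10], [[0, 0, 0], -10.5, 10], [[0, 0, 0], -10.5, 10], [[0, 0, 0], -10.5, 10]]}}

```text
clock: 77.65
eef_pos: [471.5, -66.6, 325.9]
tool_rot: [0.902, 1.492, 0.288]
force: [-0.3, -0.8, -4.0]
width: 18.7
```

Emit:
{"op": "apply_moves", "data": {"targets": [[[0, 0, 0], -10.5, 10], [[0, 0, 0], -10.5, 10], [[0, 0, 0], -10.5, 10], [[0, 0, 0], -10.5, 10], [[0, 0, 0], -10.5, 10], [[0, 0, 0], -10.5, 10], [[0, 0, 0], -10.5, 10], [[0, 0, 0], -10.5, 10], [[0, 0, 0], -10.5, 10], [[0, 0, 0], -8, 10]]}}

```text
clock: 78.9
eef_pos: [457.0, -53.0, 298.3]
tool_rot: [-0.173, 1.528, 1.046]
force: [-1.0, -1.0, -3.6]
width: 19.2
```

```bash
python3 - <<'E'
from h import *
to([494,91,200],81)
snap('wrist','w74')
E
python3 -c "
import sys;sys.argv=['']
from wp import wp
print(wp('w74',171))"
```

```text
t 78.9 TCP [457.  -53.  298.3] x [ 0.022  0.037 -0.999] zyaw 69.84 F [-1.  -1.  -3.6] w 19.2 q [-0.12  0.27  0.27  1.95 -0.14  0.92  1.44]
 shift tool [104.4  15.6 143.7]
 turn about tool x: -11.2 (or 168.8 for half)
0.08880085783543457
```

Emit:
{"op": "apply_moves", "data": {"targets": [[[10, 4, 44], -5.5, 10], [[15, 0, 50], -5.5, 10], [[20, -2, 40], 0, 10], [[20, 0, 8], 0, 10]]}}

```text
clock: 79.45
eef_pos: [488.8, 93.1, 230.8]
tool_rot: [-0.097, 1.528, 1.313]
force: [0.9, 0.2, -3.0]
width: 19.2
```

```bash
python3 - <<'E'
from h import *
snap('wrist','w75')
to([496,91,95],81)
E
python3 -c "
import sys;sys.argv=['']
from wp import wp
print(wp('w75',171))"
```

```text
t 79.5 TCP [486.8  92.9 228.2] x [ 0.005  0.04  -0.999] zyaw 80.82 F [-1.7  2.  -6. ] w 19.4 q [-0.33  0.41  0.16  1.96 -0.14  0.77  1.33]
 shift tool [133.1  -9.5  -5.7]
 turn about tool x: -0.2 (or 179.8 for half)
0.07986952163160109
```

Emit:
{"op": "apply_moves", "data": {"targets": [[[30, -3, -1], 0, 10], [[45, -3, -2], 0, 10], [[35, -3, -2], 0, 10], [[14, 0, 0], 0, 10]]}}

```text
clock: 80.0
eef_pos: [492.6, 91.8, 97.1]
tool_rot: [0.214, 1.53, 1.618]
force: [-1.4, -0.2, -3.0]
width: 19.1
```

```bash
python3 - <<'E'
from h import *
snap('wrist','w76')
to([496,91,69],81)
E
```

```text
t 80.05 TCP [492.   91.9  96.3] x [-0.003  0.041 -0.999] zyaw 80.46 F [-1.5 -0.  -4.7] w 19.3 q [-0.27  0.63  0.09  2.05 -0.21  0.46  1.39]
 shift tool [27.3 -4.4 -1.3]
 turn about tool x: -0.5 (or 179.5 for half)
```

Emit:
{"op": "apply_moves", "data": {"targets": [[[8, 12, 0], 0, 10], [[12, 8, 0], 0, 10], [[7, 0, 0], 0, 10], [[3, 0, 0], 0, 10]]}}

```text
clock: 80.55
eef_pos: [476.4, 96.8, 70.1]
tool_rot: [0.056, 1.527, 1.457]
force: [0.1, -0.6, 12.2]
width: 19.5
```

```bash
python3 - <<'E'
from h import *
to([496,91,69],81)
snap('wrist','w77'); to()
E
python3 plane.py w77 171 160 215 245 370
```

```text
t 80.55 TCP [476.4  96.8  70.1] x [ 0.005  0.043 -0.999] zyaw 80.25 F [ 0.1 -0.6 12.2] w 19.5 q [-0.27  0.67  0.07  2.11 -0.23  0.36  1.4 ]
 shift tool [  1.  -20.3  -2.4]
 turn about tool x: -0.8 (or 179.2 for half)
t 80.6 TCP [476.3  96.7  70.1] x [ 0.005  0.043 -0.999] zyaw 80.24 F [ 0.6 -0.8 10.8] w 19.3 q [-0.27  0.67  0.07  2.11 -0.23  0.36  1.4 ]
slope fwd -0.012 left -0.026 z 7.6 n 6830
```

Emit:
{"op": "apply_moves", "data": {"targets": [[[0, 0, 0], 0, 50], [[0, 0, 0], 0, 50], [[0, 0, 0], 0, 50], [[-40, 0, -1], 0, 60], [[-55, 0, -2], 0, 85], [[-55, 0, -2], 0, 85]]}}

```text
clock: 81.35
eef_pos: [473.9, 85.3, 222.2]
tool_rot: [0.18, 1.528, 1.579]
force: [0.2, 0.9, 0.5]
width: 85.0
```

```bash
python3 - <<'E'
from h import *
snap('wrist','w78');snap('top','top4'); to([424,330,200],None)
E
python3 meas.py top4|head -4
```

```text
t 81.45 TCP [477.9  85.3 226.1] x [ 0.011  0.045 -0.999] zyaw 80.13 F [ 0.5 -0.  -1.6] w 85.4 q [-0.33  0.4   0.17  1.99 -0.16  0.75  1.34]
 shift tool [ 36.5  95.2 230.4]Traceback (most recent call last):
  File "meas.py", line 13, in <module>
    print('handle',rect(C[big(blue)][:,:2]),C[big(blue)][:,2].mean())
                          ~~~^^^^^^
  File "meas.py", line 6, in big
    n,l,s,c=cv2.connectedComponentsWithStats(m.astype(np.uint8)); i=1+np.argmax(s[1:,4]); return l==i
                                                                      ~~~~~~~~~^^^^^^^^^
    return _wrapfunc(a, 'argmax', axis=axis, out=out, **kwds)
    return bound(*args, **kwds)
ValueError: attempt to get argmax of an empty sequence
```

Emit:
{"op": "apply_moves", "data": {"targets": [[[0, 30, 50], 0, 85], [[5, 30, 55], 0, 85], [[5, 20, 55], 0, 85], [[0, 10, 40], 8, 85], [[0, 0, 0], 10.5, 85], [[0, 0, 0], 10.5, 85], [[0, 0, 0], 10.5, 85], [[0, 0, 0], 10.5, 85], [[0, 0, 0], 10.5, 85], [[0, 0, 0], 10.5, 85]]}}

```text
clock: 82.7
eef_pos: [420.5, 304.4, 222.3]
tool_rot: [1.238, 1.526, 1.36]
force: [0.6, 0.6, 0.5]
width: 85.2
```

```bash
python3 - <<'E'
from h import *
to([424,331,100],-5)
E
```

```text
t 82.7 TCP [420.5 304.4 222.3] x [ 0.009  0.043 -0.999] zyaw 6.99 F [0.6 0.6 0.5] w 85.2 q [-1.01  0.48  0.51  1.93 -0.37  0.79 -0.17]
 shift tool [123.4  20.8   5. ]
 turn about tool x: 12.0 (or -168.0 for half)
```

Emit:
{"op": "apply_moves", "data": {"targets": [[[20, 5, 1], 6, 85], [[35, 8, 2], 6, 85], [[20, 6, 2], 0, 85], [[0, 0, 0], 0, 85]]}}

```text
clock: 83.2
eef_pos: [425.4, 327.4, 145.3]
tool_rot: [1.467, 1.528, 1.376]
force: [-0.0, -0.6, 0.1]
width: 85.2
```

```bash
python3 - <<'E'
from h import *
im,d,p=snap('wrist','w79')
to([424,331,50],-5)
E
```

```text
t 83.25 TCP [425.8 327.2 146.1] x [ 0.009  0.043 -0.999] zyaw -5.3 F [ 0.  -0.  -0.1] w 85.2 q [-1.01  0.62  0.49  1.96 -0.52  0.65 -0.28]
 shift tool [96.1 -0.6 -2.6]
 turn about tool x: -0.3 (or 179.7 for half)
```

View pics/w79.png

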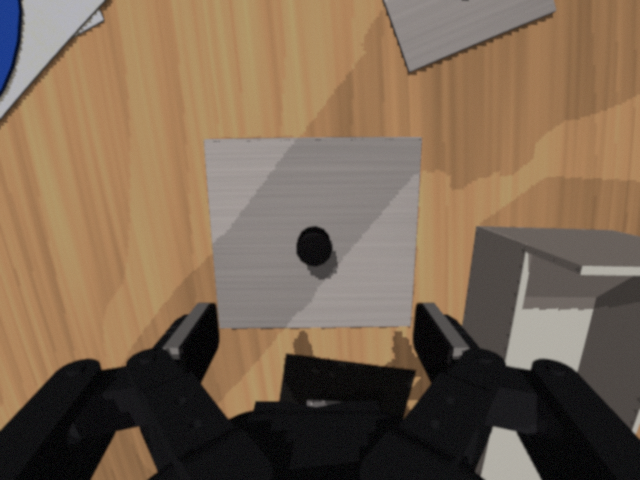

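The cover is square in view, with its knob at (314,245). I'm checking the knob's position before going down.

```bash
python3 - <<'E'
from h import *
im,d,p=load('w79')
print(onplane(p,(314,245),46))
for uv in [(206,140),(420,138),(218,328),(411,327)]: print(uv,onplane(p,uv,6))
E
```

```text
[[425.81993744 333.49722997  46.        ]]
(206, 140) [[344.57155837 421.13697925   6.        ]]
(420, 138) [[520.69857588 406.42428307   6.        ]]
(218, 328) [[327.28781452 252.61105327   6.        ]]
(411, 327) [[508.85643913 236.29622758   6.        ]]
```

Emit:
{"op": "apply_moves", "data": {"targets": [[[20, 0, -1], 0, 85], [[30, 0, -1], 0, 85], [[20, 0, 0], 0, 85], [[0, 0, 0], 0, 85]]}}

```text
clock: 83.75
eef_pos: [428.2, 331.2, 79.5]
tool_rot: [1.344, 1.519, 1.254]
force: [0.2, -0.9, 0.4]
width: 84.8
```

```bash
python3 - <<'E'
from h import *
to([424,331,15],-4.7)
E
```

```text
t 83.75 TCP [428.2 331.2  79.5] x [ 0.016  0.049 -0.999] zyaw -5.17 F [ 0.2 -0.9  0.4] w 84.8 q [-0.94  0.72  0.38  2.   -0.61  0.5  -0.2 ]
 shift tool [64.4 -3.8 -4.9]
 turn about tool x: -0.5 (or 179.5 for half)
```

Emit:
{"op": "apply_moves", "data": {"targets": [[[20, -1, -1], 0, 85], [[28, -2, -2], 0, 85], [[16, -1, -1], 0, 85], [[0, 0, 0], 0, 85]]}}

```text
clock: 84.25
eef_pos: [430.1, 332.8, 20.7]
tool_rot: [1.231, 1.509, 1.142]
force: [0.0, -0.4, -0.5]
width: 85.0
```

```bash
python3 - <<'E'
from h import *
to([425,331,15],-4.7)
E
```

```text
t 84.25 TCP [430.1 332.8  20.7] x [ 0.026  0.056 -0.998] zyaw -5.12 F [ 0.  -0.4 -0.5] w 85.0 q [-0.87  0.81  0.27  2.02 -0.69  0.35 -0.12]
 shift tool [ 5.4 -2.6 -5. ]
 turn about tool x: -0.4 (or 179.6 for half)
```

Emit:
{"op": "apply_moves", "data": {"targets": [[[6, -2, -5], 0, 85], [[0, 0, 0], 0, 30], [[0, 0, 0], 0, 10], [[0, 0, 0], 0, 10], [[0, 0, 0], 0, 10], [[0, 0, 0], 0, 10]]}}

```text
clock: 85.0
eef_pos: [426.3, 332.8, 18.0]
tool_rot: [1.208, 1.505, 1.12]
force: [1.2, -0.4, -0.0]
width: 26.5
```

```bash
python3 - <<'E'
from h import *
to([425,331,15],-4.7)
E
```

```text
t 85.0 TCP [426.3 332.8  18. ] x [ 0.029  0.059 -0.998] zyaw -5.09 F [ 1.2 -0.4 -0. ] w 26.5 q [-0.86  0.81  0.25  2.03 -0.7   0.33 -0.12]
 shift tool [ 2.9 -2.  -1.2]
 turn about tool x: -0.4 (or 179.6 for half)
```

Emit:
{"op": "apply_moves", "data": {"targets": [[[-20, 0, 0], 0, 10], [[-45, 0, 0], 0, 10], [[-55, 0, 0], 0, 10], [[0, 0, 0], 0, 10], [[-55, 0, 0], 0, 10], [[0, 0, 0], 0, 10], [[-55, 0, 0], 0, 10], [[0, 0, 0], 0, 10], [[-55, 0, 0], 0, 10], [[0, 0, 0], 0, 10]]}}

```text
clock: 86.25
eef_pos: [408.9, 314.7, 290.3]
tool_rot: [1.557, 1.534, 1.474]
force: [0.1, -0.1, -5.8]
width: 26.3
```

```bash
python3 - <<'E'
from h import *
to([465,0,320],-5)
E
```

```text
t 86.25 TCP [408.9 314.7 290.3] x [ 0.004  0.037 -0.999] zyaw -4.73 F [ 0.1 -0.1 -5.8] w 26.3 q [-1.15  0.42  0.66  1.84 -0.34  0.97 -0.42]
 shift tool [ -41.1 -307.7   81.8]
 turn about tool x: 0.3 (or -179.7 for half)
```

Emit:
{"op": "apply_moves", "data": {"targets": [[[-5, -20, 5], 0, 10], [[-8, -45, 12], 0, 10], [[-8, -55, 15], 0, 10], [[-8, -55, 15], 0, 10], [[-8, -55, 15], 0, 10], [[-6, -50, 12], 0, 10], [[0, -25, 8], 0, 10], [[0, 0, 0], 0, 10]]}}

```text
clock: 87.25
eef_pos: [453.0, -11.9, 303.8]
tool_rot: [2.691, 1.532, 2.61]
force: [-0.8, 0.6, -5.2]
width: 26.6
```

```bash
python3 - <<'E'
from h import *
to([500,-338,310],-5)
E
```

```text
t 87.25 TCP [453.  -11.9 303.8] x [-0.034  0.02  -0.999] zyaw -4.63 F [-0.8  0.6 -5.2] w 26.6 q [-0.57  0.34  0.74  1.92 -0.29  1.02  0.23]
 shift tool [ -14.2 -321.    72.9]
 turn about tool x: 0.4 (or -179.6 for half)
```

Emit:
{"op": "apply_moves", "data": {"targets": [[[-5, -20, 4], 0, 10], [[-8, -45, 10], 0, 10], [[-6, -55, 13], 0, 10], [[-4, -55, 13], 0, 10], [[-4, -55, 13], 0, 10], [[0, -50, 12], 0, 10], [[0, -25, 5], 0, 10], [[0, 0, 0], 0, 10]]}}

```text
clock: 88.25
eef_pos: [494.7, -318.0, 301.3]
tool_rot: [2.686, 1.495, 2.619]
force: [-0.7, 0.5, -4.5]
width: 25.9
```

```bash
python3 - <<'E'
from h import *
to([500,-338,200],-5)
snap('top','top5')
E
```

```text
t 88.25 TCP [ 494.7 -318.   301.3] x [-0.065  0.038 -0.997] zyaw -3.8 F [-0.7  0.5 -4.5] w 25.9 q [ 0.11  0.6   0.71  1.54 -0.38  1.22  0.82]
 shift tool [ 99.9 -22.9  13.5]
 turn about tool x: 1.2 (or -178.8 for half)
```

View pics/top5.png

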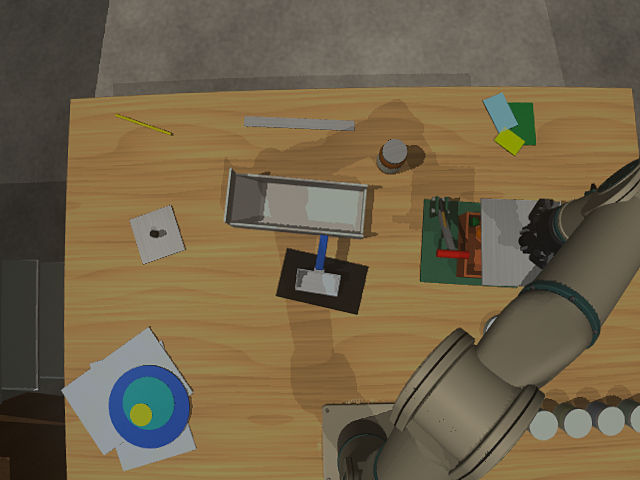

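Emit:
{"op": "apply_moves", "data": {"targets": [[[0, -10, 6], 1.7, 10], [[45, -10, 6], 0, 10], [[0, 0, 0], 0, 10], [[45, 0, 0], 0, 10], [[0, 0, 0], 0, 10]]}}

```text
clock: 88.92
eef_pos: [503.8, -328.4, 209.0]
tool_rot: [2.637, 1.495, 2.546]
force: [-0.0, 0.9, -4.9]
width: 26.4
```

```bash
python3 - <<'E'
from h import *
to([500,-338,150],-5.5)
snap('side','side1');snap('wrist','w80')
E
```

```text
t 88.92 TCP [ 503.8 -328.4  209. ] x [-0.063  0.043 -0.997] zyaw -5.14 F [-0.   0.9 -4.9] w 26.4 q [ 0.16  0.71  0.66  1.62 -0.46  1.06  0.87]
 shift tool [ 58.7 -12.1   1. ]
 turn about tool x: 0.4 (or -179.6 for half)
```

View pics/side1.png

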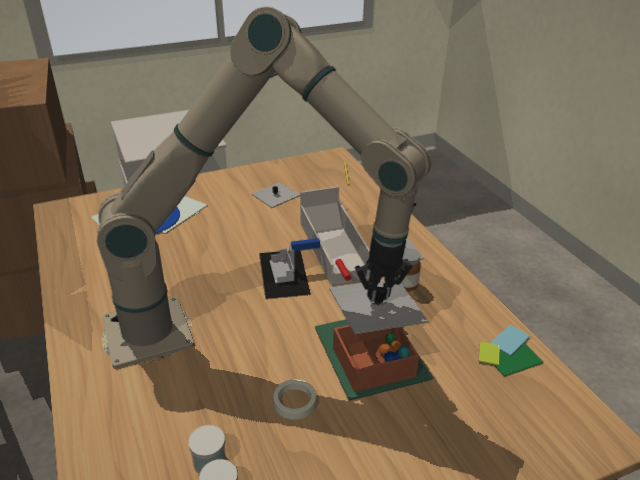

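View pics/w80.png

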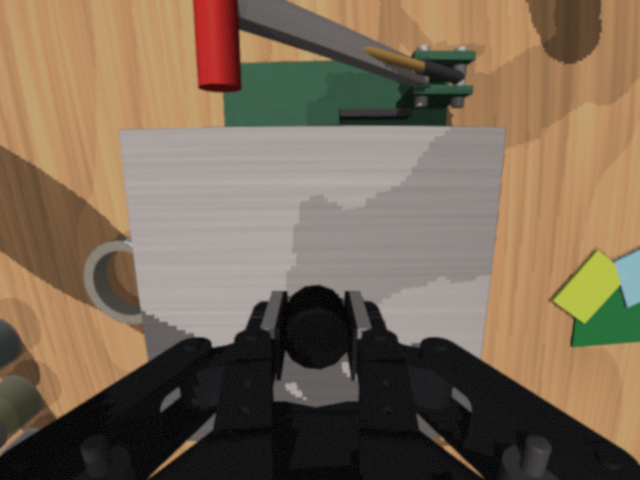

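```bash
cat > cov.py <<'E'
import sys,cv2
from h import *
fn=sys.argv[1]
im,d,p=load(fn)
C=cloud(p,d).reshape(480,640,3)
# plate plane from pixel box
a,b,c0,c1=[int(x) for x in sys.argv[2:6]]
X=C[a:b,c0:c1].reshape(-1,3);X=X[np.isfinite(X).all(1)]
A=np.c_[X[:,0],X[:,1],np.ones(len(X))]
for _ in range(3):
    k,*_r=np.linalg.lstsq(A,X[:,2],rcond=None); r=abs(X[:,2]-A@k); m=r<4; X=X[m];A=A[m]
print('plane slope',k[:2].round(4),'normal',(-k[:2]).round(3),len(X))
# all pixels on plane
res=abs(C[...,2]-(C[...,0]*k[0]+C[...,1]*k[1]+k[2]))
m=((res<4)&(d>0)).astype(np.uint8)
n,l,s,ce=cv2.connectedComponentsWithStats(m)
i=l[(a+b)//2,(c0+c1)//2]
m=l==i
P=C[m]
y=np.deg2rad(-4.96);R=np.array([[np.cos(y),-np.sin(y)],[np.sin(y),np.cos(y)]])
q=(P[:,:2]-[500,-338])@R
hi=[np.percentile(q[:,0],.3),np.percentile(q[:,0],99.7),np.percentile(q[:,1],.3),np.percentile(q[:,1],99.7)]
print('mould-frame ext',np.round(hi,1),'z',P[:,2].min().round(1),P[:,2].max().round(1))
# +y edge line
xs=np.arange(-70,71,10);e=[]
for x in xs:
    t=q[abs(q[:,0]-x)<3]; e.append(np.percentile(t[:,1],99.5))
f=np.polyfit(xs,e,1);print('far edge y at x0 %.1f, yaw rel mould %.2f deg'%(f[1],np.degrees(f[0])))
E
python3 cov.py w80 150 270 200 450
```

```text
plane slope [-0.0744 -0.027 ] normal [0.074 0.027] 29888
mould-frame ext [-84.1  93.6 -23.5  88.2] z 190.6 211.0
far edge y at x0 88.0, yaw rel mould 0.14 deg
```

```bash
python3 - <<'E'
from h import *
to([500,-331.5,115],-5.3)
E
```

```text
t 89.03 TCP [ 506.5 -332.3  213.3] x [-0.055  0.035 -0.998] zyaw -5.18 F [ 0.5  0.6 -3.8] w 26.4 q [ 0.16  0.7   0.66  1.61 -0.46  1.06  0.87]
 shift tool [98.4 -2.8 -0.8]
 turn about tool x: 0.1 (or -179.9 for half)
```

```bash
python3 - <<'E'
from h import *
to([502.5,-335.5,120],-5.3)
E
```

```text
t 89.03 TCP [ 506.5 -332.3  213.3] x [-0.055  0.035 -0.998] zyaw -5.18 F [ 0.5  0.6 -3.8] w 26.4 q [ 0.16  0.7   0.66  1.61 -0.46  1.06  0.87]
 shift tool [93.2 -6.4  1.7]
 turn about tool x: 0.1 (or -179.9 for half)
```

Emit:
{"op": "apply_moves", "data": {"targets": [[[15, -2, 0], 0, 10], [[20, -2, 1], 0, 10], [[20, -2, 1], 0, 10], [[20, 0, 0], 0, 10], [[12, 0, 0], 0, 10], [[0, 0, 0], 0, 10], [[0, 0, 0], 0, 10]]}}

```text
clock: 89.9
eef_pos: [509.2, -340.7, 131.8]
tool_rot: [2.663, 1.524, 2.573]
force: [0.5, -0.2, -4.4]
width: 26.6
```

```bash
python3 - <<'E'
from h import *
snap('wrist','w81')
to([502.5,-335.5,95],-5.3)
E
python3 cov.py w81 150 270 200 450
```

```text
t 89.95 TCP [ 509.3 -340.7  131.8] x [-0.039  0.025 -0.999] zyaw -5.14 F [ 0.2  0.8 -5.8] w 26.6 q [ 0.2   0.79  0.6   1.68 -0.54  0.89  0.93]
 shift tool [37.2  3.8 -5.7]
 turn about tool x: 0.2 (or -179.8 for half)
plane slope [-0.059  -0.0361] normal [0.059 0.036] 29879
mould-frame ext [-80.7  97.3 -31.7  79.9] z 110.4 128.1
far edge y at x0 79.6, yaw rel mould 0.21 deg
```

View pics/w81.png

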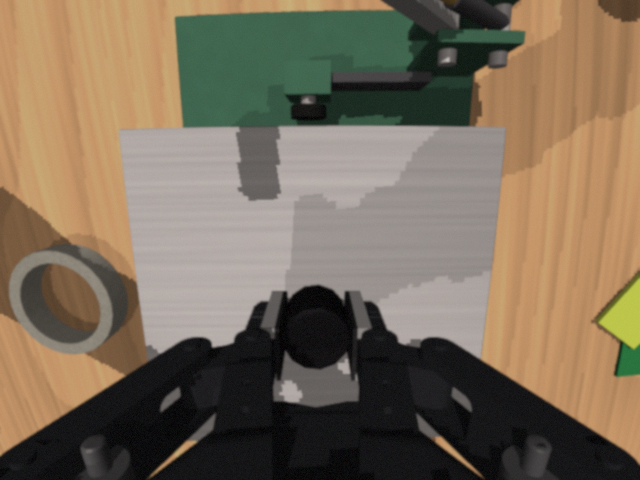

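```bash
python3 - <<'E'
from h import *
im,d,p=load('w81')
y=np.deg2rad(-4.96);R=np.array([[np.cos(y),-np.sin(y)],[np.sin(y),np.cos(y)]])
q=onplane(p,(177,18),10)[0]; print('want -100,170', (q[:2]-[500,-338])@R)
q=onplane(p,(183,125),10)[0]; print('want x -100', (q[:2]-[500,-338])@R)
to([501.5,-334,108],-5.3)
E
```

```text
want -100,170 [-96.41355347 167.33905972]
want x -100 [-98.10416507  91.90301146]
t 89.95 TCP [ 509.3 -340.7  131.8] x [-0.039  0.025 -0.999] zyaw -5.14 F [ 0.2  0.8 -5.8] w 26.6 q [ 0.2   0.79  0.6   1.68 -0.54  0.89  0.93]
 shift tool [24.3  5.5 -7.3]
 turn about tool x: 0.2 (or -179.8 for half)
```

Emit:
{"op": "apply_moves", "data": {"targets": [[[2, 4, -5], 0, 10], [[10, 2, -2], 0, 10], [[10, 0, 0], 0, 10], [[0, 0, 0], 0, 10]]}}

```text
clock: 90.45
eef_pos: [501.8, -332.9, 109.7]
tool_rot: [2.653, 1.525, 2.563]
force: [-0.2, -0.1, -5.3]
width: 26.4
```

```bash
python3 - <<'E'
from h import *
snap('wrist','w82')
to([502.5,-335.5,95],-5.3)
im,d,p=load('w82')
E
python3 cov.py w82 150 270 200 450
```

```text
t 90.5 TCP [ 502.1 -333.2  110.2] x [-0.038  0.024 -0.999] zyaw -5.12 F [ 0.4 -0.8 -4.9] w 26.3 q [ 0.2   0.81  0.58  1.73 -0.56  0.83  0.96]
 shift tool [15.1 -2.6  1.2]
 turn about tool x: 0.2 (or -179.8 for half)
plane slope [-0.057 -0.037] normal [0.057 0.037] 29865
mould-frame ext [-88.4  89.5 -25.   86.7] z 88.9 106.5
far edge y at x0 86.5, yaw rel mould 0.21 deg
```

View pics/w82.png

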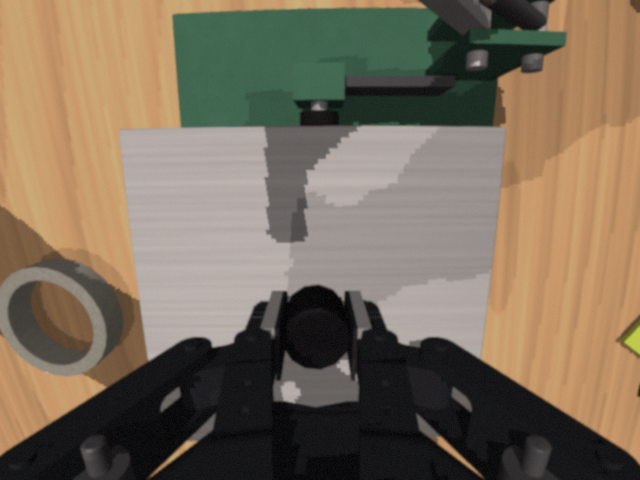

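Emit:
{"op": "apply_moves", "data": {"targets": [[[6, -2, 1], 0, 10], [[6, 0, 0], 0, 10], [[6, 0, 0], 0, 10], [[0, 0, 0], 0, 10]]}}

```text
clock: 91.0
eef_pos: [503.0, -338.1, 98.0]
tool_rot: [2.615, 1.532, 2.522]
force: [0.3, 0.2, -5.4]
width: 26.4
```

```bash
python3 - <<'E'
from h import *
snap('wrist','w83')
to([502.5,-335.5,95],-5.3)
E
python3 cov.py w83 150 270 200 450
```

```text
t 91.05 TCP [ 503.  -338.2   97.8] x [-0.032  0.022 -0.999] zyaw -5.3 F [ 0.4 -0.5 -3.9] w 26.1 q [ 0.22  0.82  0.56  1.73 -0.57  0.8   0.97]
 shift tool [ 2.9  2.6 -0.7]
 turn about tool x: -0.0 (or 180.0 for half)
plane slope [-0.0045 -0.0078] normal [0.004 0.008] 29904
mould-frame ext [-86.3  92.4 -29.7  84. ] z 83.7 89.7
far edge y at x0 83.1, yaw rel mould 1.21 deg
```

Emit:
{"op": "apply_moves", "data": {"targets": [[[3, 0, 0], 0, 10], [[0, 0, 0], 0, 28], [[0, 0, 0], 0, 40], [[0, 0, 0], 0, 85], [[0, 0, 0], 0, 85]]}}

```text
clock: 91.68
eef_pos: [503.9, -338.7, 96.7]
tool_rot: [2.596, 1.534, 2.504]
force: [0.2, 0.1, 0.5]
width: 74.5
```

```bash
python3 - <<'E'
from h import *
snap('wrist','w84')
to([502.5,-335.5,200],-5.3)
E
python3 cov.py w84 150 270 200 450
```

```text
t 91.72 TCP [ 503.9 -338.7   96.7] x [-0.03   0.022 -0.999] zyaw -5.27 F [ 0.4 -0.2  0.2] w 81.3 q [ 0.22  0.82  0.56  1.73 -0.58  0.8   0.97]
 shift tool [-103.2    5.1   -4.9]
 turn about tool x: 0.0 (or -180.0 for half)
plane slope [ 0.0001 -0.002 ] normal [-0.     0.002] 29873
mould-frame ext [-86.   92.3 -66.   84.1] z 84.0 89.8
far edge y at x0 83.2, yaw rel mould 1.06 deg
```

View pics/w84.png

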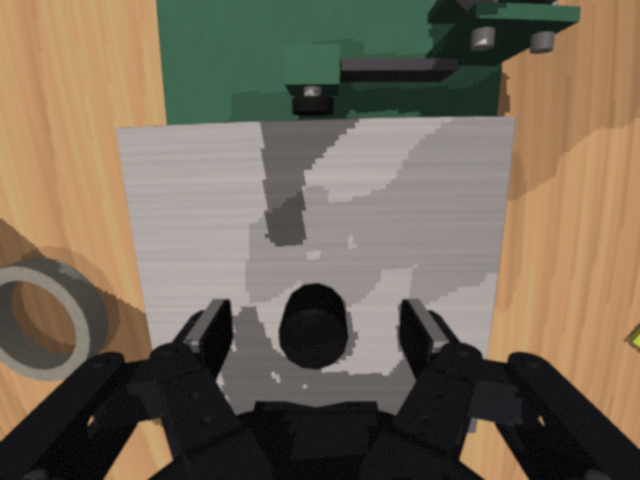

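Cover lies flat (slope under 0.2°). Rising to check squareness.

Emit:
{"op": "apply_moves", "data": {"targets": [[[-15, 0, 0], 0, 85], [[-40, 0, 0], 0, 85], [[-55, 0, 0], 0, 85], [[-50, 0, 0], 0, 85], [[-30, 0, 0], 0, 85], [[0, 0, 0], 0, 85]]}}

```text
clock: 92.48
eef_pos: [509.5, -344.3, 297.4]
tool_rot: [2.633, 1.538, 2.539]
force: [0.5, 0.6, -0.2]
width: 85.1
```

```bash
python3 - <<'E'
from h import *
im,d,p=snap('wrist','w85')
to(None,-5.3)
E
python3 cov.py w85 150 200 250 400
```

```text
t 92.53 TCP [ 509.  -343.6  295.9] x [-0.029  0.02  -0.999] zyaw -5.36 F [-0.2  0.  -0.2] w 85.0 q [ 0.15  0.62  0.71  1.52 -0.41  1.2   0.83]
 turn about tool x: -0.1 (or 179.9 for half)
plane slope [-0.0018 -0.0009] normal [0.002 0.001] 7463
mould-frame ext [-86.8  92.5 -85.   84.2] z 82.3 88.3
far edge y at x0 83.6, yaw rel mould 0.97 deg
```

View pics/w85.png

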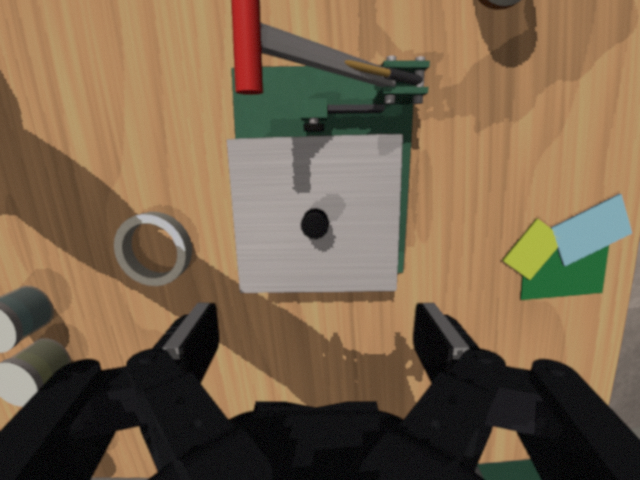

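```bash
python3 - <<'E'
from h import *
im,d,p=load('w85')
y=np.deg2rad(-4.96);R=np.array([[np.cos(y),-np.sin(y)],[np.sin(y),np.cos(y)]])
for uv,z,w in [((233,67),10,'-100,170'),((236,136),10,'-100,?'),((403,272),10,'120,-90'),((411,140),10,'120,?'),((229,141),86,'c'),((402,135),86,'c'),((241,292),86,'c'),((396,290),86,'c')]:
    q=onplane(p,uv,z)[0]; print(w,((q[:2]-[500,-338])@R).round(1))
E
```

```text
-100,170 [-96.6 169.6]
-100,? [-97.6  90.2]
120,-90 [118.8 -87.6]
120,? [118.7  83.7]
c [-85.4  80.5]
c [90.9 84.8]
c [-83.7 -86.1]
c [ 93.8 -82.7]
```

```bash
python3 - <<'E'
from h import *
im,d,p=snap('top','top6')
import cv2
y=np.deg2rad(-4.96);R=np.array([[np.cos(y),-np.sin(y)],[np.sin(y),np.cos(y)]])
for fn in ('top6','w85'):
    im,d,p=load(fn)
    b,g,r=[im[...,i].astype(int) for i in range(3)]
    m=(r>120)&(g<60)&(b<60)&(d>0)
    C=cloud(p,d).reshape(480,640,3)
    m&=(np.hypot(C[...,0]-475,C[...,1]+194)<90)
    P=C[m]
    if len(P)==0: print(fn,'hidden');continue
    t=P[P[:,2]>np.percentile(P[:,2],60)]
    q=(P[:,:2]-[500,-338])@R
    print(fn,len(P),P.mean(0).round(1),'top z',np.percentile(P[:,2],95).round(1),t.mean(0).round(1),'y ext',q[:,1].min().round(1),q[:,1].max().round(1),'x',q[:,0].min().round(1),q[:,0].max().round(1))
to([475,-190,250],-5)
E
```

```text
top6 183 [ 474.3 -194.   215. ] top z 218.0 [ 475.6 -191.3  217. ] y ext 107.2 174.8 x -44.1 -31.6
w85 1920 [ 475.5 -204.   214.9] top z 216.7 [ 475.5 -204.3  216.1] y ext 105.2 157.3 x -44.0 -29.5
t 92.58 TCP [ 508.5 -342.9  294.4] x [-0.032  0.022 -0.999] zyaw -5.36 F [0.9 0.4 0.2] w 84.6 q [ 0.15  0.62  0.7   1.52 -0.41  1.2   0.83]
 shift tool [ 48.8 148.2 -46.1]
 turn about tool x: -0.4 (or 179.6 for half)
```

View pics/top6.png

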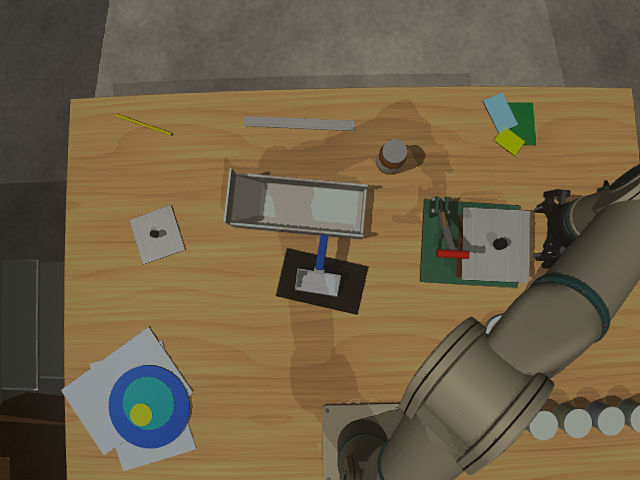

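Emit:
{"op": "apply_moves", "data": {"targets": [[[0, 25, -5], 0, 0], [[5, 45, -15], 0, 0], [[5, 45, -15], 0, 0], [[10, 30, -10], 0, 0], [[10, 0, 0], 0, 0], [[0, 0, 0], 0, 0]]}}

```text
clock: 93.32
eef_pos: [470.5, -186.9, 260.3]
tool_rot: [2.713, 1.517, 2.617]
force: [-0.3, -1.3, 0.4]
width: 0.3
```

```bash
python3 - <<'E'
from h import *
to([472,-192,222],-5)
E
```

```text
t 93.33 TCP [ 470.5 -186.9  260.3] x [-0.047  0.027 -0.999] zyaw -5.43 F [-0.3 -1.3  0.4] w 0.3 q [-0.15  0.5   0.73  1.84 -0.39  1.    0.65]
 shift tool [38.  -5.8  3.8]
 turn about tool x: -0.4 (or 179.6 for half)
```

Emit:
{"op": "apply_moves", "data": {"targets": [[[25, -4, 2], 0, 0], [[15, -2, -1], 0, 0], [[15, 0, -10], 0, 0], [[15, 0, -12], 0, 0], [[15, 0, -10], 0, 0]]}}

```text
clock: 93.95
eef_pos: [433.0, -192.3, 177.4]
tool_rot: [2.696, 1.515, 2.594]
force: [0.4, 3.0, 5.5]
width: 0.0
```

```bash
python3 - <<'E'
from h import *
to([450,-190,180],-5)
im,d,p=snap('wrist','w86')
E
```

```text
t 93.95 TCP [ 433.  -192.3  177.4] x [-0.047  0.029 -0.998] zyaw -5.82 F [0.4 3.  5.5] w 0.0 q [-0.07  0.57  0.65  2.02 -0.49  0.78  0.78]
 shift tool [-3.3  4.1 16.5]
 turn about tool x: -0.8 (or 179.2 for half)
```

View pics/w86.png

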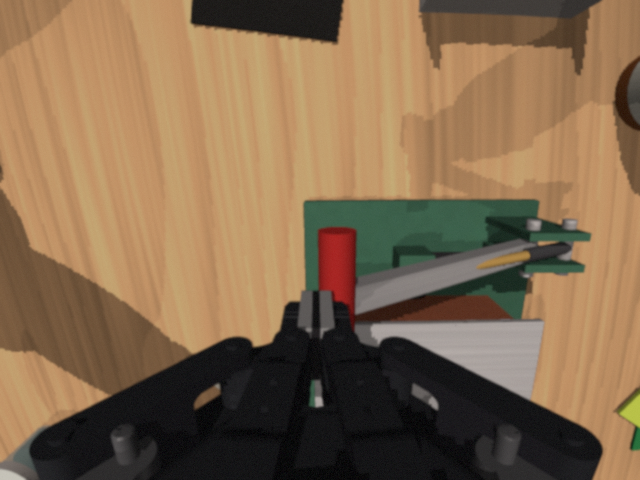

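```bash
cat > red.py <<'E'
import sys
from h import *
im,d,p=load(sys.argv[1])
y=np.deg2rad(-4.96);R=np.array([[np.cos(y),-np.sin(y)],[np.sin(y),np.cos(y)]])
b,g,r=[im[...,i].astype(int) for i in range(3)]
m=(r>90)&(g<50)&(b<50)&(d>0)
C=cloud(p,d).reshape(480,640,3)
m&=(np.hypot(C[...,0]-450,C[...,1]+194)<120)
P=C[m];q=(P[:,:2]-[500,-338])@R
print(len(P),P.mean(0).round(1),'top z',np.percentile(P[:,2],95).round(1),'mould y',q[:,1].min().round(1),q[:,1].max().round(1),'x',np.percentile(q[:,0],[2,50,98]).round(1))
hx=[590,-204]
z=np.percentile(P[:,2],95)-9
print('angle deg',np.degrees(np.arcsin(np.clip((z-70)/180,-1,1))).round(1),'handle world x ~',(590-180*np.sqrt(max(0,1-((z-70)/180)**2))).round(1))
E
python3 red.py w86
```

```text
2664 [ 447.3 -177.1  168.5] top z 178.1 mould y 74.9 174.9 x [-79.8 -70.7  25.7]
angle deg 33.4 handle world x ~ 439.8
```

Emit:
{"op": "apply_moves", "data": {"targets": [[[18, 0, 3], 0, 0], [[20, 0, 0], 0, 0], [[20, 0, -1], 0, 0], [[20, 0, -1], 0, 0], [[15, 0, 0], 0, 0]]}}

```text
clock: 94.62
eef_pos: [397.0, -189.6, 80.8]
tool_rot: [2.808, 1.465, 2.691]
force: [-0.1, 0.4, 0.1]
width: -0.1
```

```bash
python3 - <<'E'
from h import *
to([412,-187,60],-5)
im,d,p=snap('wrist','w87')
E
python3 red.py w87
```

```text
t 94.62 TCP [ 397.  -189.6   80.8] x [-0.095  0.046 -0.994] zyaw -6.59 F [-0.1  0.4  0.1] w -0.1 q [ 0.05  0.71  0.51  2.13 -0.62  0.57  0.92]
 shift tool [19.4  3.6 16.6]
 turn about tool x: -1.6 (or 178.4 for half)
3165 [ 422.5 -183.7   65.3] top z 69.0 mould y 74.5 175.1 x [-107.6  -98.6   26.1]
angle deg -3.2 handle world x ~ 410.3
```

View pics/w87.png

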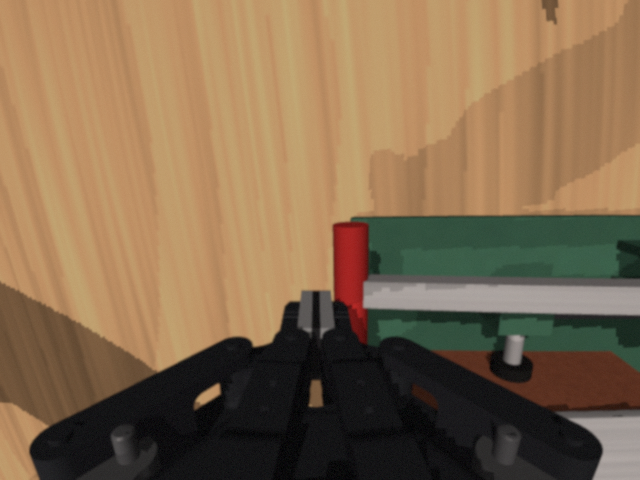

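Emit:
{"op": "apply_moves", "data": {"targets": [[[-20, 0, 0], 0, 0], [[-45, 0, 0], 0, 0], [[-55, 0, 0], 0, 0], [[-50, 0, 0], 0, 0], [[-40, 10, 10], 0, 0], [[-20, 20, 10], 0, 0], [[0, 0, 0], 0, 0]]}}

```text
clock: 95.55
eef_pos: [444.8, -179.2, 317.1]
tool_rot: [2.862, 1.467, 2.736]
force: [-0.7, -0.1, -0.8]
width: -0.1
```

```bash
python3 - <<'E'
from h import *
to(None,-5)
snap('side','side2');snap('top','top7')
im,d,p=snap('wrist','w88')
E
python3 red.py w88; python3 meas.py top7
```

```text
t 95.55 TCP [ 444.8 -179.2  317.1] x [-0.095  0.041 -0.995] zyaw -7.15 F [-0.7 -0.1 -0.8] w -0.1 q [-0.21  0.43  0.8   1.79 -0.32  1.17  0.57]
 turn about tool x: -2.2 (or 177.8 for half)
633 [ 414.9 -191.1   62.9] top z 65.6 mould y 74.6 174.3 x [-105.4  -98.4  -69.5]
angle deg -4.3 handle world x ~ 410.5
handle (array([492.1,  95.5]), array([19.3, 84.5]), 79.93) 100.4303586413205
mat (array([422.2,  97. ]), array([217.1, 128.7]), 76.51)Traceback (most recent call last):
  File "meas.py", line 21, in <module>
    print('cover',rect(onplane(p,px(big(cov)),6)[:,:2]))
                                    ~~~^^^^^
  File "meas.py", line 6, in big
    n,l,s,c=cv2.connectedComponentsWithStats(m.astype(np.uint8)); i=1+np.argmax(s[1:,4]); return l==i
                                                                      ~~~~~~~~~^^^^^^^^^
    return _wrapfunc(a, 'argmax', axis=axis, out=out, **kwds)
    return bound(*args, **kwds)
ValueError: attempt to get argmax of an empty sequence
```

View pics/side2.png

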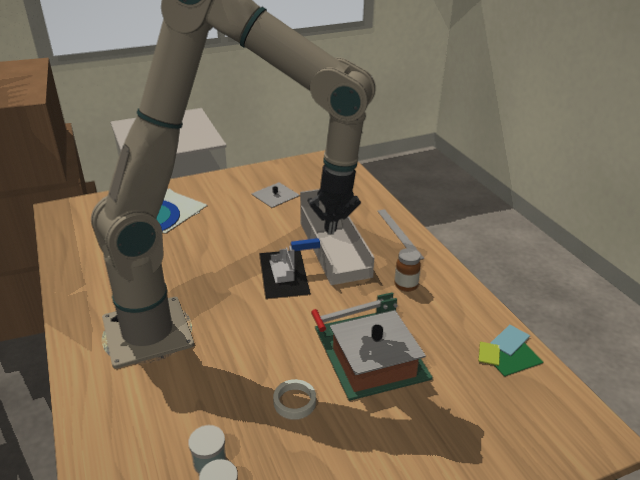

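View pics/top7.png

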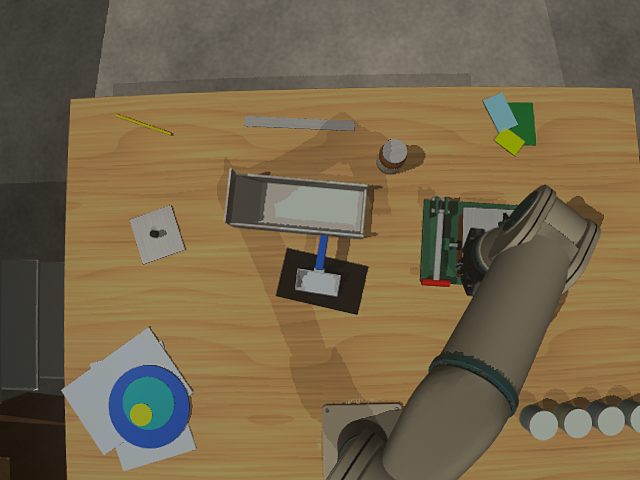

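View pics/w88.png

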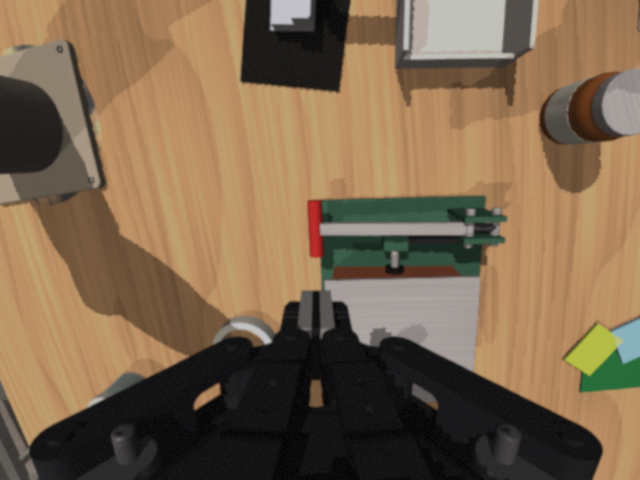

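```bash
python3 - <<'E'
from h import *
im,d,p=load('top7')
C=cloud(p,d).reshape(480,640,3)
b,g,r=[im[...,i].astype(int) for i in range(3)]
m=(b>100)&(r<60)&(d>0)&(np.hypot(C[...,0]-492,C[...,1]-95)<60)
P=C[m];P=P[P[:,2]>85]
k,*_=np.linalg.lstsq(np.c_[P[:,:2]-P[:,:2].mean(0),np.ones(len(P))],P[:,2],rcond=None);print('handle top',k.round(3),len(P))
Q=C[278:290,304:332].reshape(-1,3);print('pan floor z',np.percentile(Q[:,2],[10,50,90]).round(1),Q.mean(0).round(0))
to(None)
E
```

```text
handle top [ 2.00000e-03 -4.00000e-03  1.00497e+02] 254
pan floor z [nan nan nan] [nan nan nan]
t 95.7 TCP [ 442.  -180.1  315.2] x [-0.1    0.042 -0.994] zyaw -7.37 F [-0.1 -0.3 -0.9] w 0.3 q [-0.21  0.44  0.8   1.79 -0.32  1.17  0.57]
```

```bash
python3 - <<'E'
from cell import ctrl,status
print(ctrl.finish_job()); print(status.read_state()['clock'])
E
```

```text
the job is handed in; nothing more can be done
None
the job is handed in; nothing more can be done
```

The job is handed in at about 96 s of the 210 s. All 7 lumps present are in the mould, the cover is on, the clamp lever is down, and the scoop is back on its mat. The teal lump fell onto the table once; I recovered it with the scoop, and the fingers never touched any glass.

What the last checks showed:
- **Glass:** before covering, pictures showed all 7 lumps in the mould, with the trough and the table around it empty.
- **Cover:** it lies flat, with a slope under about 0.2°. It is about 3 mm off centre and turned about 1°, which is inside the 15 mm margin, so the opening is closed. The wrist views and the mould's base plate disagreed by 2–3 mm on where the centre is, and I did not correct the 1° turn.
- **Lever:** it snapped over and stayed down after I moved away, about 4° below level.
- **Scoop:** its handle is level with its top at 100.5 mm (101 expected), and its pan is fully on the mat. The direct depth check of the pan floor gave no reading, so "flat" rests on the handle.
- **Jar and tape:** both look undisturbed in the last pictures. I did not remeasure them, because the arm hid the cover from the top camera and the measuring script stopped early.

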